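Draw the tapped plug and tip the guard cartridges into line

ROBOT

A 7-joint arm with a two-finger parallel gripper is mounted at the origin on a cart in front of the work surface, level with it; the furniture and walls round the work are solid. World frame = base frame: x ahead of the robot, y to its left, z up, the work surface at z = 0. Lengths are in m, angles in rad, forces in N, time in s.
With the tool pointing down it reaches from about 0.425 to 0.875 m from the base axis. Payload 4.7 kg.
Tool frame: the origin (TCP) lies on the mounting face of the last link; the fingertips stand 182 mm ahead of it and the grasp point (between the pads) lies 164 mm ahead of it; z points along the fingers, y is the direction in which the jaws open and shut (so a half turn about z gives the same grasp; the last joint's range is limited). The gripper opens to 87 mm and grips with 3 to 60 N. Pads are 19 mm wide; open, the fingers measure 117 mm over their backs; the gripper's body (75 mm by 190 mm) begins 51 mm behind the grasp point.
Start: joints at [1.278, 0.321, -0.07, 1.45, 0.023, 1.371, -0.057], TCP at [0.196, -0.62, 0.405] pointing down, gripper open.
Joint ranges: [-2.86, 2.86], [-0.3, 2.09], [-1.38, 1.24], [0.06, 2.45], [-1.56, 4.7], [0.09, 2.05], [-2.69, 2.69]. Speed limits (rad/s): [2.57, 2.57, 3.14, 3.14, 3.14, 3.14, 3.14].

INTERFACE

Orientations are given as a rotation vector (axis times angle).
In Python, from bench import ctrl gives the robot as it stands. The module is installed in compiled form; this text tells all that it offers.
- The arm moves only by the tool play_rows, never from a script. Its argument "targets" is text: rows parted by semicolons, each of 7 numbers parted by spaces: the shift along the tool's x, y, z in cm, then the turn, a rotation vector about the tool's x, y, z in rad, then the opening, from -1 (shut) to 1 (fully open). In form: x y z ax ay az grip; .... A call has 1 to 20 rows; each row shifts and turns the pose as measured when the row begins, along the tool's axes as they then stand; what a row does not reach is not made up. A row lasts 1/8 s, in which the tool goes at most 62.5 mm and 10.7 degrees, less where a joint would pass 70% of its speed; a pose out of reach is approached as far as the arm can. A call is refused whole if a number of a shift passes 6.25 or a number of a turn 0.188, either way. A call with a gripper value outside its range is refused whole. The fingers move at their own pace and stop on an object; "newtons" is the grip in N (left out, the last holds). Time passes only in rows, so rows that do not move let the fingers close. It gives the time, the measured TCP pose, the force and the opening at its end, in the units of the state.
- ctrl.get_state(): the state, without advancing time (a new reading comes with each control period).
- ctrl.get_image(name): name is "side" or "top" or "wrist"; returns a dict with "pixels" (480x640x3 uint8, blue, green, red), "depth" (480x640 float32, m along the optical axis (not along the pixel's ray), 0 where there is no reading), "intrinsics" (3x3 intrinsics, pixels), "R" (3x3) and "t" (3): a world point X has camera coordinates R X + t. Camera axes: x right, y down, z forward; pixel columns grow to the right and rows downward; lengths in m; the calibration is good to about 2 mm. A picture is of the moment at which its call begins.
- ctrl.close_job(): hands the job in, once; it reports no verdict.
The state is a dict: "time": time; "joint_positions": joint angles; "qd": joint speeds; "joint_torque": joint torques, N m; "position": TCP position; "tool_rot": TCP orientation; "ft_force": force on the tool from outside, world axes, zero at the start; "torque": the same for the moment, N m; "grip_width": opening from 0.0 (shut) to 1.0 (fully open).
Only numpy, scipy, OpenCV 4.12 (cv2) and the standard library are available. Lean on these libraries where they do the work, as an engineer would, in place of code of your own. Each camera call takes 0.05 s, during which the arm holds its last target.

TASK

The guard cartridges for the next column are in the plugged steel vessel on the tilting stand. Move whatever has been left on the V-trough over to the pine board; screw the T-handled puller fully home into the tapped plug (clockwise, until its collar seats), draw the plug straight up out of the vessel and stand it, puller still in it, in the glass dish. Then, with the trough clear, tip the vessel right over with its crank so that the cartridges slide out in line along the fold of the trough, and swing the vessel back upright. Do not tip it while it is plugged.

Things in the scene. Friction and masses are not known exactly. Their poses are not given: they have to be found in the camera images.
- stand: fixed grey base plate 120x330x8 mm with two aluminium uprights 44 mm wide (outer faces at its x = +-46 mm) that carry the vessel between them. Origin on the worktop under the vessel's tilting axle; z up; +y points along the plate from the vessel to the trough; the axle lies along x, 130 mm above the worktop; the crank is on the -x side, towards the robot
- vessel (a joint): tilt of the steel vessel (rad): 0 upright (end stop), 1.92 (end stop) tipped over to the stand's +y, mouth pointing 20 deg downhill into the trough. About 0.6 N m of friction: it stays where it is left. The cartridges slide out of themselves near 1.92. Tube of 24 mm bore with an eight-sided head 50 mm across, 154 mm long in all
- vessel_mouth (a point): centre of the vessel's rim, 84 mm from the axle along the vessel's axis; at the start 214 mm above the worktop. z points out of the vessel
- vessel_axle (a point): point on the axle's line in the plane of the middle of the crank's grip, 87 mm to the robot's side of the vessel's axis
- crank_grip (a point): middle of the crank's black grip: a round pin 14 mm thick, 50 mm long, parallel to the axle (stand's x), 70 mm from it, free on all sides; the crank arm is at its +x end. At tilt q it stands q - 0.96 rad from straight above the axle, positive towards the stand's +y: it goes from 0.96 rad on the -y side over the top to 0.96 rad on the +y side
- plug_top (a point): centre of the upper face of the brass plug (z its axis, up), 2 mm below the vessel's rim at the start. Tapped hole in its middle: 22 mm wide, 15 mm between the thread crests, coarse right-hand two-start thread of 17 mm lead, 20 mm deep; below it a 13 mm pilot bore to 30.5 mm depth
- plug: the same brass plug: 31 mm diameter, 32 mm high, 0.12 kg, origin in the middle of its underside. Two keys at its +-x (42 mm over both) stop it from turning in the vessel. It sits below the rim where fingers cannot grip it; a spring keeper holds it: drawing it takes about 10 N (never over 15)
- puller_bar (a point): centre of the cross bar of the steel T-handled puller: 64 mm long (x), 10 mm wide (y), 14 mm high (z); grip it across the 10 mm from above. Below it an 11 mm shank, then a collar 28 mm wide with its underside 71 mm below the bar's centre, then thread and nose. It stands upright in a fixed black round rest, 56 mm wide, 32 mm high, at the start
- puller: the same puller (0.2 kg; origin at the lower end). Its thread is two short flights, 20 mm over all, at its +-x, 18 mm above the lower end. Put in with the bar along the plug's y, it drops until the collar is about 8 mm above the plug; about 160 deg clockwise from there (in one or more grasps: it stays when let go) brings the collar down on the plug: home. Friction locks it
- puller_tip (a point): lower end of the puller's nose, 100.5 mm below the bar's centre on its axis; 29.5 mm below the plug's top when home
- dish_floor (a point): centre of the inner floor (2 mm above the worktop) of the glass dish, 63 mm across and 14 mm high, inner width about 48 mm
- trough: fixed V-trough of aluminium angle, 90 deg, sides 22 mm wide (edges 16 mm above the fold, 35 mm apart). Origin at the upper end of the fold, 77 mm above the worktop; y runs down along the fold, 20 deg downhill, 170 mm to a stop plate at the lower end, whose fold is 19 mm above the worktop; x across, z square to the fold
- pine_board: pine board lying on the worktop, fixed, 125x300x22 mm: x across its width, y along its length, origin in the middle of its underside
- ptfe_tape_center (a point): centre of a white tape reel, 48 mm across, 14 mm thick, that may lie across the trough's edges (40 g; z is its axis)
- ferrule_tin_center (a point): centre of a round white tin with a tight lid, 64 mm across, 25 mm thick, that may lie across the trough's edges (40 g; z is its axis)
- foil_ball_center (a point): centre of a stiff crumpled foil ball, about 40 mm across and 28 mm high, that may lie in the trough (40 g)
- cartridge_1_center (a point): centre of a polished steel cartridge, 20 mm thick, 36 mm long along z, stacked in the vessel with the others at the start (lowest place); slides easily. Its centre lies 14 mm above the fold when it lies in the trough
- cartridge_2_center (a point): centre of a polished steel cartridge, 20 mm thick, 36 mm long along z, stacked in the vessel with the others at the start (middle place); slides easily. Its centre lies 14 mm above the fold when it lies in the trough
- cartridge_3_center (a point): centre of a polished steel cartridge, 20 mm thick, 36 mm long along z, stacked in the vessel with the others at the start (top place); slides easily. Its centre lies 14 mm above the fold when it lies in the trough
Mind the look-alikes: they are no part of the job. Leave any green look-alike of the part that bears ferrule_tin_center alone. What is shaped like the part that bears dish_floor but yellow is not meant.

How it is judged:
By the outcome, as a careful person would: the job done as asked, in the order asked, and still so for the second after the job is handed in, with the robot touching nothing.
Of ptfe_tape, ferrule_tin, foil_ball only 1 to 3 are there at a start; the rules pass over those that are not, and their reading is None.
At some moment in a run one of ptfe_tape, ferrule_tin, foil_ball may be knocked a few centimetres aside while the robot is not near it.
It also fails if it takes over 210 s, if anything falls off the work surface, if the arm or the gripper's body presses on something with over 40 N, if the wrist force passes 120 N, or if a joint passes its speed limit or range.

## Working session

There is one attempt and no reset: what is moved stays moved. The work goes in short steps, Python scripts to look and compute and a tool call to move; the robot and the scene stay as the last step left them, time stands still between calls to the robot, and variables do not carry over. Pictures are saved under pics/ and viewed, and the job is handed in when it is done.

Besides the shell and the picture viewer there is one more tool, called after ">>>" by a JSON object that holds its "fn" and its "kwargs", one argument or row to a line. play_rows: Moves the arm, as the interface text tells. Its arguments: {"type":"object","properties":{"targets":{"type":"string"},"newtons":{"type":"number"}},"required":["targets"]}

```bash
mkdir -p pics
cat > h.py <<'E'
import numpy as np, cv2
from bench import ctrl
from scipy.spatial.transform import Rotation as Ro
def grab(n,name=None):
    im=ctrl.get_image(n)
    if name: cv2.imwrite(f'pics/{name}.png',im['pixels'])
    return im
def pt(im,u,v,d=None):
    K=im['intrinsics'];
    if d is None: d=im['depth'][int(v),int(u)]
    c=np.array([(u-K[0,2])/K[0,0],(v-K[1,2])/K[1,1],1])*d
    return im['R'].T@(c-im['t'])
def plane(im,u,v,z):
    K=np.array(im['intrinsics']);r=im['R'].T@np.array([(u-K[0,2])/K[0,0],(v-K[1,2])/K[1,1],1])
    o=-im['R'].T@im['t'];return o+r*(z-o[2])/r[2]
def proj(im,X):
    c=im['R']@np.array(X)+im['t'];p=im['intrinsics']@c;return p[:2]/p[2]
def cloud(im):
    K=im['intrinsics'];v,u=np.mgrid[0:480,0:640];d=im['depth']
    c=np.stack([(u-K[0,2])/K[0,0]*d,(v-K[1,2])/K[1,1]*d,d],-1)
    return (c-im['t'])@im['R']
E
python3 - <<'E'
from h import *
for n in ['side','top','wrist']:
    im=grab(n,n+'0'); print(n,np.round(im['R'],3).tolist(),np.round(im['t'],3),im['intrinsics'][0,0], 'cam',np.round(-im['R'].T@im['t'],3))
s=ctrl.get_state(); print({k:np.round(v,3) for k,v in s.items()})
E
```

```text
side [[0.847, -0.532, 0.009], [-0.265, -0.436, -0.86], [0.461, 0.726, -0.51]] [-0.525  0.289  0.991] 470.23300668438617 cam [ 0.064 -0.873  0.758]
top [[0.02, -0.999, 0.029], [-0.994, -0.023, -0.111], [0.111, -0.027, -0.993]] [-0.07   0.62   1.185] 500.7900547228759 cam [ 0.486 -0.024  1.248]
wrist [[0.302, -0.953, -0.001], [-0.908, -0.288, 0.303], [-0.289, -0.09, -0.953]] [-0.648 -0.036  0.392] 388.38503728366516 cam [ 0.276 -0.592  0.383]
{'time': np.float64(0.15), 'joint_positions': array([ 1.278,  0.322, -0.07 ,  1.451,  0.023,  1.371, -0.057]), 'qd': array([-0.   , -0.002, -0.001, -0.003,  0.001, -0.   , -0.001]), 'joint_torque': array([ 0.0000e+00, -4.9179e+01, -4.0400e-01, -3.1288e+01, -6.4000e-02,
        4.0000e-02,  0.0000e+00]), 'position': array([ 0.196, -0.62 ,  0.404]), 'tool_rot': array([-3.103, -0.48 ,  0.   ]), 'ft_force': array([0.009, 0.454, 1.366]), 'torque': array([-0.006, -0.01 ,  0.045]), 'grip_width': np.float64(1.0)}
```

View pics/side0.png

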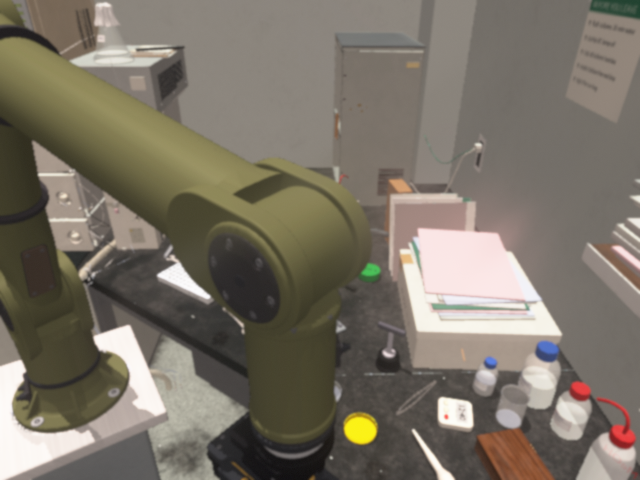

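View pics/top0.png

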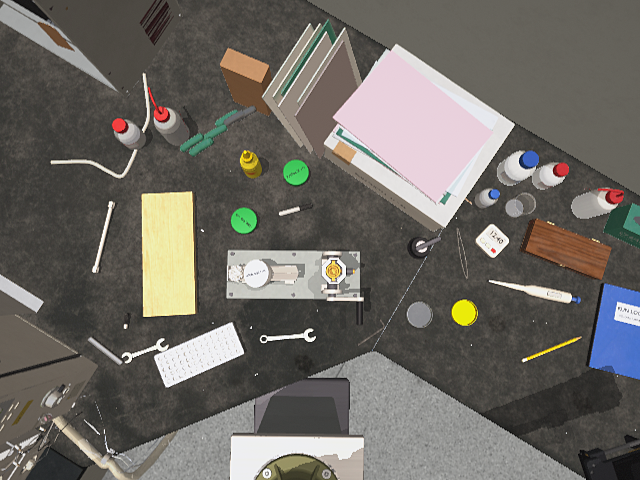

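View pics/wrist0.png

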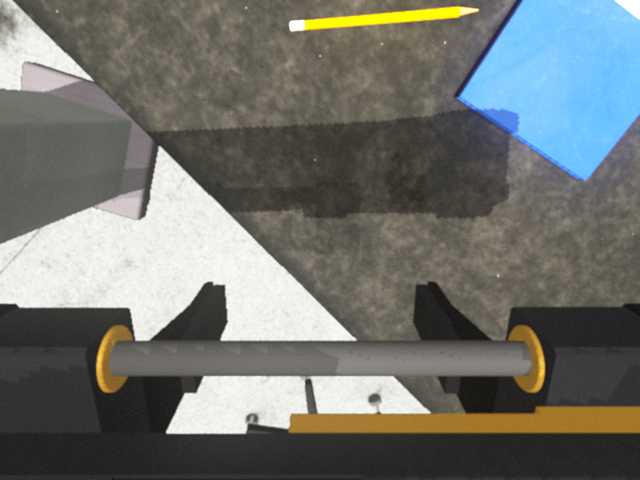

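Run:
```python
from h import *
im=grab('top'); np.save('pics/top.npy',im['depth'])
c=im['pixels'][220:340,215:375]; cv2.imwrite('pics/c1.png',cv2.resize(c,None,fx=5,fy=5,interpolation=cv2.INTER_CUBIC))
c=im['pixels'][220:340,380:500]; cv2.imwrite('pics/c2.png',cv2.resize(c,None,fx=5,fy=5,interpolation=cv2.INTER_CUBIC))
P=cloud(im)
for n,(u,v) in dict(tin=(257,272),foil=(237,272),vessel=(334,271),grip=(360,307),puller=(420,245),rest=(414,250),dish=(419,314),yel=(464,313),board=(168,255),b1=(145,196),b2=(192,196),b3=(147,312),b4=(192,312),floor=(300,220)).items(): print(n,np.round(P[v,u],3))
```

```text
tin [0.536 0.099 0.084]
foil [0.536 0.148 0.064]
vessel [ 0.537 -0.074  0.183]
grip [ 0.462 -0.131  0.177]
puller [ 0.605 -0.275  0.108]
rest [ 0.601 -0.277  0.028]
dish [ 0.444 -0.295  0.004]
yel [ 0.449 -0.408  0.002]
board [0.575 0.324 0.019]
b1 [0.719 0.386 0.024]
b2 [0.723 0.273 0.019]
b3 [0.437 0.366 0.02 ]
b4 [0.439 0.259 0.019]
floor [0.672 0.005 0.001]
```

View pics/c1.png

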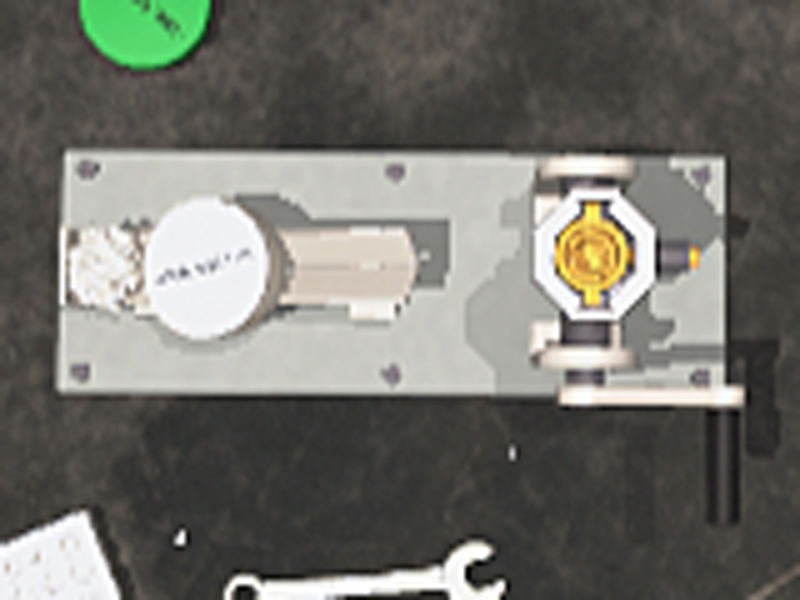

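View pics/c2.png

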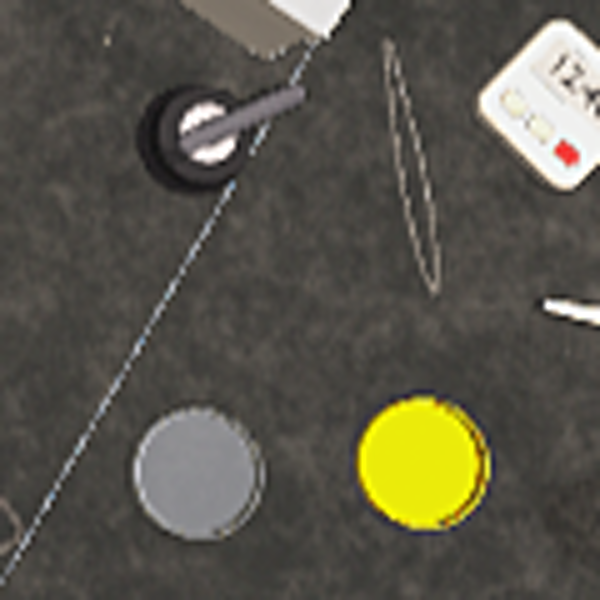

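Run:
```python
from h import *
im=grab('top'); px=im['pixels']; P=cloud(im); hsv=cv2.cvtColor(px,cv2.COLOR_BGR2HSV)
# plate corners from crop px
cr=lambda x,y:(215+x/5-.4,220+y/5-.4)
for n,(x,y) in dict(TL=(65,150),TR=(726,154),BR=(726,395),BL=(58,392)).items():
    print(n,np.round(plane(im,*cr(x,y),.008),4))
def blob(mask,u,v,z):
    n,l,s,c=cv2.connectedComponentsWithStats(mask.astype(np.uint8)); k=l[v,u]
    m=(l==k)&(k>0); cs,_=cv2.findContours(m.astype(np.uint8),0,2); (cx,cy),r=cv2.minEnclosingCircle(max(cs,key=cv2.contourArea))
    print(s[k],'circ',np.round((cx,cy,r),1),np.round(plane(im,cx,cy,z),4),'rect',cv2.minAreaRect(np.vstack(cs)))
    return m
H,S,V=hsv[...,0],hsv[...,1],hsv[...,2]
print('tin');blob((V>225)&(S<30),257,272,.096)
print('vessel'); 
w=((V>200)&(S<40)&(P[...,2]>.17)); blob(cv2.morphologyEx(w.astype(np.uint8),cv2.MORPH_CLOSE,np.ones((9,9))),334,262,.214)
print('plug'); blob((S>120)&(H>15)&(H<32)&(P[...,2]>.15),327,271,.212)
print('board'); blob((S>60)&(H>15)&(H<32)&(abs(P[...,2]-.02)<.01),168,255,.022)
bm=(P[...,2]>.085)&(P[...,2]<.13); print('bar')
sub=np.zeros_like(bm); sub[225:262,400:450]=1; m=bm&sub; print(m.sum(), P[m].mean(0),P[m].min(0),P[m].max(0))
q=P[m][:,:2]; c=q.mean(0); _,_,vt=np.linalg.svd(q-c); print(vt[0],np.ptp((q-c)@vt[0]))
print('dish');
a=np.zeros_like(bm);a[295:335,400:441]=1
g=cv2.cvtColor(px,cv2.COLOR_BGR2GRAY); m=blob((a)&(g>85),419,314,.014)
```

```text
TL [0.5928 0.1818 0.008 ]
TR [ 0.5983 -0.1458  0.008 ]
BR [ 0.4791 -0.1473  0.008 ]
BL [0.474  0.1802 0.008 ]
tinTraceback (most recent call last):
  File "<stdin>", line 13, in <module>
  File "<stdin>", line 9, in blob
ValueError: max() iterable argument is empty
```

```bash
cat > m.py <<'E'
from h import *
im=grab('top'); px=im['pixels']; P=cloud(im); hsv=cv2.cvtColor(px,cv2.COLOR_BGR2HSV)
def blob(mask,u,v,z):
    n,l,s,c=cv2.connectedComponentsWithStats(mask.astype(np.uint8)); 
    ks=np.unique(l[v-4:v+5,u-4:u+5]); ks=ks[ks>0]
    if len(ks)==0: print('none');return
    k=max(ks,key=lambda k:s[k,4])
    m=(l==k); cs,_=cv2.findContours(m.astype(np.uint8),0,2); (cx,cy),r=cv2.minEnclosingCircle(max(cs,key=cv2.contourArea))
    print(s[k],'circ',np.round((cx,cy,r),1),np.round(plane(im,cx,cy,z),4),'rect',np.round(np.hstack([np.ravel(t) for t in cv2.minAreaRect(np.vstack(cs))]),1))
    return m
H,S,V=hsv[...,0],hsv[...,1],hsv[...,2]
E
python3 - <<'E'
from m import *
print(px[272,257],px[265,255],px[262,327],px[256,334])
print('tin');blob((V>205)&(S<30),257,265,.096)
print('vessel'); 
w=((V>190)&(S<40)&(P[...,2]>.19)); blob(cv2.morphologyEx(w.astype(np.uint8),cv2.MORPH_CLOSE,np.ones((9,9))),334,262,.214)
print('plug'); blob((S>120)&(H>15)&(H<32)&(P[...,2]>.15),327,271,.212)
print('board'); blob((S>60)&(H>15)&(H<32)&(abs(P[...,2]-.02)<.01),168,255,.022)
bm=(P[...,2]>.085)&(P[...,2]<.13); print('bar')
sub=np.zeros_like(bm); sub[225:262,400:450]=1; m=bm&sub; print(m.sum(), P[m].mean(0),P[m].min(0),P[m].max(0))
q=P[m][:,:2]; c=q.mean(0); _,_,vt=np.linalg.svd(q-c); print(vt[0],np.ptp((q-c)@vt[0]))
print('dish');
a=np.zeros_like(bm);a[295:335,400:441]=1
g=cv2.cvtColor(px,cv2.COLOR_BGR2GRAY); m=blob((a)&(g>85),419,314,.014)
z=P[...,2]; np.set_printoptions(linewidth=250)
print((z[258:288:2,226:275:2]*1000).round().astype(int))
print((z[250:292:3,318:350:2]*1000).round().astype(int))
E
```

```text
[193 183 184] [243 241 240] [241 243 242] [56 51 54]
tin
[242 259  27  29 557] circ [253.6 273.   14.7] [0.5329 0.1058 0.096 ] rect [255.3 273.   25.5  28.3   4.8]
vessel
[322 258  24  26 312] circ [333.5 270.5  13.3] [ 0.5367 -0.0716  0.214 ] rect [333.5 270.5  25.   23.   90. ]
plug
[326 260  15  21 193] circ [333. 270.  10.] [ 0.5378 -0.0706  0.212 ] rect [333.  270.   14.3  16.6  39.8]
board
[ 142  192   55  125 6282] circ [168.  254.5  66.4] [0.5764 0.3232 0.022 ] rect [168.1 254.  123.3  53.3  88.5]
bar
153 [ 0.61589208 -0.29784043  0.10810036] [ 0.59156401 -0.33441626  0.08686076] [ 0.6548314  -0.26342488  0.11513829]
[-0.67109081  0.74137516] 0.09132179065290974
dish
[406 301  27  27 545] circ [419.4 314.3  13.5] [ 0.4439 -0.2938  0.014 ] rect [419.3 314.2  26.2  25.5  45. ]
[[   2    4    7    8   12   14    6    4   10   12    8    4   10    8    9    8    6   10    8    4    3   10    6    6   10]
 [  -1    7    5    6    8    4   10    9   10    4    6    9   11   11   82   85   83    9   10    6   11    4    9   12    2]
 [  -1    8   11    5   10    8    9    6    9    
[... 1853 characters left out ...]
 215 213   9   3   7   7   4]
 [ 10   9  19  14 212 214 214 211 213 205 214 212   5   6  11   6]
 [  9   6   9 214 217 208 208 211 211 212 191 215 217 214   9  10]
 [ 10  13 212 215 209 208 203 191 196 208 209 182 217 213   5   7]
 [  8  12 214 216 210 207 184 183 184 193 205 213 213 213 203 203]
 [  8   9 213 213 204 214 207 180 196 204 212 180 214 215 201 199]
 [  8   9 187 215 214 213 213 213 210 214 181 211 214 216   5  10]
 [ 12  14  10   7 216 216 215 211 215 208 212 212  12   7   9   7]
 [  4   9  11   5   9 191 214 217 215 216 217  10  10   8   9  10]
 [  8   4  18  16  16 134 140 140 140 135  16   9  11   8   9  10]
 [  9   8  17  23  17 139 144 141 142 136  18   8  12   7  10  10]]
```

```bash
cat > g.py <<'E'
# usage: g.py X Y Z [tiltx_deg about world x, yaw_deg]  -> remaining to bring grasp point to XYZ
import sys; from h import *
a=[float(t) for t in sys.argv[1:]]
s=ctrl.get_state(); R=Ro.from_rotvec(s['tool_rot']).as_matrix(); G=np.array(s['position'])+R@[0,0,.164]
yaw=np.radians(a[4]) if len(a)>4 else 0; tilt=np.radians(a[3]) if len(a)>3 else 0
R0=np.array([[0,1,0],[1,0,0],[0,0,-1.]])  # x_tool=+y, y_tool=+x, z down
Rd=Ro.from_rotvec([tilt,0,0]).as_matrix()@Ro.from_rotvec([0,0,yaw]).as_matrix()@R0
print('t',round(float(s['time']),2),'grasp',np.round(G,4),'w',round(float(s['grip_width'])*87,1),'F',np.round(s['ft_force'],1),'q',np.round(s['joint_positions'],2))
if a:
  e=np.array(a[:3])-G
  rv=Ro.from_matrix(R.T@Rd).as_rotvec()
  # shift of TCP needed, in current tool axes; and in goal tool axes (after turning about TCP in place)
  T=np.array(a[:3])-Rd@[0,0,.164]-np.array(s['position'])
  print('grasp err world mm',np.round(e*1000,1),'| turn left',np.round(rv,3),'| TCP shift cm: now-axes',np.round(R.T@T*100,2),' goal-axes',np.round(Rd.T@T*100,2))
E
python3 g.py 0.5 -0.45 0.3 0 0
python3 - <<'E'
from m import *
for n,(x0,x1,y0,y1) in dict(box=(.55,.9,-.5,-.02),left=(.4,.8,.2,.42)).items():
    m=(P[...,0]>x0)&(P[...,0]<x1)&(P[...,1]>y0)&(P[...,1]<y1)&(P[...,2]>.05); 
    q=P[m]; print(n,len(q),np.percentile(q,[1,50,99],axis=0).round(3).tolist())
# heights grid about the puller
for x in np.arange(.50,.82,.03):
    print(round(x,2),[int(1000*np.max(P[...,2][(abs(P[...,0]-x)<.015)&(abs(P[...,1]-y)<.015)],initial=-1)) for y in np.arange(-.45,.2,.03)])
E
```

```text
t 0.3 grasp [ 0.1962 -0.6195  0.2404] w 86.7 F [-0.3  0.1  0.9] q [ 1.28  0.32 -0.07  1.45  0.02  1.37 -0.06]
grasp err world mm [303.8 169.5  59.6] | turn left [-1.000e-03 -0.000e+00 -1.264e+00] | TCP shift cm: now-axes [34.08 -7.   -5.96]  goal-axes [16.96 30.37 -5.96]
box 15058 [[0.574, -0.493, 0.055], [0.811, -0.265, 0.168], [0.898, -0.029, 0.176]]Traceback (most recent call last):
  File "<stdin>", line 4, in <module>
    return _quantile_unchecked(
        a, q, axis, out, overwrite_input, method, keepdims, weights)
    return _ureduce(a,
                    func=_quantile_ureduce_func,
    ...<5 lines>...
                    overwrite_input=overwrite_input,
                    method=method)
    r = func(a, **kwargs)
    result = _quantile(arr,
                       quantiles=q,
    ...<2 lines>...
                       out=out,
                       weights=wgt)
    slices_having_nans = np.isnan(arr[-1, ...])
                                  ~~~^^^^^^^^^
IndexError: index -1 is out of bounds for axis 0 with size 0
```

>>> {"fn": "play_rows", "kwargs": {
  "targets": "5.7 -1.2 -1 0 0 0 1;5.7 -1.2 -1 0 0 0 1;5.7 -1.2 -1 0 0 0 1;5.7 -1.2 -1 0 0 0 1;5.7 -1.2 -1 0 0 0 1;5.7 -1.2 -1 0 0 0 1;0 0 0 0 0 -0.18 1;0 0 0 0 0 -0.18 1;0 0 0 0 0 -0.18 1;0 0 0 0 0 -0.18 1;0 0 0 0 0 -0.18 1;0 0 0 0 0 -0.18 1;0 0 0 0 0 -0.18 1"
}}

```text
time: 1.98
position: [0.5103, -0.4424, 0.4644]
tool_rot: [-2.19, -2.251, -0.001]
ft_force: [-0.0, -0.2, 0.0]
grip_width: 0.998
```

```bash
python3 g.py 0.536 0.1 0.22 20 0
python3 - <<'E'
from m import *
grab('side','side1'); grab('wrist','wrist1')
for x in np.arange(.50,.82,.03):
    print(round(x,2),[int(1000*np.max(P[...,2][(abs(P[...,0]-x)<.015)&(abs(P[...,1]-y)<.015)],initial=-1)) for y in np.arange(-.45,.2,.03)])
E
```

```text
t 1.98 grasp [ 0.5102 -0.4422  0.3004] w 86.8 F [-0.  -0.2  0. ] q [ 0.98  0.39 -0.43  1.27  0.16  1.51  0.6 ]
grasp err world mm [ 25.8 542.2 -80.4] | turn left [-0.005  0.348  0.027] | TCP shift cm: now-axes [48.53  3.91  9.09]  goal-axes [42.61  2.57 25.12]
0.5 [6, 590, 697, 6, 7, 5, 8, 7, 5, 6, 13, 14, 217, 218, 1247, 13, 14, 76, 92, 85, 53, 14]
0.53 [564, 675, 687, 7, 5, 5, 6, 6, 5, 9, 13, 204, 219, 219, 15, 95, 89, 98, 97, 85, 71, 60]
0.56 [565, 669, 376, 6, 5, 6, 7, 5, 5, 7, 15, 14, 220, 216, 14, 91, 89, 87, 94, 84, 62, 47]
0.59 [398, 399, 397, 7, 30, 112, 115, 8, 5, 8, 12, 15, 150, 156, 13, 16, 14, 12, 13, 13, 18, 14]
0.62 [24, 11, 12, 7, 112, 114, 112, 6, 10, 8, 5, 6, 7, 5, 7, 7, 7, 6, 6, 21, 27, 6]
0.65 [22, 7, 12, 6, 115, 112, 7, 6, 7, 7, 5, 6, 7, 6, 5, 6, 6, 6, 5, 29, 30, 29]
0.68 [6, 7, 7, 114, 115, 170, 115, 7, 6, 6, 4, 5, 8, 7, 5, 8, 16, 15, 4, 29, 30, 29]
0.71 [86, 56, 116, 166, 173, 175, 175, 115, 112, 5, 6, 6, 6, 6, 17, 14, 14, 6, 6, 6, 25, 5]
0.74 [89, 7, 114, 169, 174, 176, 175, 175, 174, 115, 7, 7, 8, 5, 6, 9, 5, 5, 4, 5, 7, 6]
0.77 [7, 115, 166, 176, 176, 179, 176, 175, 175, 173, 115, 114, 7, 7, 5, 31, 29, 26, 6, 107, 100, 6]
0.8 [113, 117, 175, 175, 177, 175, 176, 174, 178, 175, 175, 143, 114, 5, 7, 30, 29, 27, 6, 162, 131, 5]
```

View pics/side1.png

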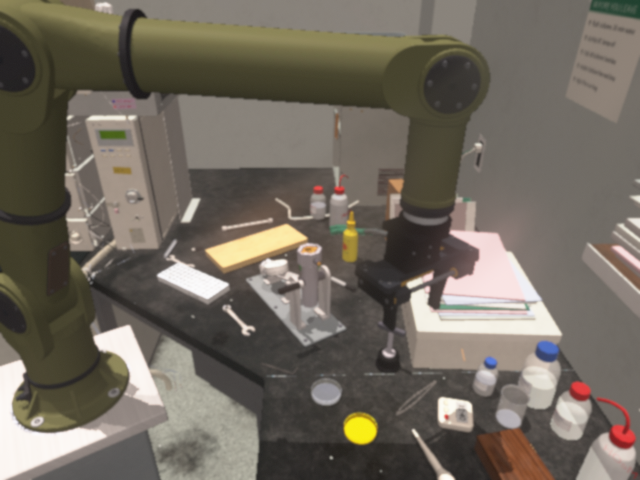

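View pics/wrist1.png

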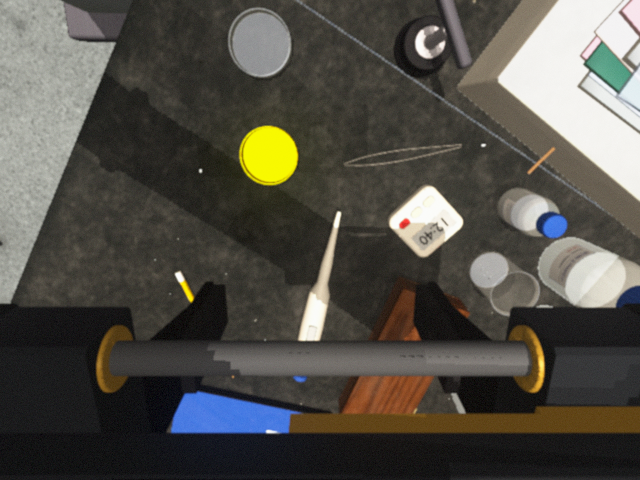

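>>> {"fn": "play_rows", "kwargs": {
  "targets": "6 0.5 0 0 0 0 1;6 0.5 0 0 0 0 1;6 0.5 0 0 0 0 1;6 0.5 0 0 0 0 1;6 0.5 0 0 0 0 1;6 0.5 0 0 0 0 1;6 0.5 0 0 0 0 1;6 0.5 0 0 0 0 1;0 0 0 0 0.174 0.014 1;0 0 0 0 0.174 0.014 1"
}}

```text
time: 3.38
position: [0.5486, 0.0562, 0.4659]
tool_rot: [-2.074, -1.983, -0.374]
ft_force: [0.4, -0.5, -0.9]
grip_width: 1.001
```

```bash
python3 g.py 0.536 0.1 0.22 20 0
python3 - <<'E'
from h import *
grab('side','side2'); im=grab('wrist','wrist2')
E
```

```text
t 3.38 grasp [0.551  0.1136 0.3123] w 87.1 F [ 0.4 -0.5 -0.9] q [ 0.64  0.13 -0.74  1.61 -0.27  1.39 -0.09]
grasp err world mm [-15.  -13.6 -92.3] | turn left [ 0.015 -0.009 -0.042] | TCP shift cm: now-axes [-4.42 -1.2   8.14]  goal-axes [-4.3  -1.26  8.2 ]
```

View pics/side2.png

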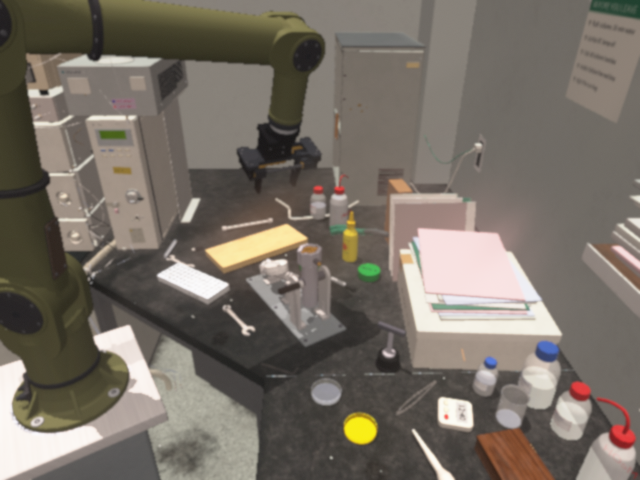

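View pics/wrist2.png

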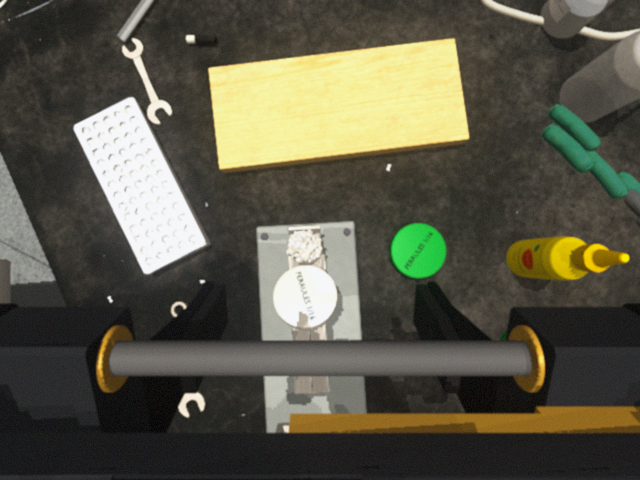

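```bash
python3 - <<'E'
from h import *
im=grab('wrist'); px=im['pixels']; hsv=cv2.cvtColor(px,cv2.COLOR_BGR2HSV); P=cloud(im)
m=((hsv[...,2]>215)&(hsv[...,1]<25)).astype(np.uint8); m=cv2.morphologyEx(m,cv2.MORPH_CLOSE,np.ones((5,5)))
n,l,s,c=cv2.connectedComponentsWithStats(m); k=l[310,305]; print(s[k],c[k])
q=P[(l==k)]; q=q[(q[:,2]>.05)&(q[:,2]<.12)]; print(np.percentile(q,[1,50,99],axis=0).round(4), q.mean(0))
A=np.c_[q[:,:2]-q[:,:2].mean(0),np.ones(len(q))]; print(np.linalg.lstsq(A,q[:,2],rcond=None)[0])
m=np.zeros((480,640),bool);m[228:262,285:328]=1
q=P[m&(P[...,2]>.04)&(P[...,2]<.12)]
for lo in (.05,.055,.06): print('foil',q[q[:,2]>lo].mean(0),q[q[:,2]>lo].min(0),q[q[:,2]>lo].max(0))
E
python3 g.py 0.536 0.1 0.15 -20 0
```

```text
[ 273  220   64  102 4038] [304.45789995 277.102526  ]
[[0.5061 0.0796 0.0522]
 [0.5359 0.1127 0.0809]
 [0.5643 0.1715 0.0926]] [0.5354457  0.11735274 0.07813047]
[ 0.00432312 -0.42593717  0.07813047]
foil [0.53612829 0.1553591  0.06001092] [0.51634047 0.13471242 0.05004059] [0.55484894 0.17139842 0.07344361]
foil [0.53597286 0.15540645 0.06131434] [0.51938498 0.13471242 0.05500128] [0.55298501 0.17099314 0.07344361]
foil [0.53585422 0.15405506 0.06362623] [0.5206039  0.13471242 0.06000837] [0.5496906  0.16819173 0.07344361]
t 3.52 grasp [0.551  0.1098 0.3111] w 87.0 F [-0.2 -0.8 -0. ] q [ 0.65  0.13 -0.74  1.61 -0.26  1.39 -0.09]
grasp err world mm [ -15.    -9.8 -161.1] | turn left [-0.002 -0.699 -0.048] | TCP shift cm: now-axes [ 4.04 -1.71 18.62]  goal-axes [15.14 -1.26 11.62]
```

Run:
```python
from h import *
im=grab('wrist');P=cloud(im); print(np.median(P[290:303,299:312].reshape(-1,3),0), plane(im,305.5,296.5,.083))
t=grab('top'); print(plane(t,255.5,272.5,.083))
```

```text
[0.53517991 0.09891576 0.08582331] [0.53551319 0.09804336 0.083     ]
[0.53465335 0.10290754 0.083     ]
```

>>> {"fn": "play_rows", "kwargs": {
  "targets": "0 0 0 0 -0.175 -0.012 1;0 0 0 0 -0.175 -0.012 1;0 0 0 0 -0.175 -0.012 1;0 0 0 0 -0.175 -0.012 1"
}}

```text
time: 4.12
position: [0.5492, 0.0524, 0.4674]
tool_rot: [2.017, 2.005, -0.385]
ft_force: [-0.6, 0.1, -1.0]
grip_width: 0.996
```

```bash
python3 g.py 0.535 0.1225 0.1455 -20 0
```

```text
t 4.12 grasp [ 0.5497 -0.0088  0.3152] w 86.6 F [-0.6  0.1 -1. ] q [ 0.4   0.17 -0.75  1.58  0.48  1.57 -0.39]
grasp err world mm [ -14.7  131.3 -169.7] | turn left [ 0.003  0.033 -0.006] | TCP shift cm: now-axes [17.96 -1.57 10.86]  goal-axes [17.6  -1.42 11.45]
```

Move sideways first, then look before descending.

>>> {"fn": "play_rows", "kwargs": {
  "targets": "5.9 -0.5 0 0 0.033 0 1;5.9 -0.5 0 0 0 0 1;5.9 -0.5 0 0 0 0 1;0 0 5 0 0 0 1;0 0 5.5 0 0 0 1;0 0 0 0 0 0 1"
}}

```text
time: 4.88
position: [0.5373, 0.1908, 0.305]
tool_rot: [2.023, 2.012, -0.342]
ft_force: [-0.8, -0.5, 0.7]
grip_width: 1.001
```

```bash
python3 g.py 0.535 0.0985 0.0798 -20 0;  python3 -c "
from h import *
im=grab('wrist','wrist3');im=grab('side','side3')
cv2.imwrite('pics/c3.png',cv2.resize(im['pixels'][200:360,180:400],None,fx=3.5,fy=3.5))"
```

```text
t 4.88 grasp [0.5407 0.1333 0.1514] w 87.1 F [-0.8 -0.5  0.7] q [ 0.17  0.39 -0.8   1.71  0.58  1.4  -0.8 ]
grasp err world mm [ -5.7 -34.8 -71.6] | turn left [ 0.021  0.009 -0.009] | TCP shift cm: now-axes [-0.9  -0.39  7.92]  goal-axes [-0.97 -0.23  7.92]
```

View pics/wrist3.png

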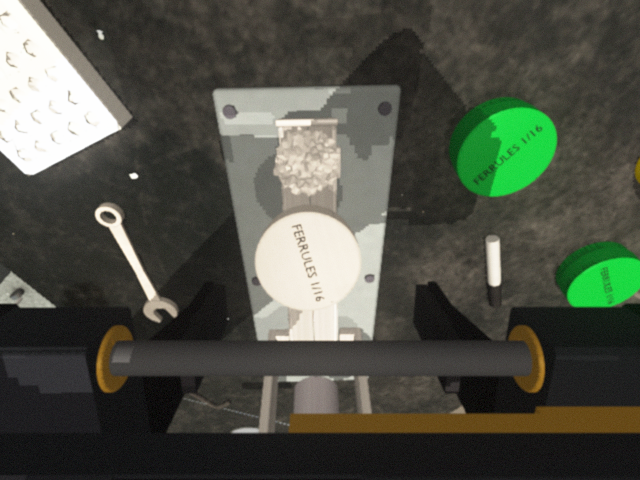

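View pics/c3.png

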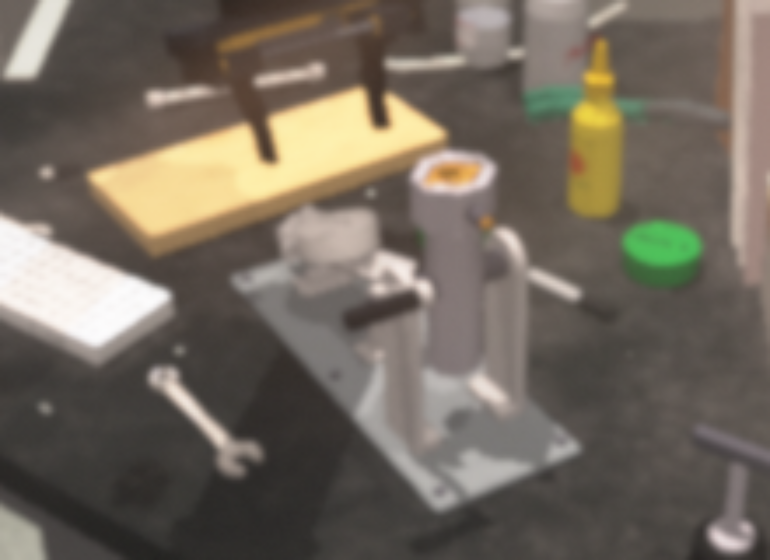

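>>> {"fn": "play_rows", "kwargs": {
  "targets": "-0.9 -0.4 3 0.02 0 0 1;0 0 2.5 0 0 0 1;0 0 0 0 0 0 1"
}}

```text
time: 5.35
position: [0.5391, 0.1693, 0.2696]
tool_rot: [2.031, 2.01, -0.331]
ft_force: [0.0, 0.1, 0.8]
grip_width: 1.001
```

```bash
python3 g.py 0.535 0.0985 0.0798 -20 0;  python3 -c "
from h import *
im=grab('wrist','wrist4')"
```

```text
t 5.35 grasp [0.5429 0.1131 0.1156] w 87.1 F [0.  0.1 0.8] q [ 0.19  0.4  -0.78  1.77  0.61  1.32 -0.81]
grasp err world mm [ -7.9 -14.6 -35.8] | turn left [ 0.023  0.001 -0.014] | TCP shift cm: now-axes [-0.16 -0.5   3.85]  goal-axes [-0.16 -0.41  3.86]
```

View pics/wrist4.png

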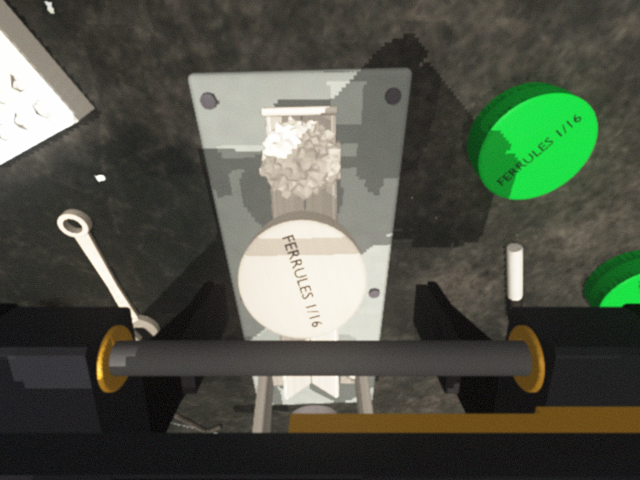

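>>> {"fn": "play_rows", "kwargs": {
  "targets": "0 -0.5 0 0.02 0 -0.014 1;0 0 2 0 0 0 1;0 0 0 0 0 0 1"
}}

```text
time: 5.78
position: [0.5354, 0.165, 0.2549]
tool_rot: [2.027, 2.03, -0.345]
ft_force: [-0.1, -1.2, 0.4]
grip_width: 1.001
```

```bash
python3 g.py 0.535 0.0985 0.0798 -20 0
```

```text
t 5.78 grasp [0.5372 0.1092 0.1006] w 87.1 F [-0.1 -1.2  0.4] q [ 0.2   0.42 -0.78  1.79  0.61  1.31 -0.8 ]
grasp err world mm [ -2.2 -10.7 -20.8] | turn left [ 0.011 -0.002 -0.   ] | TCP shift cm: now-axes [-0.27 -0.06  2.32]  goal-axes [-0.26 -0.04  2.33]
```

>>> {"fn": "play_rows", "kwargs": {
  "targets": "-0.3 -0.1 2.2 0 0 0 1;0 0 0 0 0 0 1;0 0 0 0 0 0 1"
}}

```text
time: 6.15
position: [0.5345, 0.1537, 0.2332]
tool_rot: [2.027, 2.03, -0.346]
ft_force: [0.9, -0.5, 0.1]
grip_width: 0.999
```

```bash
python3 g.py 0.535 0.0985 0.0798 -20 0;python3 -c "
from h import *
im=grab('wrist','wrist5')"
```

```text
t 6.15 grasp [0.5361 0.0979 0.079 ] w 86.9 F [ 0.9 -0.5  0.1] q [ 0.21  0.43 -0.77  1.81  0.63  1.27 -0.81]
grasp err world mm [-1.1  0.6  0.8] | turn left [ 0.01  -0.002 -0.   ] | TCP shift cm: now-axes [ 0.06  0.05 -0.09]  goal-axes [ 0.06  0.05 -0.09]
```

View pics/wrist5.png

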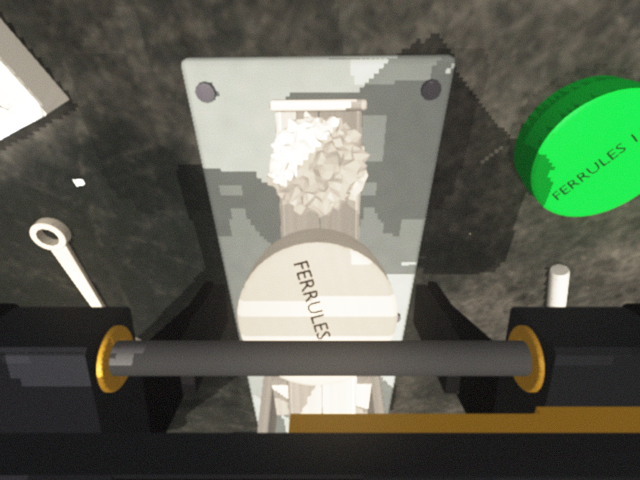

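>>> {"fn": "play_rows", "kwargs": {
  "targets": "0 0 0 0 0 0 -1;0 0 0 0 0 0 -1;0 0 0 0 0 0 -1;0 0 0 0 0 0 -1;0 0 0 0 0 0 -1;0 0 0 0 0 0 -1;0 0 -3 0 0 0 -1;0 0 -3 0 0 0 -1;0 0 -3 0 0 0 -1;0 0 -3 0 0 0 -1",
  "newtons": 20
}}

```text
time: 7.45
position: [0.5327, 0.1942, 0.3469]
tool_rot: [2.029, 2.031, -0.354]
ft_force: [0.4, -0.3, -0.9]
grip_width: 0.725
```

```bash
python3 g.py 0.6 0.323 0.15 0 0;python3 -c "
from h import *
im=grab('wrist','wrist6')"
```

```text
t 7.45 grasp [0.5335 0.1381 0.1928] w 63.1 F [ 0.4 -0.3 -0.9] q [ 0.19  0.35 -0.82  1.67  0.54  1.47 -0.75]
grasp err world mm [ 66.5 184.9 -42.8] | turn left [0.004 0.349 0.001] | TCP shift cm: now-axes [13.23  6.74 -1.28]  goal-axes [12.88  6.73  3.29]
```

View pics/wrist6.png

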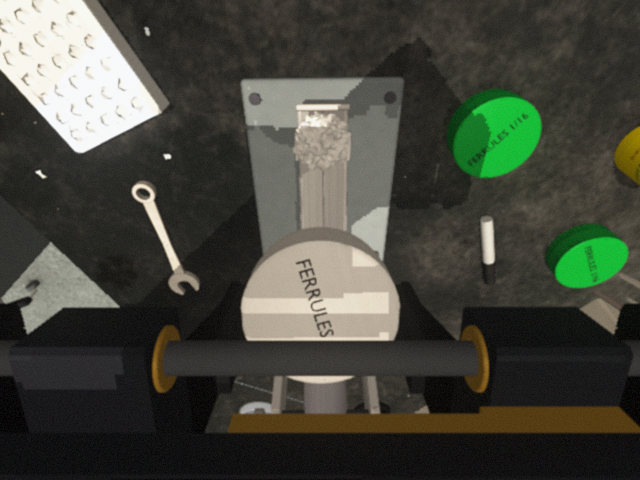

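>>> {"fn": "play_rows", "kwargs": {
  "targets": "0 0 0 0 0.174 0 -1;0 0 0 0 0.174 0 -1;4.3 3.2 0 0 0 0 -1;4.3 3.2 0 0 0 0 -1;4.3 3.2 0 0 0 0 -1;0 0 0 0 0 0 -1"
}}

```text
time: 8.25
position: [0.6341, 0.3218, 0.3503]
tool_rot: [2.229, 2.21, 0.017]
ft_force: [-0.7, 0.3, -0.2]
grip_width: 0.726
```

```bash
python3 g.py 0.63 0.323 0.046 0 0;python3 -c "
from h import *
im=grab('side','side6')
cv2.imwrite('pics/c6.png',cv2.resize(im['pixels'][140:340,150:400],None,fx=3,fy=3))"
```

```text
t 8.25 grasp [0.6356 0.3228 0.1863] w 63.2 F [-0.7  0.3 -0.2] q [ 0.04  0.61 -0.83  1.33  0.44  1.38 -0.79]
grasp err world mm [  -5.6    0.2 -140.3] | turn left [ 0.009 -0.006 -0.009] | TCP shift cm: now-axes [ 0.03 -0.54 14.03]  goal-axes [ 0.12 -0.41 14.03]
```

View pics/c6.png

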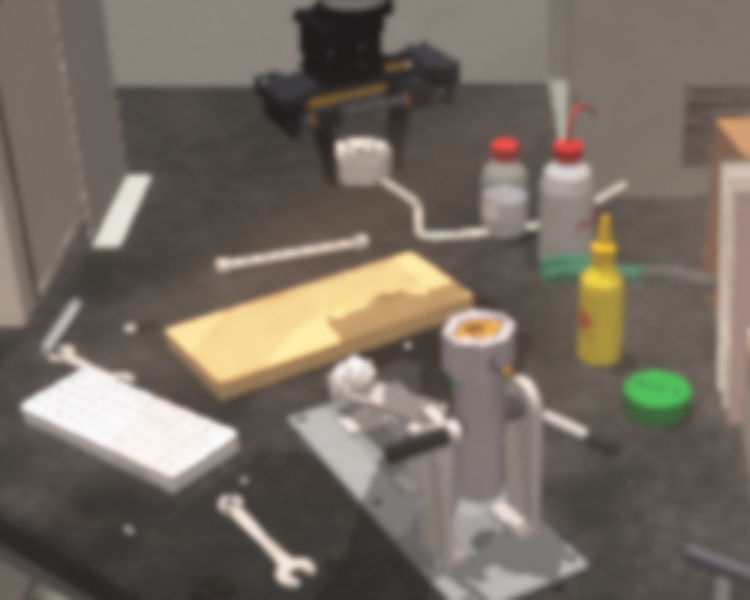

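>>> {"fn": "play_rows", "kwargs": {
  "targets": "0 -0.4 4.5 0 0 0 -1;0 0 4.5 0 0 0 -1;0 0 3.5 0 0 0 -1;0 0 0.6 0 0 0 -1;0 0 0 0 0 0 -1"
}}

```text
time: 8.93
position: [0.6312, 0.3143, 0.2197]
tool_rot: [2.23, 2.197, 0.015]
ft_force: [0.6, 0.1, -0.0]
grip_width: 0.728
```

```bash
python3 g.py 0.63 0.323 0.0435 0 0
```

```text
t 8.93 grasp [0.6337 0.3141 0.0557] w 63.3 F [ 0.6  0.1 -0. ] q [ 0.03  0.7  -0.77  1.47  0.52  1.17 -0.84]
grasp err world mm [ -3.7   8.9 -12.2] | turn left [ 0.015  0.001 -0.015] | TCP shift cm: now-axes [ 0.87 -0.16  1.22]  goal-axes [ 0.87 -0.12  1.22]
```

>>> {"fn": "play_rows", "kwargs": {
  "targets": "0.5 0 0.6 0 0 0 -1;0 0 0.3 0 0 0 -1;0 0 0.2 0 0 0 -1;0 0 0.1 0 0 0 -1;0 0 0 0 0 0 -1"
}}

```text
time: 9.55
position: [0.6327, 0.3204, 0.2122]
tool_rot: [2.229, 2.194, 0.026]
ft_force: [-0.4, -0.3, -0.4]
grip_width: 0.722
```

```bash
python3 g.py 0.63 0.323 0.0425 0 0
```

```text
t 9.55 grasp [0.6362 0.3206 0.0482] w 62.8 F [-0.4 -0.3 -0.4] q [ 0.02  0.71 -0.77  1.47  0.53  1.15 -0.85]
grasp err world mm [-6.2  2.4 -5.7] | turn left [ 0.021 -0.002 -0.016] | TCP shift cm: now-axes [ 0.26 -0.29  0.56]  goal-axes [ 0.26 -0.27  0.57]
```

>>> {"fn": "play_rows", "kwargs": {
  "targets": "0 0 0.35 0 0 0 -1;0 0 0.2 0 0 0 -1;0 0 0.2 0 0 0 -1;0 0 0 0 0 0 -1"
}}

```text
time: 10.05
position: [0.633, 0.3206, 0.2056]
tool_rot: [2.229, 2.194, 0.026]
ft_force: [0.3, 1.0, -0.4]
grip_width: 0.722
```

```bash
python3 g.py 0.63 0.323 0.0425 0 0;python3 -c "
from h import *
im=grab('wrist','wrist7')"
```

```text
t 10.05 grasp [0.6366 0.3209 0.0416] w 62.8 F [ 0.3  1.  -0.4] q [ 0.01  0.72 -0.76  1.47  0.54  1.14 -0.86]
grasp err world mm [-6.6  2.1  0.9] | turn left [ 0.022 -0.002 -0.016] | TCP shift cm: now-axes [ 0.23 -0.31 -0.1 ]  goal-axes [ 0.24 -0.3  -0.09]
```

View pics/wrist7.png

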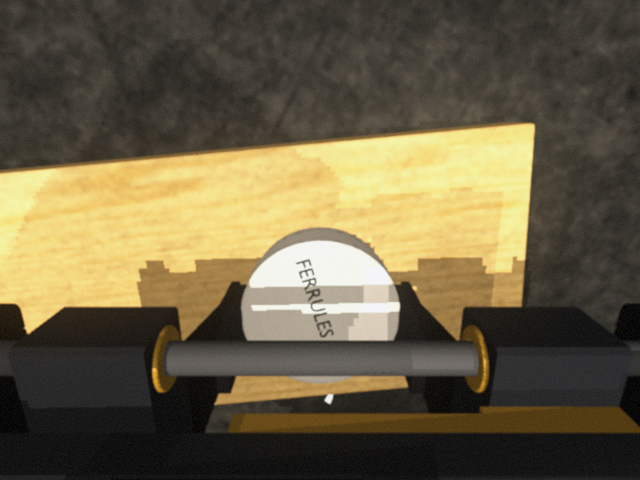

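```bash
python3 -c "
from h import *
im=grab('wrist');P=cloud(im)
print(P[245,320],P[270,320],P[320,280],P[395,300],P[320,580] if 0 else '',P[150,300])
print(plane(im,245,310,.047),plane(im,400,310,.047),plane(im,320,240,.047),plane(im,320,383,.047),plane(im,320,394,.022),plane(im,320,143,.022))
"
```

```text
[0.63725957 0.35891833 0.04653519] [0.6371108  0.34848031 0.04587406] [0.62070933 0.3274619  0.04639114] [0.62627679 0.27035792 0.02149249]  [0.6300404  0.391926   0.02063548]
[0.60717963 0.33263654 0.047     ] [0.66876088 0.33094818 0.047     ] [0.63728279 0.36105277 0.047     ] [0.63628607 0.29731645 0.047     ] [0.63642189 0.27104407 0.022     ] [0.63835577 0.39470841 0.022     ]
```

>>> {"fn": "play_rows", "kwargs": {
  "targets": "0 0 0 0 0 0 1;0 0 0 0 0 0 1;0 0 0 0 0 0 1;0 0 0 0 0 0 1;0 0 -4 0 0 0 1;0 0 -5 0 0 0 1;0 0 -5 0 0 0 1"
}}

```text
time: 11.02
position: [0.629, 0.3188, 0.3421]
tool_rot: [2.231, 2.197, 0.009]
ft_force: [1.3, -0.8, -0.5]
grip_width: 1.004
```

```bash
python3 g.py 0.536 0.155 0.15 -20 0;python3 - <<'E'
from m import *
grab('wrist','wrist8')
cv2.imwrite('pics/c8.png',cv2.resize(px[200:340,120:380],None,fx=3,fy=3,interpolation=cv2.INTER_CUBIC))
E
```

```text
t 11.03 grasp [0.6309 0.3182 0.1781] w 87.4 F [ 1.3 -0.8 -0.5] q [ 0.04  0.6  -0.82  1.36  0.45  1.36 -0.8 ]
grasp err world mm [ -94.9 -163.2  -28.1] | turn left [ 0.008 -0.346 -0.017] | TCP shift cm: now-axes [-10.9   -9.18   3.73]  goal-axes [-8.82 -9.3   7.25]
```

View pics/c8.png

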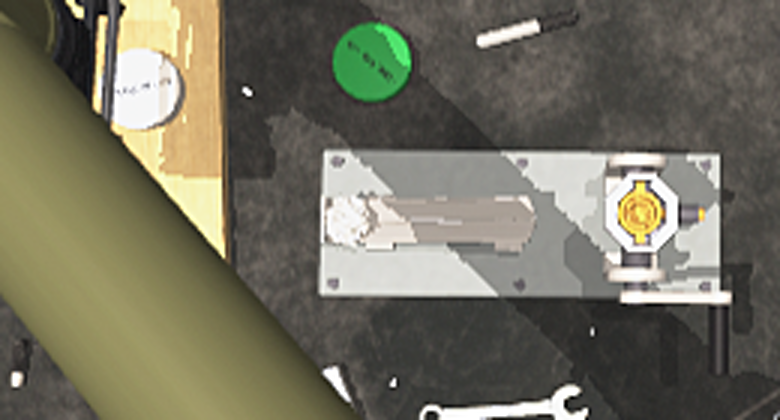

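View pics/wrist8.png

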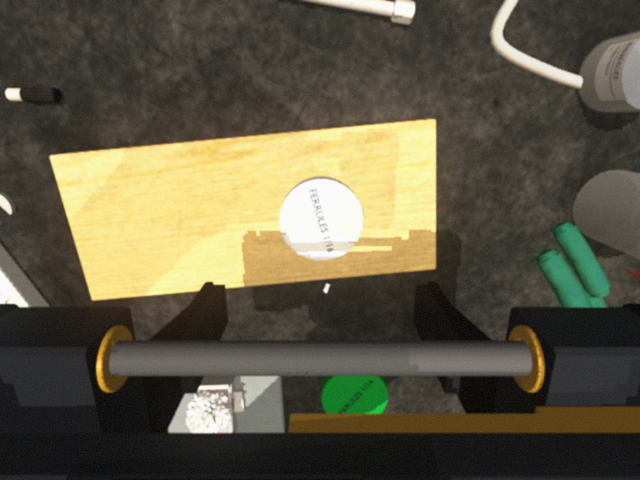

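>>> {"fn": "play_rows", "kwargs": {
  "targets": "-2.8 -3.1 0 0 0 0 1;-2.8 -3.1 0 0 0 0 1;-2.8 -3.1 0 0 0 0 1;0 0 0 0 -0.173 -0.008 1;0 0 0 0 -0.173 -0.008 1;0 0 0 0 0 0 1"
}}

```text
time: 11.88
position: [0.5319, 0.2306, 0.3408]
tool_rot: [2.033, 2.014, -0.354]
ft_force: [-0.5, 1.2, 0.8]
grip_width: 1.003
```

```bash
python3 g.py 0.536 0.1785 0.128 -20 0
python3 - <<'E'
from h import *
im=grab('wrist','wrist9');P=cloud(im)
E
```

```text
t 11.88 grasp [0.5333 0.1734 0.1871] w 87.2 F [-0.5  1.2  0.8] q [ 0.11  0.39 -0.82  1.64  0.56  1.5  -0.83]
grasp err world mm [  2.7   5.1 -59.1] | turn left [ 0.008  0.007 -0.011] | TCP shift cm: now-axes [2.42 0.34 5.37]  goal-axes [2.38 0.41 5.38]
```

View pics/wrist9.png

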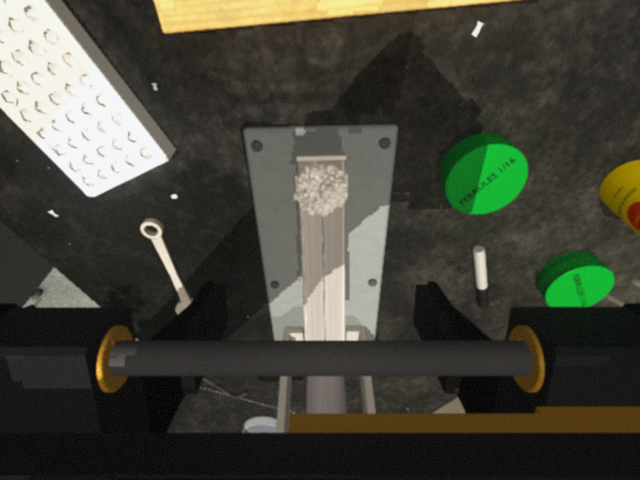

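Run:
```python
from h import *
im=grab('wrist');P=cloud(im)
q=P[168:214,298:345].reshape(-1,3); print(np.percentile(q,[2,50,98],axis=0).round(4))
print(plane(im,321,190,.056),plane(im,321,163,.05),plane(im,321,217,.056),plane(im,294,190,.055),plane(im,349,190,.055))
print('fold',[P[v,323].round(4) for v in (225,260,300)],'stop',P[157,321],'edges',[P[250,u].round(3) for u in range(300,348,3)])
```

```text
[[0.5195 0.1326 0.0342]
 [0.5357 0.1625 0.0577]
 [0.5525 0.1741 0.0656]]
[0.53585579 0.16061308 0.056     ] [0.53605566 0.17861549 0.05      ] [0.5357054 0.1373244 0.056    ] [0.51671219 0.16030073 0.055     ] [0.5557684  0.15970756 0.055     ]
fold [array([0.5374, 0.1173, 0.0388]), array([0.5378, 0.0514, 0.0069]), array([0.5368, 0.0521, 0.0602])] stop [0.53615015 0.18013519 0.04392497] edges [array([0.516, 0.066, 0.008]), array([0.521, 0.107, 0.058]), array([0.524, 0.104, 0.055]), array([0.526, 0.104, 0.054]), array([0.528, 0.102, 0.051]), array([0.531, 0.101, 0.05 ]), array([0.533, 0.098, 0.047]), array([0.536, 0.096, 0.045]), array([0.538, 0.097, 0.046]), array([0.54 , 0.099, 0.048]), array([0.543, 0.1  , 0.05 ]), array([0.545, 0.101, 0.052]), array([0.548, 0.103, 0.053]), array([0.55 , 0.104, 0.055]), array([0.552, 0.106, 0.058]), array([0.559, 0.065, 0.009])]
```

>>> {"fn": "play_rows", "kwargs": {
  "targets": "1.2 0.3 4 0 0 0 1;0 0 4 0 0 0 1;0 0 0 0 0 0 1"
}}

```text
time: 12.35
position: [0.5373, 0.2129, 0.2613]
tool_rot: [2.043, 2.015, -0.34]
ft_force: [-0.2, -0.3, 0.2]
grip_width: 0.997
```

```bash
python3 g.py 0.536 0.160 0.061 -20 0
```

```text
t 12.35 grasp [0.5389 0.1576 0.1069] w 86.7 F [-0.2 -0.3  0.2] q [ 0.12  0.46 -0.79  1.72  0.62  1.36 -0.88]
grasp err world mm [ -2.9   2.4 -45.9] | turn left [ 0.01  -0.005 -0.016] | TCP shift cm: now-axes [ 1.85 -0.2   4.24]  goal-axes [ 1.87 -0.13  4.23]
```

>>> {"fn": "play_rows", "kwargs": {
  "targets": "1.9 -0.3 1.5 0 0 -0.015 1;0.2 0 2.7 0 0 0 1;0 0 0 0 0 0 1;0 0 0 0 0 0 1"
}}

```text
time: 12.85
position: [0.5357, 0.2243, 0.217]
tool_rot: [2.03, 2.037, -0.328]
ft_force: [0.5, 0.0, 0.2]
grip_width: 1.0
```

```bash
python3 g.py 0.536 0.160 0.061 -20 0;python3 -c "
from h import *
im=grab('wrist','wrist10')"
```

```text
t 12.85 grasp [0.5384 0.1704 0.0622] w 87.0 F [0.5 0.  0.2] q [ 0.09  0.52 -0.78  1.75  0.66  1.29 -0.93]
grasp err world mm [ -2.4 -10.4  -1.2] | turn left [ 0.016 -0.014  0.001] | TCP shift cm: now-axes [-0.72  0.02  0.45]  goal-axes [-0.71  0.03  0.46]
```

View pics/wrist10.png

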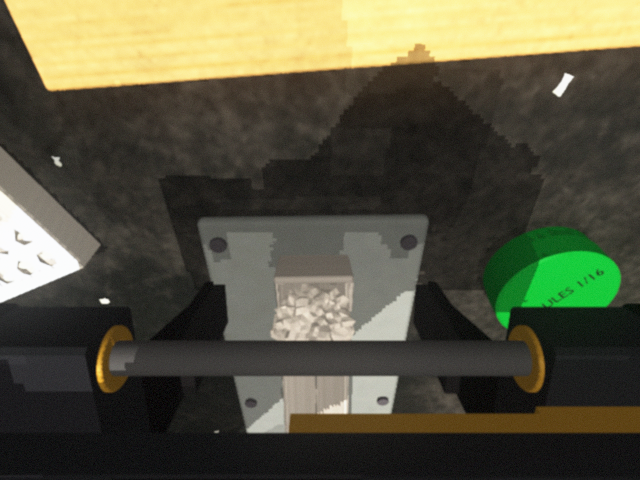

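>>> {"fn": "play_rows", "kwargs": {
  "targets": "-0.8 0 0.2 0 -0.014 0 1;0 0 0.3 0 0 0 1;0 0 0 0 0 0 1;0 0 0 0 0 0 -1;0 0 0 0 0 0 -1;0 0 0 0 0 0 -1;0 0 0 0 0 0 -1;0 0 0 0 0 0 -1;0 0 0 0 0 0 -1;0 0 0 0 0 0 -1",
  "newtons": 20
}}

```text
time: 14.15
position: [0.5362, 0.2151, 0.2169]
tool_rot: [2.021, 2.027, -0.338]
ft_force: [0.5, 0.4, -0.2]
grip_width: 0.426
```

```bash
python3 g.py 0.536 0.160 0.061 -20 0;python3 -c "
from h import *
im=grab('wrist','wrist11')"
```

```text
t 14.15 grasp [0.5393 0.159  0.0628] w 37.1 F [ 0.5  0.4 -0.2] q [ 0.09  0.51 -0.77  1.76  0.67  1.29 -0.93]
grasp err world mm [-3.3  1.  -1.8] | turn left [ 0.019  0.    -0.   ] | TCP shift cm: now-axes [ 0.15 -0.02  0.13]  goal-axes [ 0.15 -0.02  0.13]
```

View pics/wrist11.png

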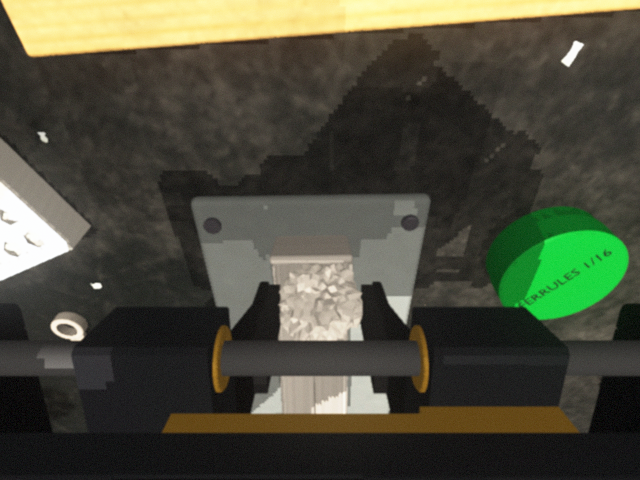

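>>> {"fn": "play_rows", "kwargs": {
  "targets": "0 0 -2 0 0 0 -1;0 0 -4 0 0 0 -1;0 0 -4 0 0 0 -1;0 0 -3 0 0 0 -1;0 0 0 0 0.17 0 -1;0 0 0 0 0.17 0 -1;0 0 0 0 0 0 -1"
}}

```text
time: 15.08
position: [0.5323, 0.2663, 0.3516]
tool_rot: [2.197, 2.224, 0.03]
ft_force: [0.2, -1.5, 0.6]
grip_width: 0.427
```

```bash
python3 g.py 0.53 0.325 0.1 0 0;python3 -c "
from h import *
im=grab('wrist','wrist12')"
```

```text
t 15.07 grasp [0.5363 0.2669 0.1877] w 37.2 F [ 0.2 -1.5  0.6] q [ 0.25  0.36 -0.93  1.65  0.32  1.26 -0.73]
grasp err world mm [ -6.3  58.1 -87.7] | turn left [ 0.024 -0.003  0.012] | TCP shift cm: now-axes [ 5.85 -0.37  8.77]  goal-axes [ 5.87 -0.23  8.76]
```

View pics/wrist12.png

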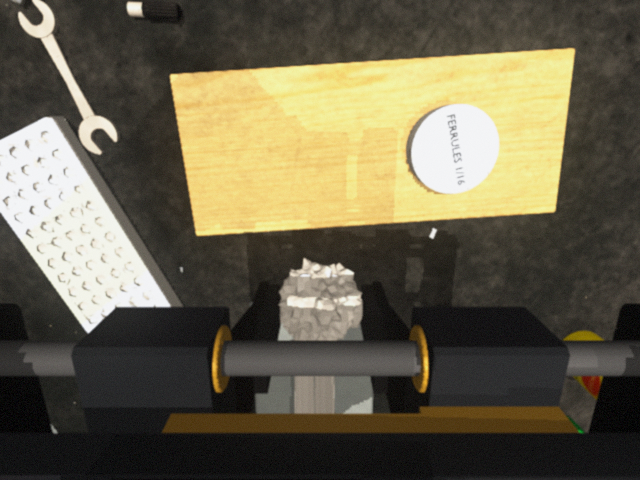

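>>> {"fn": "play_rows", "kwargs": {
  "targets": "3 0 0 0 0 0 -1;3 0 0 0 0 0 -1;0 0 4.5 0 0 0 -1;0 0 4.5 0 0 0 -1;0 0 3.5 0 0 0 -1;0 0 0 0 0 0 -1"
}}

```text
time: 15.88
position: [0.5326, 0.3322, 0.2249]
tool_rot: [2.176, 2.224, 0.011]
ft_force: [-0.5, -0.6, 0.2]
grip_width: 0.427
```

```bash
python3 g.py 0.53 0.325 0.045 0 0
```

```text
t 15.88 grasp [0.5369 0.3296 0.061 ] w 37.1 F [-0.5 -0.6  0.2] q [ 0.04  0.56 -0.84  1.68  0.5   1.1  -0.93]
grasp err world mm [ -6.9  -4.6 -16. ] | turn left [0.026 0.016 0.022] | TCP shift cm: now-axes [-0.68 -0.32  1.6 ]  goal-axes [-0.72 -0.26  1.59]
```

>>> {"fn": "play_rows", "kwargs": {
  "targets": "-0.3 0 0.7 0 0 0 -1;0 0 0.4 0 0 0 -1;0 0 0.4 0 0 0 -1;0 0 0.3 0 0 0 -1;0 0 0 0 0 0 -1"
}}

```text
time: 16.5
position: [0.5343, 0.3306, 0.2122]
tool_rot: [2.172, 2.222, 0.018]
ft_force: [-0.4, 0.9, 0.3]
grip_width: 0.423
```

```bash
python3 g.py 0.53 0.325 0.045 0 0;python3 -c "
from h import *
im=grab('side');cv2.imwrite('pics/s13.png',cv2.resize(im['pixels'][170:290,180:340],None,fx=4,fy=4))"
```

```text
t 16.5 grasp [0.5398 0.328  0.0483] w 36.8 F [-0.4  0.9  0.3] q [ 0.04  0.58 -0.83  1.69  0.51  1.08 -0.94]
grasp err world mm [-9.8 -3.  -3.3] | turn left [0.033 0.016 0.023] | TCP shift cm: now-axes [-0.55 -0.46  0.31]  goal-axes [-0.56 -0.43  0.32]
```

View pics/s13.png

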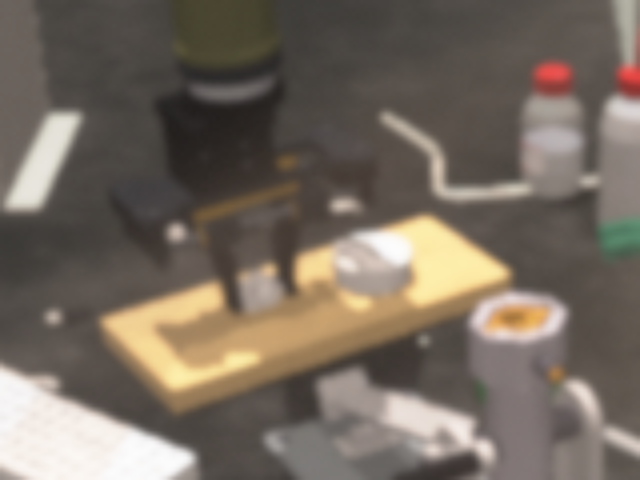

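>>> {"fn": "play_rows", "kwargs": {
  "targets": "0 0 0.3 0 0 0 -1;0 0 0.3 0 0 0 -1;0 0 0 0 0 0 -1;0 0 0 0 0 0 0;0 0 0 0 0 0 0;0 0 0 0 0 0 0.6;0 0 0 0 0 0 0.6;0 0 0 0 0 0 0.6;0 0 -4 0 0 0 0.6;0 0 -5 0 0 0 0.6;0 0 -5 0 0 0 1"
}}

```text
time: 17.92
position: [0.53, 0.3308, 0.3469]
tool_rot: [2.173, 2.22, 0.004]
ft_force: [0.3, 0.6, 0.1]
grip_width: 0.851
```

```bash
python3 g.py 0.62 -0.3 0.3 0 0;python3 -c "
from h import *
im=grab('wrist','wrist14')"
```

```text
t 17.93 grasp [0.5344 0.327  0.183 ] w 74.0 F [0.3 0.6 0.1] q [ 0.1   0.44 -0.91  1.57  0.39  1.3  -0.85]
grasp err world mm [  85.6 -627.   117. ] | turn left [0.027 0.023 0.021] | TCP shift cm: now-axes [-63.51   7.94 -10.  ]  goal-axes [-63.08   9.   -11.71]
```

View pics/wrist14.png

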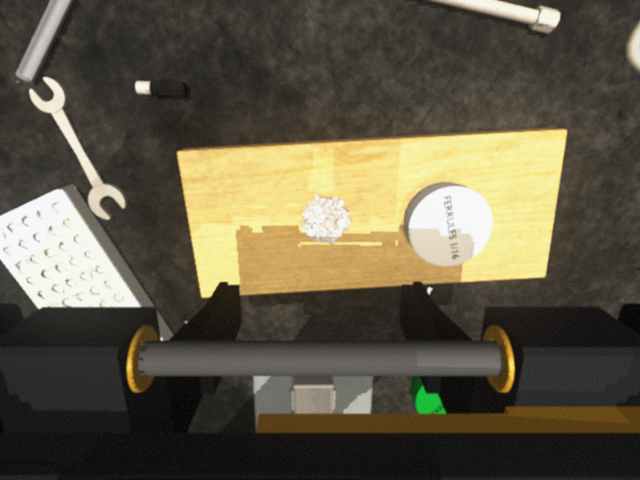

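>>> {"fn": "play_rows", "kwargs": {
  "targets": "0 0 -6 0 0 0.01 1;0 0 -6 0 0 0.01 1;-6.2 0.5 0 0 0 0 1;-6.2 0.5 0 0 0 0 1;-6.2 0.5 0 0 0 0 1;-6.2 0.5 0 0 0 0 1;-6.2 0.5 0 0 0 0 1;-6.2 0.5 0 0 0 0 1;-6.2 0.5 0 0 0 0 1;-6.2 0.5 0 0 0 0 1;-6.2 0.5 0 0 0 0 1;-6.2 0.5 0 0 0 0 1;-6.2 0.5 0 0 0 0 1;0 0 0 0 0 0 1"
}}

```text
time: 19.73
position: [0.5845, -0.3528, 0.4856]
tool_rot: [2.18, 2.198, 0.028]
ft_force: [0.8, 0.4, -0.3]
grip_width: 0.997
```

```bash
python3 g.py 0.6 -0.38 0.3 0 0;python3 -c "
from h import *
im=grab('wrist','wrist15')"
```

```text
t 19.73 grasp [ 0.5919 -0.3559  0.3218] w 86.7 F [ 0.8  0.4 -0.3] q [ 0.94  0.41 -0.63  1.23  0.24  1.52  0.36]
grasp err world mm [  8.1 -24.1 -21.8] | turn left [0.045 0.019 0.008] | TCP shift cm: now-axes [-2.69  1.43  2.28]  goal-axes [-2.72  1.55  2.16]
```

View pics/wrist15.png

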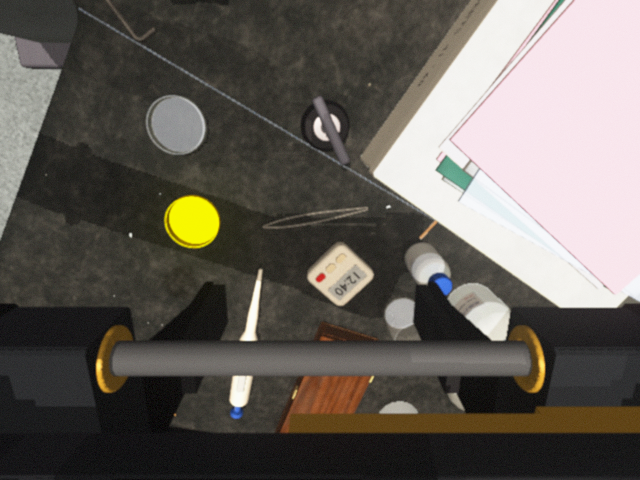

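Run:
```python
from h import *
im=grab('wrist');P=cloud(im); px=im['pixels']
z=P[...,2]
m=(z>.085)&(z<.125); m2=np.zeros_like(m); m2[90:172,305:358]=1; m&=m2
print(m.sum(),np.percentile(P[m],[2,50,98],axis=0).round(4))
(c,(w,h),a)=cv2.minAreaRect(np.argwhere(m)[:,::-1].astype(np.float32)); print(c,w,h,a)
C=plane(im,*c,.107); print('bar c',C)
b=cv2.boxPoints((c,(w,h),a)); B=[plane(im,*p,.107)[:2] for p in b]
for i in range(4): d=B[(i+1)%4]-B[i]; print(np.linalg.norm(d).round(4),np.degrees(np.arctan2(d[1],d[0])).round(1))
print('rest depth',P[108:145:6,303:350:6,2].round(3))
cv2.imwrite('pics/c15.png',cv2.resize(px[80:185,130:400],None,fx=3,fy=3,interpolation=cv2.INTER_CUBIC))
# dish circle
hsv=cv2.cvtColor(px,cv2.COLOR_BGR2HSV);g=cv2.GaussianBlur(cv2.cvtColor(px,cv2.COLOR_BGR2GRAY),(3,3),0)
cc=cv2.HoughCircles(g[80:170,130:225],cv2.HOUGH_GRADIENT,1,50,param1=100,param2=15,minRadius=24,maxRadius=36);print(cc)
if cc is not None:
    for x,y,r in cc[0]: print(plane(im,x+130,y+80,.014), r)
# box
for (u,v) in [(362,165),(375,175),(372,150),(400,130),(440,150),(460,140)]: print((u,v),P[v,u].round(3))
t=grab('top'); print('dish top cam',plane(t,419.4,314.3,.010),'puller top', plane(t,428.5,243.8,.107))
```

```text
817 [[ 0.5966 -0.3164  0.1054]
 [ 0.6109 -0.2883  0.1092]
 [ 0.6262 -0.2616  0.1109]]
(329.4779052734375, 134.94973754882812) 73.00552368164062 11.899094581604004 66.25050354003906
bar c [ 0.61078451 -0.28849257  0.107     ]
0.0103 23.3
0.0639 -64.2
0.0109 -155.8
0.064 115.3
rest depth [[-0.001  0.     0.11   0.108  0.032  0.007 -0.    -0.001]
 [ 0.001  0.012  0.108  0.111  0.031  0.032  0.031  0.   ]
 [ 0.007  0.032  0.032  0.11   0.11   0.038  0.032  0.03 ]
 [ 0.01   0.032  0.037  0.109  0.11   0.037  0.033  0.032]
 [ 0.009  0.031  0.464  0.047  0.11   0.109  0.03   0.031]
 [ 0.007  0.032  0.036  0.038  0.11   0.109  0.033  0.031]
 [ 0.     0.033  0.031  0.032  0.038  0.11   0.109 -0.001]]
[[[46.5 49.5 28.2]]]
[ 0.4482314  -0.29075477  0.014     ] 28.2
(362, 165) [ 0.654 -0.327  0.026]
(375, 175) [ 0.653 -0.324  0.11 ]
(372, 150) [ 0.664 -0.31   0.028]
(400, 130) [ 0.678 -0.284  0.093]
(440, 150) [ 0.698 -0.297  0.148]
(460, 140) [ 0.705 -0.287  0.169]
dish top cam [ 0.44371896 -0.29451752  0.01      ] puller top [ 0.60822394 -0.29452011  0.107     ]
```

View pics/c15.png

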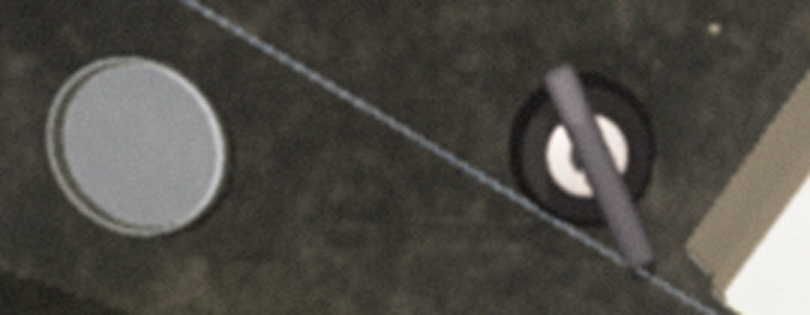

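Run:
```python
from h import *
im=grab('wrist');Pw=cloud(im).reshape(-1,3); Pt=cloud(grab('top')).reshape(-1,3)
c=np.array([.611,-.288]); yaw=np.radians(25.5); j=np.array([np.cos(yaw),np.sin(yaw)]); b=np.array([np.sin(yaw),-np.cos(yaw)])
for n,P in (('w',Pw),('t',Pt)):
  q=P[(P[:,2]>.12)&(P[:,2]<.2)&(P[:,0]>.6)&(P[:,0]<.8)&(P[:,1]<-.1)&(P[:,1]>-.42)]
  u=(q[:,:2]-c)@j; v=(q[:,:2]-c)@b
  for lo in (.12,.15,.16,.165,.17):
    s=(abs(v)<.04)&(q[:,2]>lo); print(n,lo,s.sum(), [ (k, round(float(np.percentile(u[s&(v>k)&(v<k+.02)],1)),3) if (s&(v>k)&(v<k+.02)).sum()>5 else None) for k in (-.04,-.02,0,.02)])
```

```text
w 0.12 9973 [(-0.04, 0.199), (-0.02, 0.162), (0, 0.122), (0.02, 0.081)]
w 0.15 8462 [(-0.04, None), (-0.02, 0.161), (0, 0.121), (0.02, 0.081)]
w 0.16 8331 [(-0.04, None), (-0.02, 0.161), (0, 0.121), (0.02, 0.081)]
w 0.165 8331 [(-0.04, None), (-0.02, 0.161), (0, 0.121), (0.02, 0.081)]
w 0.17 4730 [(-0.04, None), (-0.02, 0.162), (0, 0.123), (0.02, 0.082)]
t 0.12 1066 [(-0.04, 0.199), (-0.02, 0.164), (0, 0.124), (0.02, 0.081)]
t 0.15 915 [(-0.04, 0.204), (-0.02, 0.164), (0, 0.124), (0.02, 0.081)]
t 0.16 870 [(-0.04, 0.204), (-0.02, 0.163), (0, 0.124), (0.02, 0.081)]
t 0.165 864 [(-0.04, 0.204), (-0.02, 0.163), (0, 0.124), (0.02, 0.081)]
t 0.17 568 [(-0.04, 0.204), (-0.02, 0.162), (0, 0.125), (0.02, 0.081)]
```

```bash
python3 g.py 0.6046 -0.2745 0.20 0 25.5
```

```text
t 19.98 grasp [ 0.5948 -0.3459  0.3247] w 87.1 F [-0.7  0.7  0. ] q [ 0.94  0.41 -0.64  1.24  0.24  1.52  0.36]
grasp err world mm [   9.8   71.4 -124.7] | turn left [ 0.044  0.028 -0.424] | TCP shift cm: now-axes [ 7.05  1.33 12.4 ]  goal-axes [ 5.43  4.56 12.45]
```

>>> {"fn": "play_rows", "kwargs": {
  "targets": "0 0 0 0.015 0.01 -0.142 1;0 0 0 0.015 0.01 -0.142 1;0 0 0 0.015 0.01 -0.142 1;2.7 2.3 0 0 0 0 1;2.7 2.3 0 0 0 0 1;0 0 0 0 0 0 1;0 0 0 0 0 0 1"
}}

```text
time: 20.85
position: [0.6051, -0.2599, 0.4931]
tool_rot: [1.631, 2.682, -0.004]
ft_force: [0.0, 0.0, 0.9]
grip_width: 0.999
```

```bash
python3 g.py 0.6046 -0.2745 0.20 0 25.5;python3 - <<'E'
from h import *
im=grab('wrist','wrist16');P=cloud(im); z=P[...,2]
m=(z>.09)&(z<.125)&(abs(P[...,0]-.611)<.05)&(abs(P[...,1]+.288)<.05)
print(m.sum(),np.percentile(P[m],[2,50,98],axis=0).round(4))
(c,(w,h),a)=cv2.minAreaRect(np.argwhere(m)[:,::-1].astype(np.float32))
C=plane(im,*c,.109); print('bar c',C)
b=cv2.boxPoints((c,(w,h),a)); B=[plane(im,*p,.109)[:2] for p in b]
for i in range(4): d=B[(i+1)%4]-B[i]; print(np.linalg.norm(d).round(4),np.degrees(np.arctan2(d[1],d[0])).round(1))
E
```

```text
t 20.85 grasp [ 0.6052 -0.2605  0.3291] w 86.9 F [0.  0.  0.9] q [ 0.89  0.4  -0.73  1.26  0.27  1.57  0.67]
grasp err world mm [  -0.6  -14.  -129.1] | turn left [-0.001  0.004  0.033] | TCP shift cm: now-axes [-1.22 -0.7  12.92]  goal-axes [-1.3  -0.67 12.91]
934 [[ 0.5962 -0.33    0.093 ]
 [ 0.6166 -0.2994  0.1089]
 [ 0.6603 -0.2607  0.1108]]
bar c [ 0.62398583 -0.29823837  0.109     ]
0.0325 51.8
0.097 -39.1
0.0349 -126.3
0.0983 139.5
```

View pics/wrist16.png

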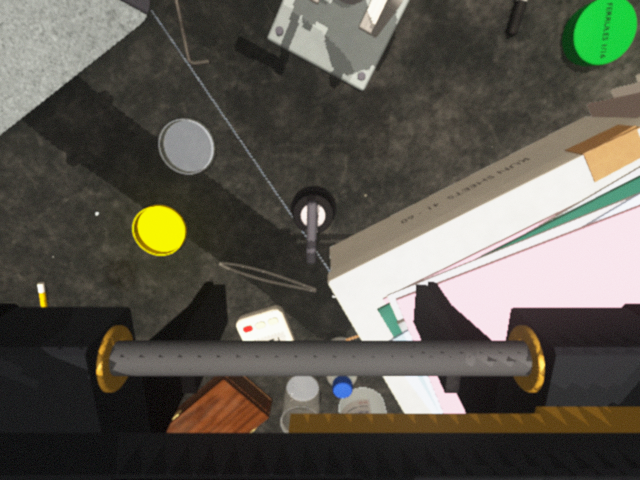

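>>> {"fn": "play_rows", "kwargs": {
  "targets": "-1.2 -0.7 4 0 0 0.03 1;0 0 4 0 0 0 1;0 0 0 0 0 0 1"
}}

```text
time: 21.28
position: [0.6039, -0.2767, 0.4126]
tool_rot: [1.675, 2.651, -0.005]
ft_force: [-0.7, 0.3, 0.4]
grip_width: 0.999
```

```bash
python3 g.py 0.6046 -0.2745 0.16 0 25.5;python3 - <<'E'
from h import *
im=grab('wrist','wrist17');P=cloud(im); z=P[...,2]
m=(z>.095)&(z<.125)&(abs(P[...,0]-.611)<.025)&(abs(P[...,1]+.288)<.035)
m=cv2.morphologyEx(m.astype(np.uint8),cv2.MORPH_OPEN,np.ones((3,3)))>0
print(m.sum(),np.percentile(P[m],[2,50,98],axis=0).round(4))
(c,(w,h),a)=cv2.minAreaRect(np.argwhere(m)[:,::-1].astype(np.float32)); print(c)
C=plane(im,*c,.109); print('bar c',C)
b=cv2.boxPoints((c,(w,h),a)); B=[plane(im,*p,.109)[:2] for p in b]
for i in range(4): d=B[(i+1)%4]-B[i]; print(np.linalg.norm(d).round(4),np.degrees(np.arctan2(d[1],d[0])).round(1))
E
```

```text
t 21.27 grasp [ 0.6044 -0.2777  0.2487] w 86.9 F [-0.7  0.3  0.4] q [ 0.91  0.43 -0.71  1.38  0.29  1.42  0.64]
grasp err world mm [  0.2   3.2 -88.7] | turn left [ 0.001  0.007 -0.001] | TCP shift cm: now-axes [0.23 0.15 8.86]  goal-axes [0.17 0.16 8.86]
993 [[ 0.5954 -0.3154  0.1036]
 [ 0.6095 -0.2858  0.1091]
 [ 0.6255 -0.2601  0.1107]]
(320.5, 242.5)
bar c [ 0.61010673 -0.28657191  0.109     ]
0.0097 25.4
0.0643 -64.2
0.0103 -154.6
0.0643 115.2
```

View pics/wrist17.png

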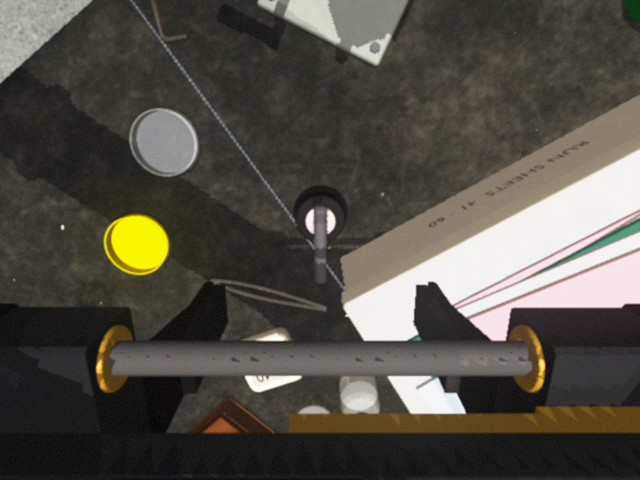

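>>> {"fn": "play_rows", "kwargs": {
  "targets": "0.3 0 4 0 0 0 0;0 0 4 0 0 0 0;0 0 1.5 0 0 0 0;0 0 0 0 0 0 0",
  "newtons": 40
}}

```text
time: 21.82
position: [0.6068, -0.2776, 0.328]
tool_rot: [1.67, 2.633, -0.002]
ft_force: [0.3, -0.1, -0.1]
grip_width: 0.634
```

```bash
python3 g.py 0.6036 -0.2731 0.108 0 25.5;python3 - <<'E'
from h import *
im=grab('wrist','wrist18');im=grab('side'); cv2.imwrite('pics/s18.png',cv2.resize(im['pixels'][220:400,290:530],None,fx=3,fy=3))
E
```

```text
t 21.82 grasp [ 0.61   -0.2799  0.1641] w 55.1 F [ 0.3 -0.1 -0.1] q [ 0.9   0.48 -0.7   1.49  0.33  1.26  0.61]
grasp err world mm [ -6.4   6.8 -56.1] | turn left [ 0.012  0.021 -0.005] | TCP shift cm: now-axes [ 0.66 -0.16  5.59]  goal-axes [ 0.54 -0.09  5.6 ]
```

View pics/wrist18.png

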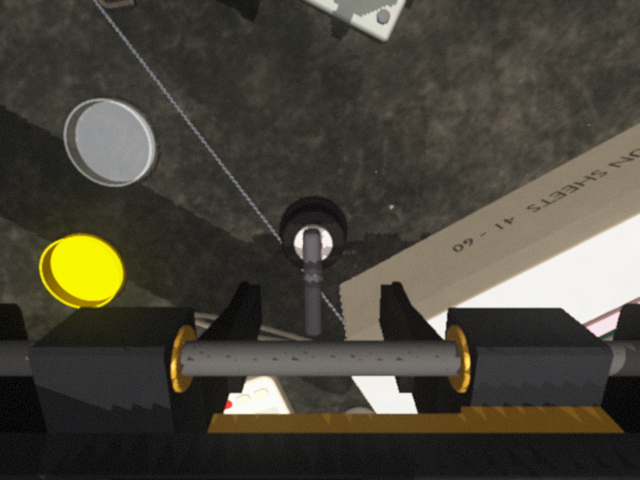

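View pics/s18.png

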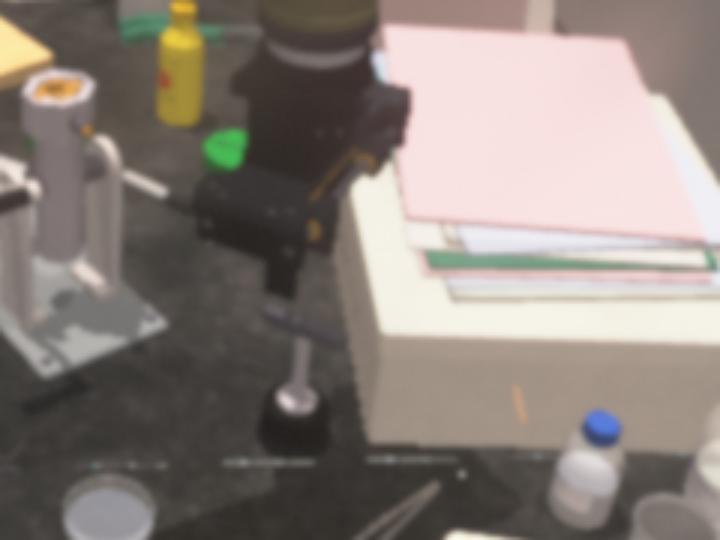

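>>> {"fn": "play_rows", "kwargs": {
  "targets": "0.8 -0.2 0 0.01 0.02 0 0;0 0 2.5 0 0 0 0;0 0 0 0 0 0 0"
}}

```text
time: 22.3
position: [0.6028, -0.2703, 0.3086]
tool_rot: [1.678, 2.646, 0.003]
ft_force: [0.1, 0.1, 0.1]
grip_width: 0.503
```

```bash
python3 g.py 0.6036 -0.2731 0.108 0 25.5
```

```text
t 22.3 grasp [ 0.6041 -0.2707  0.1446] w 43.8 F [0.1 0.1 0.1] q [ 0.9   0.49 -0.69  1.52  0.32  1.24  0.6 ]
grasp err world mm [ -0.5  -2.4 -36.6] | turn left [ 0.006  0.006 -0.004] | TCP shift cm: now-axes [-0.27 -0.07  3.66]  goal-axes [-0.29 -0.05  3.66]
```

>>> {"fn": "play_rows", "kwargs": {
  "targets": "-0.2 0 2 0 0 0 0;0 0 1.6 0 0 0 0;0 0 0 0 0 0 0;0 0 0 0 0 0 0"
}}

```text
time: 22.8
position: [0.6047, -0.2721, 0.2726]
tool_rot: [1.677, 2.645, 0.004]
ft_force: [0.2, -0.3, 0.1]
grip_width: 0.5
```

```bash
python3 g.py 0.6036 -0.2731 0.108 0 25.5
python3 - <<'E'
from h import *
im=grab('wrist','wrist19')
E
```

```text
t 22.8 grasp [ 0.6063 -0.2727  0.1086] w 43.5 F [ 0.2 -0.3  0.1] q [ 0.89  0.52 -0.68  1.55  0.35  1.18  0.59]
grasp err world mm [-2.7 -0.4 -0.6] | turn left [ 0.008  0.007 -0.004] | TCP shift cm: now-axes [-0.04 -0.14  0.06]  goal-axes [-0.04 -0.14  0.06]
```

View pics/wrist19.png

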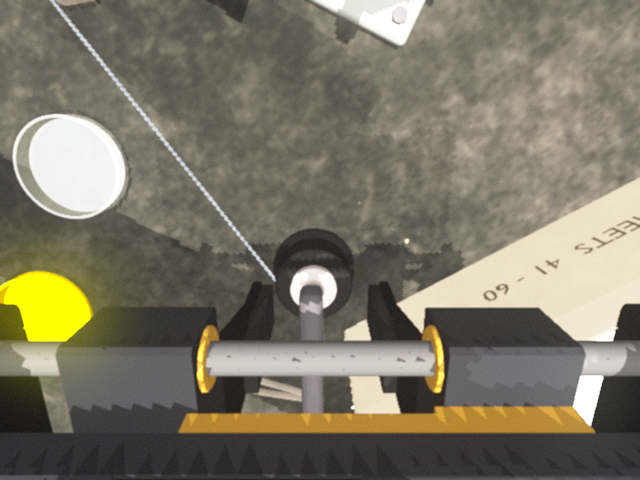

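>>> {"fn": "play_rows", "kwargs": {
  "targets": "0 -0.25 0 0 0 0 0;0 0 0 0 0 0 -1;0 0 0 0 0 0 -1;0 0 0 0 0 0 -1;0 0 0 0 0 0 -1;0 0 0 0 0 0 -1;0 0 0 0 0 0 -1",
  "newtons": 40
}}

```text
time: 23.72
position: [0.6025, -0.2733, 0.2739]
tool_rot: [1.676, 2.643, 0.004]
ft_force: [-0.1, -0.5, 0.4]
grip_width: 0.111
```

```bash
python3 g.py 0.6036 -0.2731 0.108 0 25.5
python3 - <<'E'
from h import *
im=grab('wrist','wrist20')
E
```

```text
t 23.73 grasp [ 0.6044 -0.274   0.1099] w 9.7 F [-0.1 -0.5  0.4] q [ 0.9   0.52 -0.68  1.56  0.35  1.18  0.59]
grasp err world mm [-0.8  0.9 -1.9] | turn left [ 0.009  0.009 -0.004] | TCP shift cm: now-axes [-0.03  0.1   0.19]  goal-axes [-0.03  0.1   0.19]
```

View pics/wrist20.png

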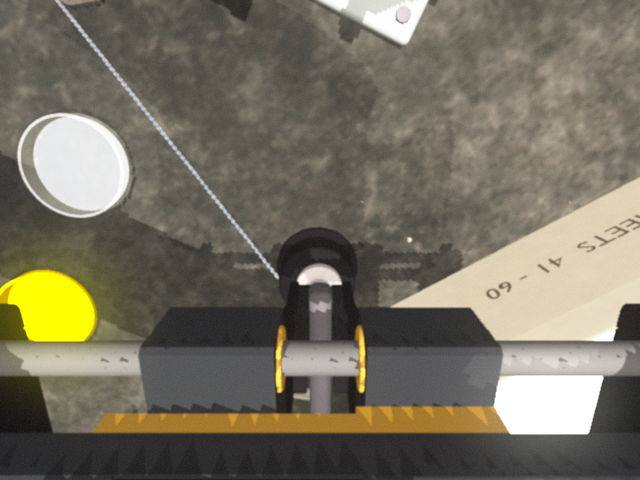

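>>> {"fn": "play_rows", "kwargs": {
  "targets": "0 0 -1.5 0 0 0 -1;0 0 -2.5 0 0 0 -1;0 0 -3 0 0 0 -1;0 0 -4 0 0 0 -1;0 0 -5 0 0 0 -1;0 0 -5 0 0 0 -1;0 0 -5 0 0 0 -1;0 0 0 0 0 0 -1"
}}

```text
time: 24.78
position: [0.5982, -0.2711, 0.5456]
tool_rot: [1.675, 2.646, 0.006]
ft_force: [0.3, 0.0, -3.2]
grip_width: 0.111
```

```bash
python3 g.py 0.537 -0.058 0.38 0 0.9
python3 - <<'E'
from h import *
im=grab('side','side21');im=grab('wrist','wrist21')
E
```

```text
t 24.77 grasp [ 0.6    -0.2714  0.3816] w 9.6 F [ 0.3  0.  -3.2] q [ 0.89  0.39 -0.73  1.17  0.26  1.66  0.66]
grasp err world mm [-63.  213.4  -1.6] | turn left [0.01  0.004 0.427] | TCP shift cm: now-axes [21.88  3.58  0.05]  goal-axes [21.4  -5.79  0.16]
```

View pics/side21.png

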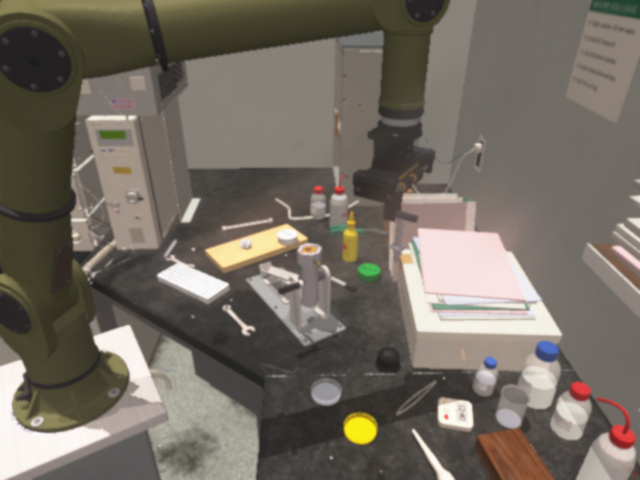

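View pics/wrist21.png

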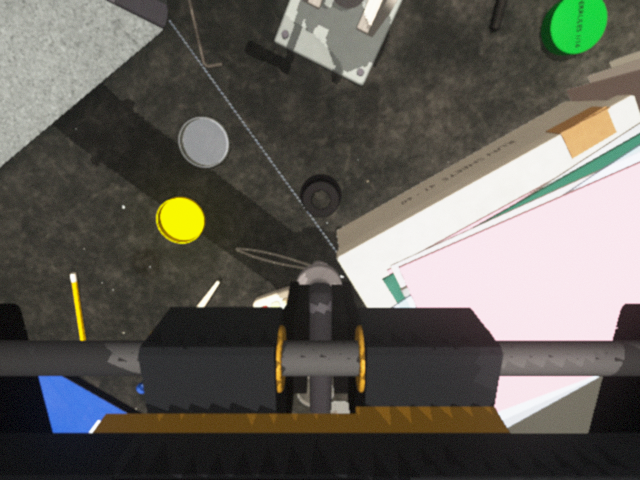

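>>> {"fn": "play_rows", "kwargs": {
  "targets": "0 0 0 0 0 0.142 -1;0 0 0 0 0 0.142 -1;0 0 0 0 0 0.142 -1;3.5 -2 0 0 0 0 -1;3.5 -2 0 0 0 0 -1;3.5 -2 0 0 0 0 -1;0 0 0 0 0 0 -1;0 0 0 0 0 0 -1"
}}

```text
time: 25.88
position: [0.5337, -0.1664, 0.5231]
tool_rot: [-2.203, -2.203, 0.015]
ft_force: [0.4, 0.6, -1.7]
grip_width: 0.112
```

```bash
python3 g.py 0.537 -0.058 0.38 0 0.9
python3 - <<'E'
from h import *
im=grab('wrist','wrist22'); P=cloud(im); px=im['pixels']; hsv=cv2.cvtColor(px,cv2.COLOR_BGR2HSV);H,S,V=cv2.split(hsv); z=P[...,2]
near=(abs(P[...,0]-.537)<.04)&(abs(P[...,1]+.072)<.04)
def fit(m,zz,n):
    m=m.astype(np.uint8); nn,l,s,c=cv2.connectedComponentsWithStats(m); k=1+np.argmax(s[1:,4]); cs,_=cv2.findContours((l==k).astype(np.uint8),0,2); cc=max(cs,key=cv2.contourArea)
    r=cv2.minAreaRect(cc); (x,y),rad=cv2.minEnclosingCircle(cc); print(n,s[k],'rect',np.round(plane(im,*r[0],zz),4),'circ',np.round(plane(im,x,y,zz),4),rad, r)
fit(near&(z>.195)&(z<.225),.214,'head')
fit(near&(S>110)&(H>14)&(H<34)&(z>.16),.212,'plug')
E
```

```text
t 25.88 grasp [ 0.5295 -0.1645  0.3591] w 9.7 F [ 0.4  0.6 -1.7] q [ 0.88  0.16 -0.71  1.45  0.1   1.6   0.18]
grasp err world mm [  7.5 106.5  20.9] | turn left [-0.025 -0.012 -0.016] | TCP shift cm: now-axes [10.87  0.28 -1.98]  goal-axes [10.84  0.5  -2.09]
head [ 300   61   77  100 4306] rect [ 0.5387 -0.0722  0.214 ] circ [ 0.5396 -0.0751  0.214 ] 50.51756286621094 ((338.0000305175781, 105.50001525878906), (82.73149108886719, 84.14570617675781), 45.0)
plug [ 308   75   61   50 1805] rect [ 0.5387 -0.0671  0.212 ] circ [ 0.5387 -0.0671  0.212 ] 30.26559066772461 ((338.0, 97.99999237060547), (45.5048828125, 49.24375915527344), 46.84761428833008)
```

View pics/wrist22.png

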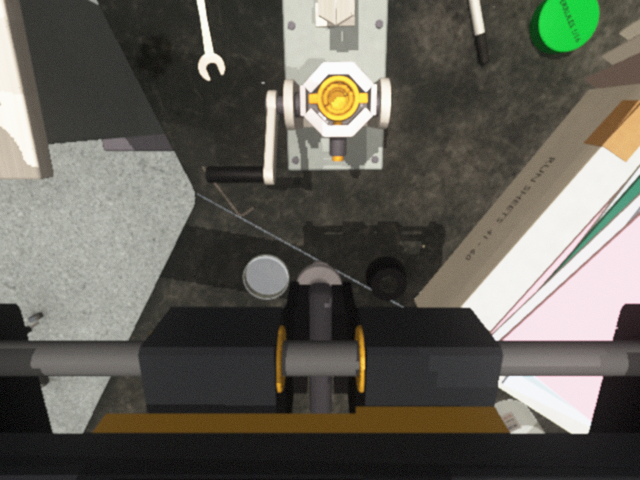

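Run:
```python
from h import *
im=grab('wrist'); 
print('mouth',plane(im,338.5,99,.214), plane(im,339,98.5,.212), 'head L/R',plane(im,300,99,.214),plane(im,377,99,.214),plane(im,338,62,.214),plane(im,338,136.5,.214))
s=ctrl.get_state();R=Ro.from_rotvec(s['tool_rot']).as_matrix();p=np.array(s['position'])
for off in (-.02,-.015,-.01):
  for d in (.006+.071-.008,.006+.1005): print(off,d,proj(im,p+R@[off,0,.164+d]))
  print('bar ends', proj(im,p+R@[off+.032,0,.164-.001]))
cv2.imwrite('pics/c22.png',cv2.resize(im['pixels'][50:150,270:400],None,fx=6,fy=6,interpolation=cv2.INTER_CUBIC))
cv2.imwrite('pics/c22b.png',cv2.resize(im['pixels'][240:320,260:380],None,fx=6,fy=6,interpolation=cv2.INTER_CUBIC))
```

```text
mouth [ 0.53915378 -0.0671192   0.214     ] [ 0.53954169 -0.06669437  0.212     ] head L/R [ 0.51203055 -0.0671093   0.214     ] [ 0.5661501  -0.06712906  0.214     ] [ 0.53846267 -0.04319237  0.214     ] [ 0.53916525 -0.09268109  0.214     ]
-0.02 0.069 [320.40102263 296.89359803]
-0.02 0.10650000000000001 [320.39010663 272.58693927]
bar ends [320.48708035 303.19323315]
-0.015 0.069 [320.40645069 289.33767499]
-0.015 0.10650000000000001 [320.39475083 265.89893119]
bar ends [320.49599504 292.00736307]
-0.01 0.069 [320.41194999 281.68259747]
-0.01 0.10650000000000001 [320.39944782 259.13490115]
bar ends [320.50508443 280.60229438]
```

View pics/c22.png

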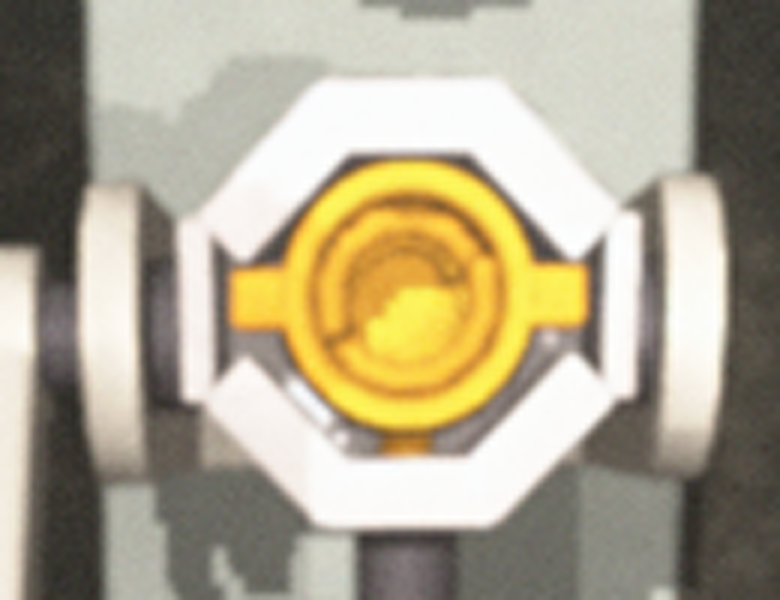

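View pics/c22b.png

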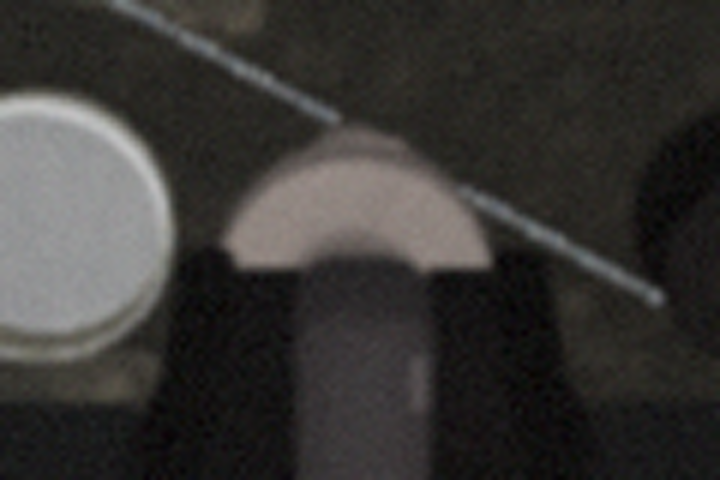

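Run:
```python
from h import *
im=grab('wrist'); 
s=ctrl.get_state();R=Ro.from_rotvec(s['tool_rot']).as_matrix();p=np.array(s['position'])
for off in (-.02,-.0175,-.015,-.0125,-.01):
  print(off,[np.round(proj(im,p+R@[off+.014,0,.164+.006+d])[1],1) for d in (.071,.067,.063,.059)], 'w',[np.round(proj(im,p+R@[off,.014,.164+.006+d])-proj(im,p+R@[off,-.014,.164+.006+d]),1) for d in (.071,.059)], 'bar end',proj(im,p+R@[off+.032,0,.164-.001])[1])
print(proj(im,[.5372,-.0711,.212]))
```

```text
-0.02 [np.float64(270.3), np.float64(272.9), np.float64(275.5), np.float64(278.3)] w [array([44.9,  0. ]), array([47.2,  0. ])] bar end 303.21811008137206
-0.0175 [np.float64(266.5), np.float64(269.0), np.float64(271.6), np.float64(274.3)] w [array([45.1,  0. ]), array([47.3,  0. ])] bar end 297.6535587537416
-0.015 [np.float64(262.7), np.float64(265.2), np.float64(267.7), np.float64(270.3)] w [array([45.2,  0. ]), array([47.5,  0. ])] bar end 292.0350754237936
-0.0125 [np.float64(258.9), np.float64(261.3), np.float64(263.7), np.float64(266.3)] w [array([45.4,  0. ]), array([47.6,  0. ])] bar end 286.3618722045607
-0.01 [np.float64(255.0), np.float64(257.3), np.float64(259.8), np.float64(262.3)] w [array([45.5,  0. ]), array([47.8,  0. ])] bar end 280.6331457870983
[334.92307039 104.80775322]
```

>>> {"fn": "play_rows", "kwargs": {
  "targets": "0 0 0 -0.025 -0.012 -0.016 -1;5 0.3 0 0 0 0 -1;5.5 0 0 0 0 0 -1;0 0 0 0 0 0 -1;0 0 0 0 0 0 -1"
}}

```text
time: 26.65
position: [0.5369, -0.063, 0.5226]
tool_rot: [2.204, 2.233, 0.008]
ft_force: [-0.6, -0.5, -2.7]
grip_width: 0.112
```

```bash
python3 g.py 0.538 -0.055 0.345 0 0.9
python3 - <<'E'
from h import *
im=grab('wrist','wrist23');cv2.imwrite('pics/c23w.png',cv2.resize(im['pixels'][200:400,200:440],None,fx=3,fy=3))
im=grab('side');cv2.imwrite('pics/c23.png',cv2.resize(im['pixels'][180:320,240:390],None,fx=4,fy=4))
im=grab('top');cv2.imwrite('pics/c23t.png',cv2.resize(im['pixels'][220:320,280:400],None,fx=5,fy=5))
E
```

```text
t 26.65 grasp [ 0.5379 -0.0628  0.3586] w 9.8 F [-0.6 -0.5 -2.7] q [ 0.8   0.1  -0.78  1.51  0.07  1.56  0.03]
grasp err world mm [  0.1   7.8 -13.6] | turn left [ 0.006 -0.001 -0.003] | TCP shift cm: now-axes [0.79 0.11 1.36]  goal-axes [0.79 0.12 1.36]
```

View pics/c23w.png

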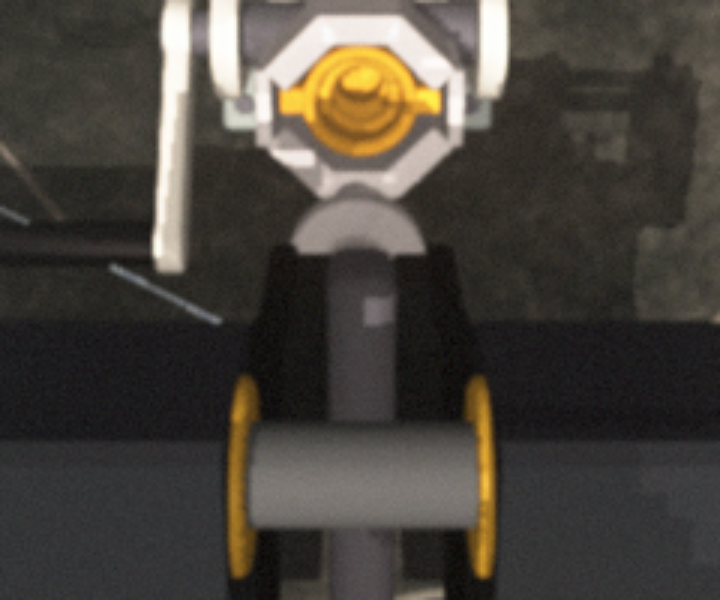

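View pics/c23.png

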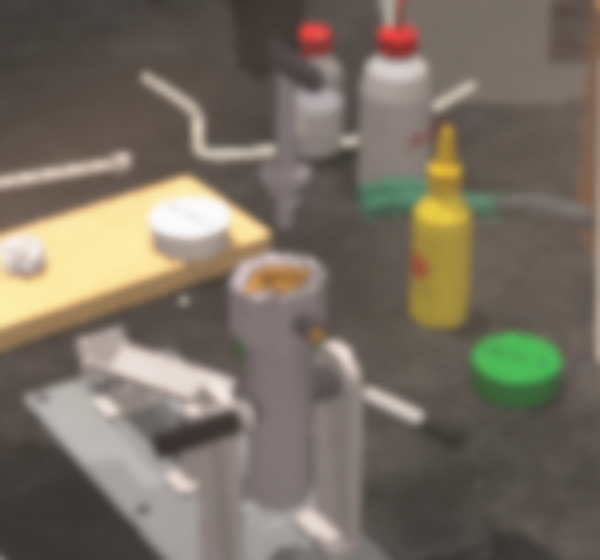

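View pics/c23t.png

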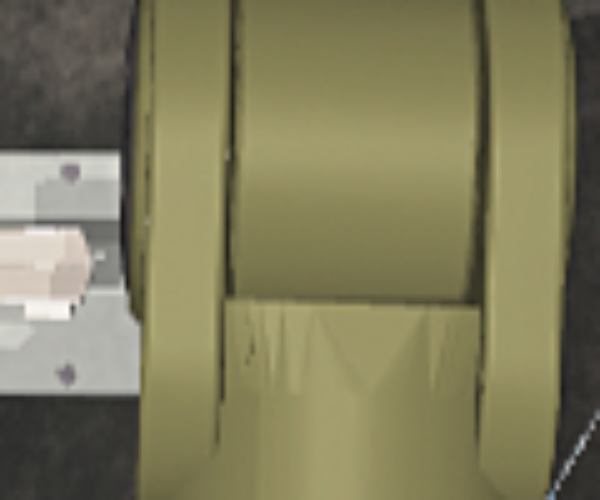

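>>> {"fn": "play_rows", "kwargs": {
  "targets": "0.6 0 1.2 0 0 0 -1;0 0 0 0 0 0 -1;0 0 0 0 0 0 -1"
}}

```text
time: 27.18
position: [0.5369, -0.0587, 0.509]
tool_rot: [2.21, 2.23, 0.008]
ft_force: [0.3, -0.5, -2.0]
grip_width: 0.11
```

```bash
python3 g.py 0.538 -0.055 0.345 0 0.9
python3 - <<'E'
from h import *
im=grab('wrist');cv2.imwrite('pics/c24w.png',cv2.resize(im['pixels'][190:290,260:380],None,fx=6,fy=6,interpolation=cv2.INTER_CUBIC))
print('wrist plane of 320,240',plane(im,320,240,.212),plane(im,320,250,.212))
s=ctrl.get_state();R=Ro.from_rotvec(s['tool_rot']).as_matrix();p=np.array(s['position'])
for off in (-.015,-.0135,-.012): print(off,'tip wrist',proj(im,p+R@[off,0,.164+.1065]))
im=grab('side');cv2.imwrite('pics/c24.png',cv2.resize(im['pixels'][205:265,285:335],None,fx=10,fy=10,interpolation=cv2.INTER_CUBIC))
for off in (-.015,-.0135,-.012): print(off,'tip side',proj(im,p+R@[off,0,.164+.1065]))
for c in ([.537,-.071,.212],[.539,-.067,.212]): print('plug side',proj(im,c))
E
```

```text
t 27.18 grasp [ 0.5377 -0.0583  0.345 ] w 9.6 F [ 0.3 -0.5 -2. ] q [ 0.79  0.11 -0.79  1.53  0.07  1.53  0.01]
grasp err world mm [ 0.3  3.3 -0. ] | turn left [ 0.005 -0.002 -0.007] | TCP shift cm: now-axes [0.37 0.11 0.01]  goal-axes [0.37 0.11 0.  ]
wrist plane of 320,240 [ 0.5385042 -0.0630665  0.212    ] [ 0.53857807 -0.07100948  0.212     ]
-0.015 tip wrist [319.60781254 265.30950273]
-0.0135 tip wrist [319.60728941 263.28946532]
-0.012 tip wrist [319.60676451 261.26256214]
-0.015 tip side [309.4149075 239.1471225]
-0.0135 tip side [309.07050964 238.87083895]
-0.012 tip side [308.72680921 238.5951149 ]
plug side [308.59062425 248.97854283]
plug side [308.44943067 247.99882615]
```

View pics/c24.png

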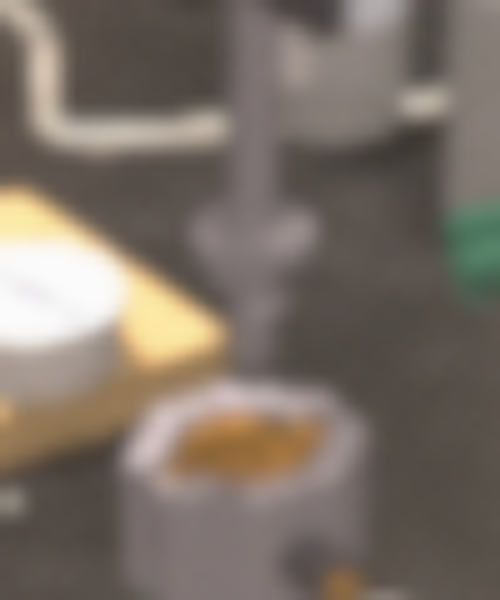

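View pics/c24w.png

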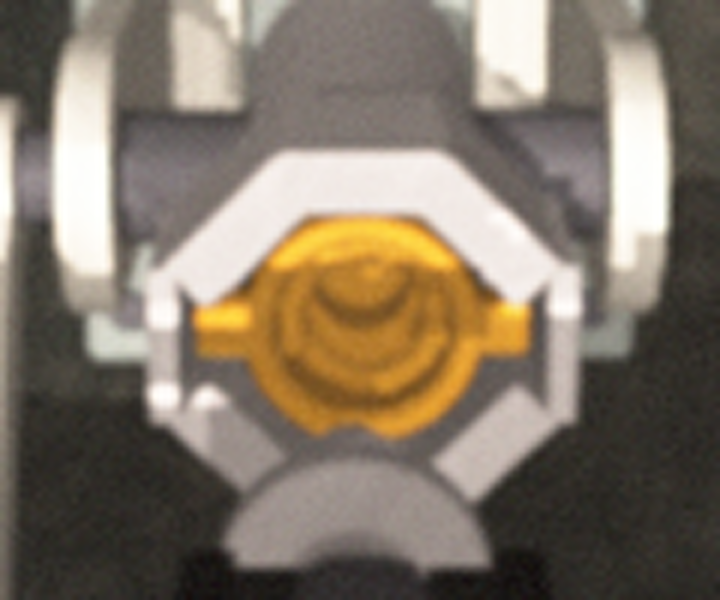

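>>> {"fn": "play_rows", "kwargs": {
  "targets": "0.5 0.15 0.8 0 0 0 -1;0 0 0.8 0 0 0 -1;0 0 0 0 0 0 -1;0 0 0 0 0 0 -1"
}}

```text
time: 27.78
position: [0.5385, -0.053, 0.4919]
tool_rot: [2.21, 2.231, 0.008]
ft_force: [-0.2, 0.2, -3.1]
grip_width: 0.111
```

```bash
python3 g.py 0.5385 -0.054 0.320 0 0.9
python3 - <<'E'
from h import *
im=grab('wrist');cv2.imwrite('pics/c25w.png',cv2.resize(im['pixels'][200:300,260:380],None,fx=6,fy=6,interpolation=cv2.INTER_CUBIC))
print([plane(im,320,v,.212)[1] for v in (250,255,260)])
im=grab('side');cv2.imwrite('pics/c25.png',cv2.resize(im['pixels'][205:265,285:335],None,fx=10,fy=10,interpolation=cv2.INTER_CUBIC))
E
```

```text
t 27.77 grasp [ 0.5393 -0.0525  0.3279] w 9.7 F [-0.2  0.2 -3.1] q [ 0.78  0.11 -0.79  1.56  0.08  1.5  -0.  ]
grasp err world mm [-0.8 -1.5 -7.9] | turn left [ 0.005 -0.003 -0.006] | TCP shift cm: now-axes [-0.1  -0.01  0.79]  goal-axes [-0.1  -0.01  0.79]
[np.float64(-0.0591937520192731), np.float64(-0.06296521461411561), np.float64(-0.06676788985010244)]
```

View pics/c25.png

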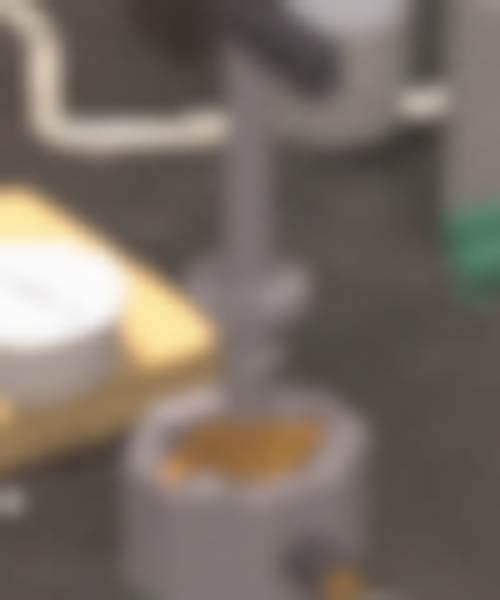

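View pics/c25w.png

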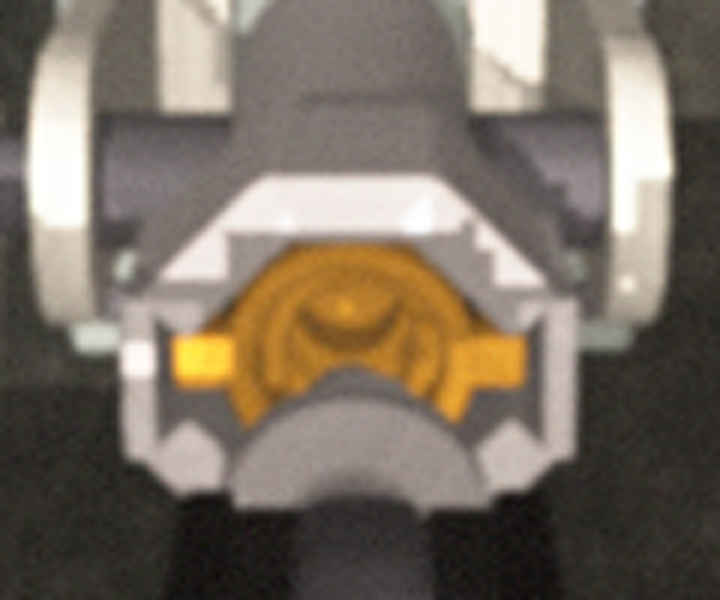

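>>> {"fn": "play_rows", "kwargs": {
  "targets": "-0.05 -0.1 0.6 0 0 0 -1;0 0 0.5 0 0 0 -1;0 0 0.4 0 0 0 -1;0 0 0 0 0 0 -1"
}}

```text
time: 28.38
position: [0.5375, -0.0538, 0.4759]
tool_rot: [2.21, 2.23, 0.008]
ft_force: [0.7, 0.3, -2.5]
grip_width: 0.111
```

```bash
python3 g.py 0.5385 -0.053 0.310 0 0.9
```

```text
t 28.38 grasp [ 0.5383 -0.0534  0.3119] w 9.7 F [ 0.7  0.3 -2.5] q [ 0.79  0.11 -0.79  1.59  0.08  1.47 -0.  ]
grasp err world mm [ 0.2  0.4 -1.9] | turn left [ 0.005 -0.002 -0.007] | TCP shift cm: now-axes [0.08 0.1  0.19]  goal-axes [0.08 0.1  0.19]
```

>>> {"fn": "play_rows", "kwargs": {
  "targets": "0 0 0.4 0 0 0 -1;0 0 0.4 0 0 0 -1;0 0 0 0 0 0 -1"
}}

```text
time: 28.75
position: [0.5376, -0.0538, 0.4674]
tool_rot: [2.21, 2.23, 0.008]
ft_force: [-0.6, -0.9, -2.1]
grip_width: 0.112
```

```bash
python3 g.py 0.5385 -0.053 0.297 0 0.9
```

```text
t 28.75 grasp [ 0.5384 -0.0534  0.3034] w 9.7 F [-0.6 -0.9 -2.1] q [ 0.79  0.12 -0.79  1.61  0.08  1.45 -0.  ]
grasp err world mm [ 0.1  0.4 -6.4] | turn left [ 0.005 -0.003 -0.007] | TCP shift cm: now-axes [0.08 0.09 0.64]  goal-axes [0.08 0.09 0.64]
```

>>> {"fn": "play_rows", "kwargs": {
  "targets": "0 0 0.3 0 0 0 -1;0 0 0.3 0 0 0 -1;0 0 0 0 0 0 -1"
}}

```text
time: 29.12
position: [0.5378, -0.0536, 0.4614]
tool_rot: [2.209, 2.23, 0.009]
ft_force: [0.3, 0.0, -2.4]
grip_width: 0.108
```

```bash
python3 g.py 0.5385 -0.053 0.297 0 0.9
python3 - <<'E'
from h import *
im=grab('side');cv2.imwrite('pics/c26.png',cv2.resize(im['pixels'][205:265,285:335],None,fx=10,fy=10,interpolation=cv2.INTER_CUBIC))
E
```

```text
t 29.12 grasp [ 0.5387 -0.0532  0.2974] w 9.4 F [ 0.3  0.  -2.4] q [ 0.79  0.12 -0.79  1.62  0.08  1.44 -0.  ]
grasp err world mm [-0.2  0.2 -0.4] | turn left [ 0.006 -0.002 -0.006] | TCP shift cm: now-axes [0.06 0.08 0.04]  goal-axes [0.06 0.08 0.04]
```

View pics/c26.png

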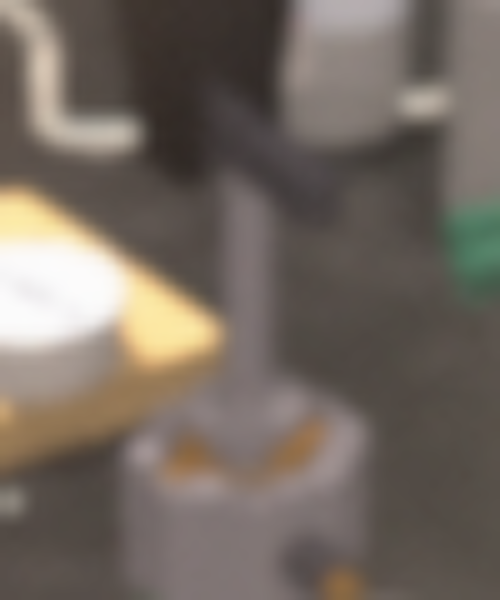

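>>> {"fn": "play_rows", "kwargs": {
  "targets": "0 0 0 0 0 0 -0.6;0 0 0 0 0 0 -0.4;0 0 0 0 0 0 -0.4;-1.4 0 0 0 0 0 -0.4;0 0 0 0 0 0 -0.4;0 0 0 0 0 0 -0.4"
}}

```text
time: 29.92
position: [0.5382, -0.0693, 0.4628]
tool_rot: [2.209, 2.227, 0.011]
ft_force: [-0.1, -0.9, -0.1]
grip_width: 0.299
```

```bash
python3 g.py 0.5385 -0.0667 0.295 0 0.9
python3 - <<'E'
from h import *
im=grab('wrist','wrist27')
im=grab('side');cv2.imwrite('pics/c27.png',cv2.resize(im['pixels'][195:265,275:345],None,fx=9,fy=8,interpolation=cv2.INTER_CUBIC))
E
```

```text
t 29.93 grasp [ 0.5396 -0.069   0.2988] w 26.0 F [-0.1 -0.9 -0.1] q [ 0.8   0.12 -0.78  1.61  0.08  1.44  0.02]
grasp err world mm [-1.1  2.3 -3.8] | turn left [ 0.008 -0.001 -0.007] | TCP shift cm: now-axes [0.26 0.03 0.38]  goal-axes [0.26 0.03 0.38]
```

View pics/c27.png

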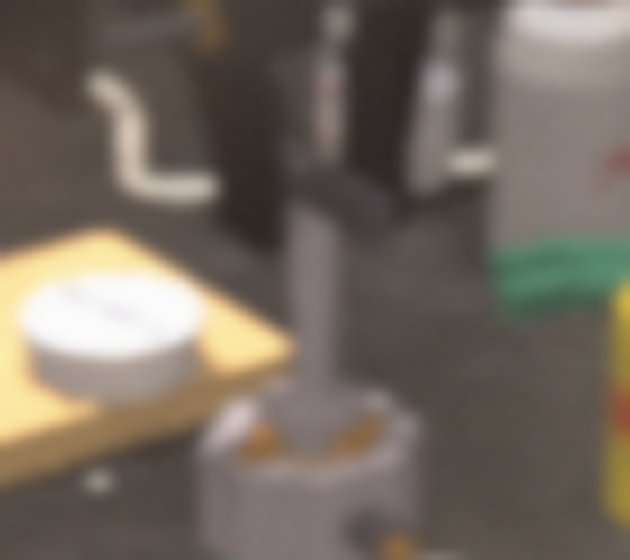

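View pics/wrist27.png

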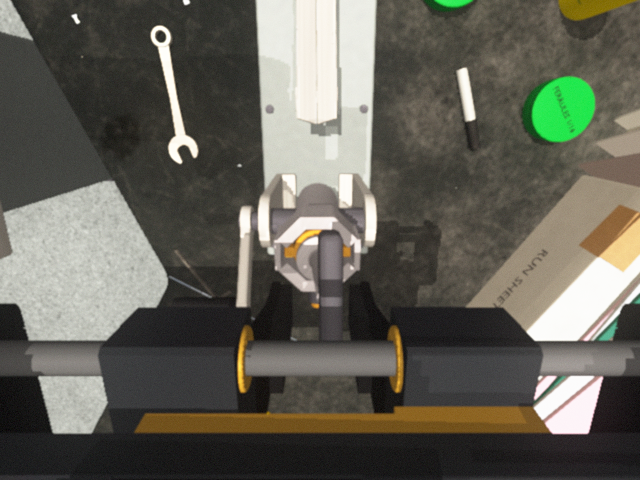

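Run:
```python
from h import *
im=grab('wrist'); P=cloud(im)
for v in (240,260,280,300,320,335): print(v,P[v,324:338:4].round(4).tolist())
cv2.imwrite('pics/c28w.png',cv2.resize(im['pixels'][210:330,260:390],None,fx=5,fy=5,interpolation=cv2.INTER_CUBIC))
```

```text
240 [[0.5411, -0.0325, 0.2933], [0.5426, -0.0321, 0.2943], [0.5443, -0.0325, 0.2933], [0.5459, -0.0323, 0.2937]]
260 [[0.5411, -0.0405, 0.2948], [0.5427, -0.0404, 0.295], [0.5444, -0.0409, 0.2939], [0.546, -0.0406, 0.2947]]
280 [[0.5412, -0.0496, 0.2942], [0.5429, -0.05, 0.2934], [0.5445, -0.0493, 0.2949], [0.5462, -0.0495, 0.2946]]
300 [[0.5413, -0.0581, 0.2957], [0.543, -0.0584, 0.295], [0.5446, -0.0578, 0.2963], [0.5463, -0.0579, 0.2961]]
320 [[0.5414, -0.0677, 0.2953], [0.5431, -0.0676, 0.2955], [0.5447, -0.0667, 0.2971], [0.5465, -0.0673, 0.296]]
335 [[0.5415, -0.074, 0.2969], [0.5432, -0.0739, 0.2971], [0.5449, -0.0741, 0.2967], [0.5466, -0.074, 0.2968]]
```

View pics/c28w.png

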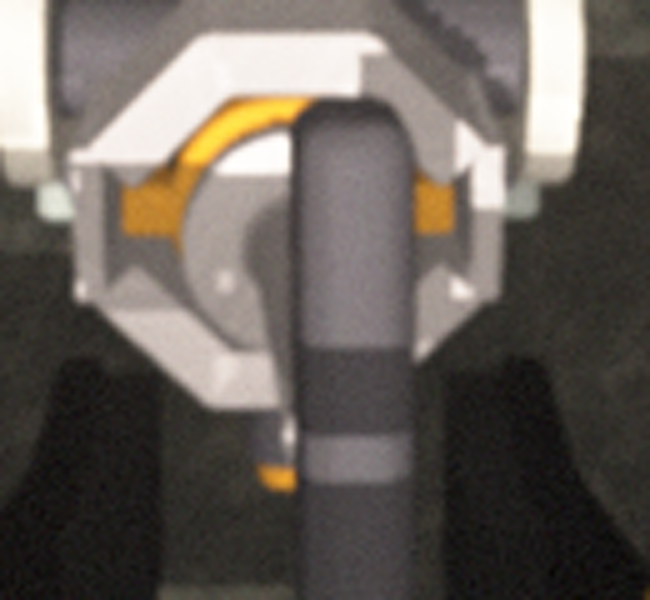

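>>> {"fn": "play_rows", "kwargs": {
  "targets": "0.4 -0.1 0.45 0 0 -0.006 -0.4;0 0 0 0 0 0 -0.4;0 0 0 0 0 0 -1;0 0 0 0 0 0 -1;0 0 0 0 0 0 -1;0 0 0 0 0 0 -1;-0.5 0 0 0 0 0 -1;0 0 0 0 0 0 -1;0 0 0 0 0 0 -1",
  "newtons": 8
}}

```text
time: 31.2
position: [0.5372, -0.0692, 0.4583]
tool_rot: [2.2, 2.236, 0.011]
ft_force: [-0.8, 0.6, 0.1]
grip_width: 0.116
```

```bash
python3 g.py 0.5385 -0.0667 0.2945 0 0.9
python3 - <<'E'
from h import *
im=grab('wrist'); P=cloud(im)
for v in (240,260,280,300,320,335): print(v,P[v,314:328:4].round(4).tolist())
cv2.imwrite('pics/c29w.png',cv2.resize(im['pixels'][210:330,260:390],None,fx=5,fy=5,interpolation=cv2.INTER_CUBIC))
E
```

```text
t 31.2 grasp [ 0.5385 -0.0689  0.2943] w 10.1 F [-0.8  0.6  0.1] q [ 0.8   0.12 -0.78  1.62  0.08  1.43  0.03]
grasp err world mm [-0.   2.2  0.2] | turn left [ 0.008 -0.002  0.001] | TCP shift cm: now-axes [ 0.25  0.13 -0.02]  goal-axes [ 0.25  0.13 -0.02]
240 [[0.5355, -0.0545, 0.2205], [0.5379, -0.054, 0.222], [0.5402, -0.0544, 0.2209], [0.5426, -0.0547, 0.2196]]
260 [[0.5358, -0.0379, 0.2968], [0.5374, -0.038, 0.2965], [0.5389, -0.0379, 0.2968], [0.5405, -0.0378, 0.2969]]
280 [[0.5359, -0.0463, 0.2968], [0.5375, -0.0462, 0.297], [0.5391, -0.0463, 0.2968], [0.5406, -0.0459, 0.2976]]
300 [[0.536, -0.0554, 0.2963], [0.5376, -0.055, 0.297], [0.5393, -0.0553, 0.2964], [0.5409, -0.0552, 0.2964]]
320 [[0.5361, -0.0647, 0.2958], [0.5378, -0.0642, 0.2966], [0.5394, -0.0644, 0.2963], [0.541, -0.064, 0.297]]
335 [[0.5362, -0.0707, 0.2974], [0.5379, -0.0711, 0.2969], [0.5395, -0.071, 0.2969], [0.5412, -0.0709, 0.2972]]
```

View pics/c29w.png

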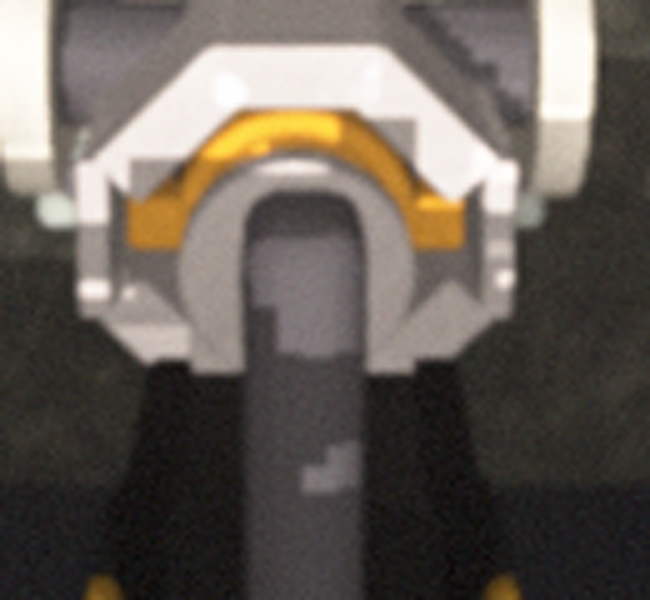

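>>> {"fn": "play_rows", "kwargs": {
  "targets": "0 0 0 0 0 0 -0.6;0.25 0 0 0 0 0 -0.6;0 0 0 0 0 0 -1;0 0 0 0 0 0 -1;0 0 0 0 0 0 -1;0 0 0 0 0 0 -1",
  "newtons": 25
}}

```text
time: 32.0
position: [0.5372, -0.0667, 0.458]
tool_rot: [2.2, 2.236, 0.011]
ft_force: [0.5, 0.2, 1.5]
grip_width: 0.118
```

```bash
python3 g.py 0.5385 -0.0667 0.2945 0 0.9
```

```text
t 32.0 grasp [ 0.5386 -0.0665  0.2941] w 10.2 F [0.5 0.2 1.5] q [ 0.8   0.12 -0.78  1.62  0.08  1.43  0.03]
grasp err world mm [-0.1 -0.2  0.4] | turn left [ 0.008 -0.001  0.   ] | TCP shift cm: now-axes [ 0.    0.13 -0.04]  goal-axes [ 0.    0.13 -0.05]
```

>>> {"fn": "play_rows", "kwargs": {
  "targets": "0 0 0.04 0 0 0.15 -1;0 0 0.04 0 0 0.15 -1;0 0 0.04 0 0 0.15 -1;0 0 0.04 0 0 0.15 -1"
}}

```text
time: 32.5
position: [0.5375, -0.0672, 0.4565]
tool_rot: [2.778, 1.46, 0.014]
ft_force: [0.7, 0.2, 1.3]
grip_width: 0.118
```

```bash
python3 g.py 0.5385 -0.0667 0.2945 0 0.9; python3 -c "
from h import *; print(ctrl.get_state()['torque'])"
```

```text
t 32.5 grasp [ 0.5391 -0.067   0.2925] w 10.2 F [0.7 0.2 1.3] q [ 0.76  0.11 -0.74  1.62  0.08  1.42 -0.59]
grasp err world mm [-0.6  0.3  2. ] | turn left [ 0.009 -0.004 -0.619] | TCP shift cm: now-axes [ 0.1   0.06 -0.2 ]  goal-axes [ 0.05  0.1  -0.2 ]
[-0.09483845 -0.044891   -0.03221124]
```

>>> {"fn": "play_rows", "kwargs": {
  "targets": "0 0 0.045 0 0 0.15 -1;0 0 0.045 0 0 0.15 -1;0 0 0.045 0 0 0.15 -1;0 0 0.045 0 0 0.15 -1;0 0 0.045 0 0 0.15 -1"
}}

```text
time: 33.12
position: [0.538, -0.0685, 0.4544]
tool_rot: [3.125, 0.299, 0.019]
ft_force: [-0.7, 0.1, -0.3]
grip_width: 0.112
```

```bash
python3 g.py 0.5385 -0.0667 0.2945 0 0.9; python3 -c "
from h import *; print(ctrl.get_state()['torque'])
im=grab('side');cv2.imwrite('pics/c30.png',cv2.resize(im['pixels'][195:265,275:345],None,fx=9,fy=8,interpolation=cv2.INTER_CUBIC))
im=grab('wrist');cv2.imwrite('pics/c30w.png',cv2.resize(im['pixels'][210:330,260:390],None,fx=5,fy=5,interpolation=cv2.INTER_CUBIC))"
```

```text
t 33.12 grasp [ 0.54   -0.0687  0.2904] w 9.7 F [-0.7  0.1 -0.3] q [ 0.72  0.11 -0.69  1.63  0.07  1.42 -1.36]
grasp err world mm [-1.5  2.   4.1] | turn left [ 0.011 -0.007 -1.396] | TCP shift cm: now-axes [ 0.08 -0.17 -0.41]  goal-axes [ 0.18  0.05 -0.41]
[-0.12219462 -0.0217785  -0.03246257]
```

View pics/c30.png

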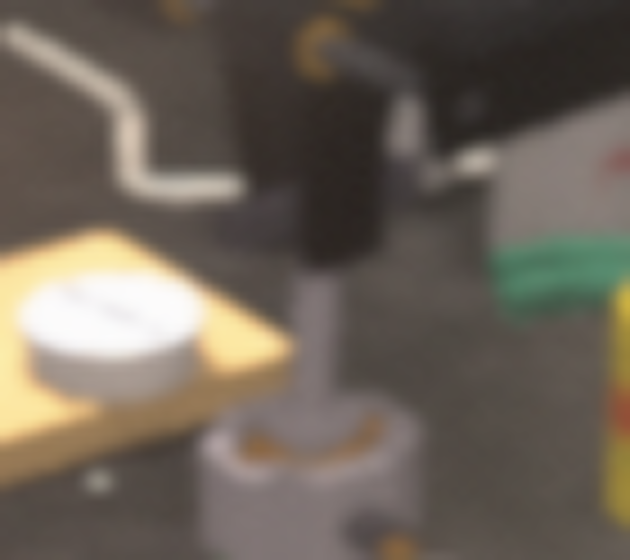

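View pics/c30w.png

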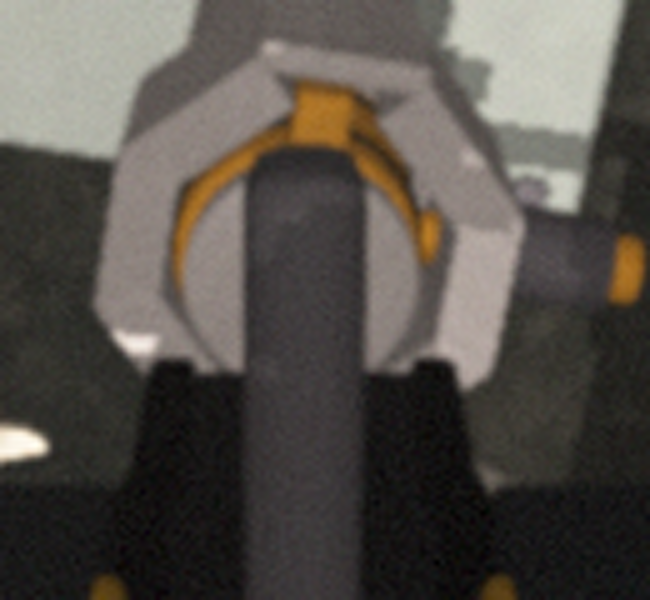

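>>> {"fn": "play_rows", "kwargs": {
  "targets": "0 -0.15 0.045 0 0 0.15 -1;0 0 0.045 0 0 0.15 -1;0 0 0.045 0 0 0.15 -1;0 0 0.045 0 0 0.15 -1;0 0 0.045 0 0 0.15 -1;0 0 0.045 0 0 0.15 -1"
}}

```text
time: 33.98
position: [0.5374, -0.0687, 0.4519]
tool_rot: [2.943, -1.098, 0.018]
ft_force: [-1.4, -0.1, 0.6]
grip_width: 0.111
```

```bash
python3 g.py 0.5385 -0.0667 0.2945 0 0.9; python3 -c "
from h import *; print(ctrl.get_state()['torque'])"
```

```text
t 33.98 grasp [ 0.5391 -0.0694  0.2879] w 9.7 F [-1.4 -0.1  0.6] q [ 0.67  0.1  -0.63  1.64  0.07  1.41 -2.26]
grasp err world mm [-0.6  2.7  6.6] | turn left [ 0.011 -0.01  -2.3  ] | TCP shift cm: now-axes [-0.04 -0.23 -0.66]  goal-axes [ 0.19  0.12 -0.66]
[-0.12191649  0.21935428  0.01868549]
```

>>> {"fn": "play_rows", "kwargs": {
  "targets": "0 0 0 0 0 0 -0.4;0 0 0 0 0 0 -0.3;0 0 0 0 0 0 -0.3;0 0 -2 0 0 0 -0.3;0 0 -2 0 0 0 -0.3;0 0 0 0 0 -0.18 -0.3;0 0 0 0 0 -0.18 -0.3;0 0 0 0 0 -0.18 -0.3;0 0 0 0 0 -0.18 -0.3;0 0 0 0 0 -0.18 -0.3;0 0 0 0 0 -0.18 -0.3;0 0 0 0 0 -0.18 -0.3;0 0 0 0 0 -0.18 -0.3;0 0 0 0 0 -0.18 -0.3;0 0 0 0 0 -0.18 -0.3;0 0 0 0 0 -0.18 -0.3;0 0 0 0 0 -0.18 -0.3"
}}

```text
time: 36.1
position: [0.5372, -0.0672, 0.4934]
tool_rot: [2.237, 2.191, 0.01]
ft_force: [0.6, 0.1, -0.1]
grip_width: 0.348
```

```bash
python3 g.py 0.5385 -0.0667 0.329 0 49.1; python3 -c "
from h import *; 
im=grab('side');cv2.imwrite('pics/c31.png',cv2.resize(im['pixels'][195:265,275:345],None,fx=9,fy=8,interpolation=cv2.INTER_CUBIC))"
```

```text
t 36.1 grasp [ 0.5392 -0.0676  0.3294] w 30.3 F [ 0.6  0.1 -0.1] q [ 0.78  0.1  -0.76  1.56  0.07  1.49 -0.  ]
grasp err world mm [-0.7  0.9 -0.4] | turn left [ 0.01   0.008 -0.878] | TCP shift cm: now-axes [0.05 0.13 0.04]  goal-axes [-0.07  0.12  0.04]
```

View pics/c31.png

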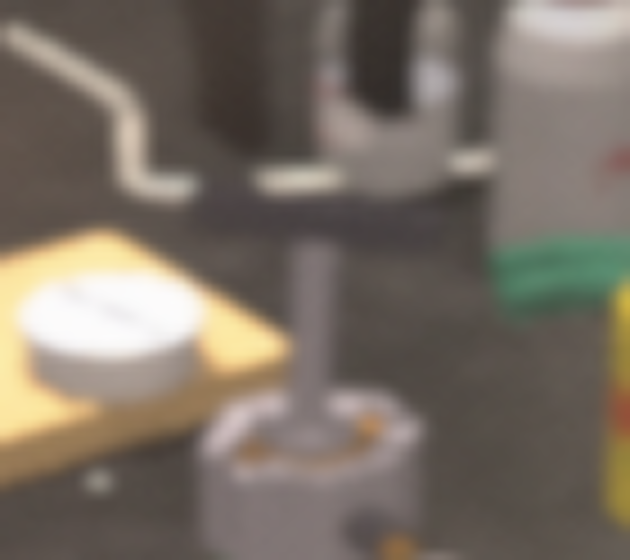

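>>> {"fn": "play_rows", "kwargs": {
  "targets": "0 0 0 0 0 -0.176 -0.3;0 0 0 0 0 -0.176 -0.3;0 0 0 0 0 -0.176 -0.3;0 0 0 0 0 -0.176 -0.3;0 0.1 0 0.01 0.01 -0.17 -0.3;0 0 0 0 0 0 -0.3"
}}

```text
time: 36.9
position: [0.538, -0.0663, 0.4935]
tool_rot: [-1.071, -2.952, 0.005]
ft_force: [-0.1, -0.2, -1.3]
grip_width: 0.348
```

```bash
python3 g.py 0.5385 -0.0667 0.2875 0 49.1; python3 -c "
from h import *; 
im=grab('wrist');P=cloud(im);cv2.imwrite('pics/c32w.png',cv2.resize(im['pixels'][180:340,240:400],None,fx=4,fy=4,interpolation=cv2.INTER_CUBIC))
m=(P[...,2]>.26)&(P[...,2]<.30)&(abs(P[...,0]-.5385)<.04)&(abs(P[...,1]+.067)<.04)
q=P[m];print(len(q),q.mean(0),np.percentile(q,[2,98],axis=0))
c,(w,h),a=cv2.minAreaRect((q[:,:2]*1000).astype(np.float32));print(c,w,h,a)"
```

```text
t 36.9 grasp [ 0.5377 -0.0667  0.3295] w 30.3 F [-0.1 -0.2 -1.3] q [ 0.83  0.12 -0.82  1.55  0.09  1.51  0.88]
grasp err world mm [  0.8  -0.  -42. ] | turn left [-0.003  0.     0.018] | TCP shift cm: now-axes [-0.06  0.01  4.2 ]  goal-axes [-0.06 -0.    4.2 ]
2132 [ 0.5367997  -0.06608715  0.28933133] [[ 0.51509613 -0.0885654   0.28317715]
 [ 0.56116345 -0.04604404  0.2916603 ]]
(539.1731567382812, -68.46170806884766) 10.428834915161133 63.08171463012695 47.60932540893555
```

View pics/c32w.png

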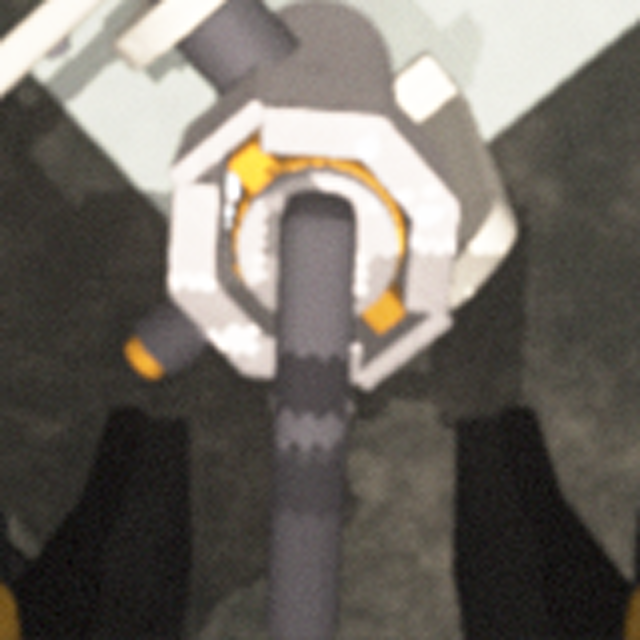

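>>> {"fn": "play_rows", "kwargs": {
  "targets": "-0.1 0 2 0 0 0.015 -0.3;0 0 2.1 0 0 0 -0.3;0 0 0 0 0 0 -0.3;0 0 0 0 0 0 -1;0 0 0 0 0 0 -1;0 0 0 0 0 0 -1;0 0 0 0 0 0 -1",
  "newtons": 30
}}

```text
time: 37.83
position: [0.539, -0.0671, 0.4545]
tool_rot: [1.116, 2.933, -0.005]
ft_force: [-0.4, 0.2, -1.2]
grip_width: 0.112
```

```bash
python3 g.py 0.5385 -0.0667 0.2875 0 49.1;python3 -c "
from h import *; print(ctrl.get_state()['torque'])"
```

```text
t 37.83 grasp [ 0.5394 -0.0678  0.2905] w 9.7 F [-0.4  0.2 -1.2] q [ 0.82  0.13 -0.81  1.62  0.1   1.43  0.84]
grasp err world mm [-0.9  1.1 -3. ] | turn left [-0.002  0.004 -0.013] | TCP shift cm: now-axes [ 0.07 -0.    0.3 ]  goal-axes [ 0.07 -0.    0.3 ]
[-0.04565909  0.02748853  0.02185003]
```

>>> {"fn": "play_rows", "kwargs": {
  "targets": "0 0 0.045 0 0 0.15 -1;0 0 0.045 0 0 0.15 -1;0 0 0.045 0 0 0.15 -1"
}}

```text
time: 38.2
position: [0.5391, -0.0674, 0.454]
tool_rot: [1.76, 2.596, -0.004]
ft_force: [-0.9, -0.3, 0.8]
grip_width: 0.112
```

```bash
python3 g.py 0.5385 -0.0667 0.2875 0 49.1;python3 -c "
from h import *; print(ctrl.get_state()['torque'])"
```

```text
t 38.2 grasp [ 0.5396 -0.0682  0.29  ] w 9.7 F [-0.9 -0.3  0.8] q [ 0.79  0.13 -0.78  1.62  0.1   1.43  0.38]
grasp err world mm [-1.1  1.5 -2.5] | turn left [-0.001  0.006 -0.478] | TCP shift cm: now-axes [ 0.09 -0.03  0.25]  goal-axes [0.09 0.01 0.25]
[-0.13582891  0.10990616  0.03355835]
```

>>> {"fn": "play_rows", "kwargs": {
  "targets": "0 0 0.05 0 0 0.12 -1;0 0 0.03 0 0 0.1 -1"
}}

```text
time: 38.45
position: [0.5388, -0.0677, 0.454]
tool_rot: [2.043, 2.378, -0.006]
ft_force: [-1.9, -1.3, 0.6]
grip_width: 0.117
```

```bash
python3 g.py 0.5385 -0.0667 0.2875 0 49.1;python3 -c "
from h import *; print(ctrl.get_state()['torque'])"
```

```text
t 38.45 grasp [ 0.5392 -0.0688  0.29  ] w 10.1 F [-1.9 -1.3  0.6] q [ 0.78  0.12 -0.76  1.62  0.09  1.43  0.16]
grasp err world mm [-0.7  2.1 -2.5] | turn left [-0.001  0.007 -0.706] | TCP shift cm: now-axes [ 0.1  -0.01  0.24]  goal-axes [0.09 0.06 0.25]
[-0.25395256  0.41419159  0.06951964]
```

>>> {"fn": "play_rows", "kwargs": {
  "targets": "0 0 0.02 0 0 0.1 -1;0 0 0 0 0 0 -1",
  "newtons": 50
}}

```text
time: 38.7
position: [0.5386, -0.0679, 0.4539]
tool_rot: [2.162, 2.27, -0.007]
ft_force: [-0.5, -0.0, -2.2]
grip_width: 0.111
```

```bash
python3 g.py 0.5385 -0.0667 0.2875 0 49.1;python3 -c "
from h import *; print(ctrl.get_state()['torque'])
im=grab('side');cv2.imwrite('pics/c33.png',cv2.resize(im['pixels'][195:265,275:345],None,fx=9,fy=8,interpolation=cv2.INTER_CUBIC))
im=grab('wrist');P=cloud(im);cv2.imwrite('pics/c33w.png',cv2.resize(im['pixels'][210:330,260:390],None,fx=5,fy=5,interpolation=cv2.INTER_CUBIC))
m=(P[...,2]>.28)&(P[...,2]<.30)&(abs(P[...,0]-.5385)<.04)&(abs(P[...,1]+.067)<.04); m[:, :312]=0; m[:,330:]=0; m[300:]=0
print(P[m].mean(0), m.sum())"
```

```text
t 38.7 grasp [ 0.5389 -0.0692  0.2899] w 9.7 F [-0.5 -0.  -2.2] q [ 0.77  0.12 -0.75  1.62  0.09  1.43  0.06]
grasp err world mm [-0.4  2.5 -2.4] | turn left [-0.002  0.008 -0.808] | TCP shift cm: now-axes [ 0.12 -0.01  0.24]  goal-axes [0.09 0.08 0.24]
[-0.21345984 -0.02228622  0.02382959]
[ 0.53820371 -0.04518919  0.28913348] 936
```

View pics/c33.png

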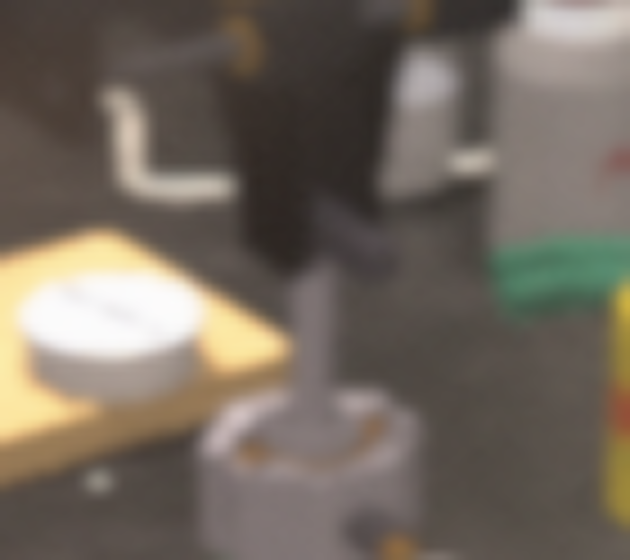

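View pics/c33w.png

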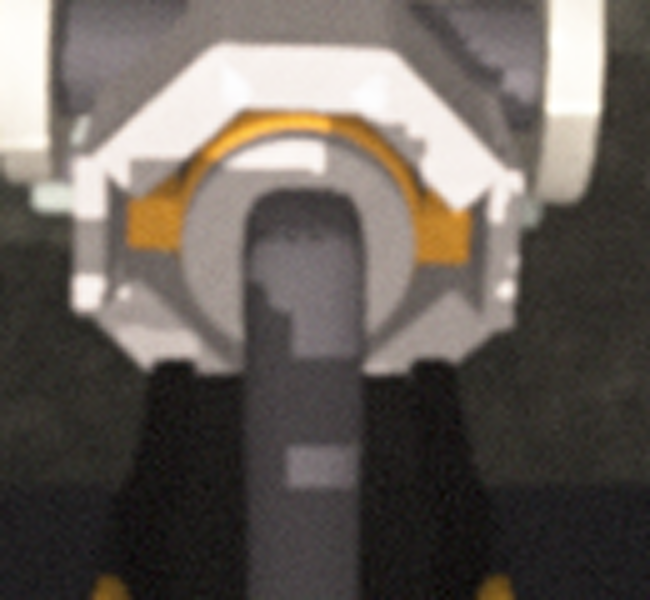

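>>> {"fn": "play_rows", "kwargs": {
  "targets": "0 0 0.02 0 0 0.12 -1;0 0 0 0 0 0.1 -1",
  "newtons": 50
}}

```text
time: 39.05
position: [0.5386, -0.0687, 0.4539]
tool_rot: [2.399, 2.015, -0.008]
ft_force: [-1.1, -0.5, -1.1]
grip_width: 0.108
```

```bash
python3 g.py 0.5385 -0.0667 0.2875 0 49.1;python3 -c "
from h import *; print(ctrl.get_state()['torque'])
im=grab('wrist');P=cloud(im);cv2.imwrite('pics/c34w.png',cv2.resize(im['pixels'][210:330,260:390],None,fx=5,fy=5,interpolation=cv2.INTER_CUBIC))
m=(P[...,2]>.28)&(P[...,2]<.30)&(abs(P[...,0]-.5385)<.04)&(abs(P[...,1]+.067)<.04); m[:, :312]=0; m[:,330:]=0; m[300:]=0
print(P[m].mean(0), m.sum())"
```

```text
t 39.05 grasp [ 0.5388 -0.0703  0.29  ] w 9.4 F [-1.1 -0.5 -1.1] q [ 0.75  0.12 -0.74  1.62  0.09  1.43 -0.16]
grasp err world mm [-0.3  3.6 -2.5] | turn left [-0.002  0.01  -1.03 ] | TCP shift cm: now-axes [ 0.2  -0.04  0.24]  goal-axes [0.13 0.15 0.24]
[-0.28673724  0.15332657  0.45739362]
[ 0.54304677 -0.04658301  0.28920667] 933
```

View pics/c34w.png

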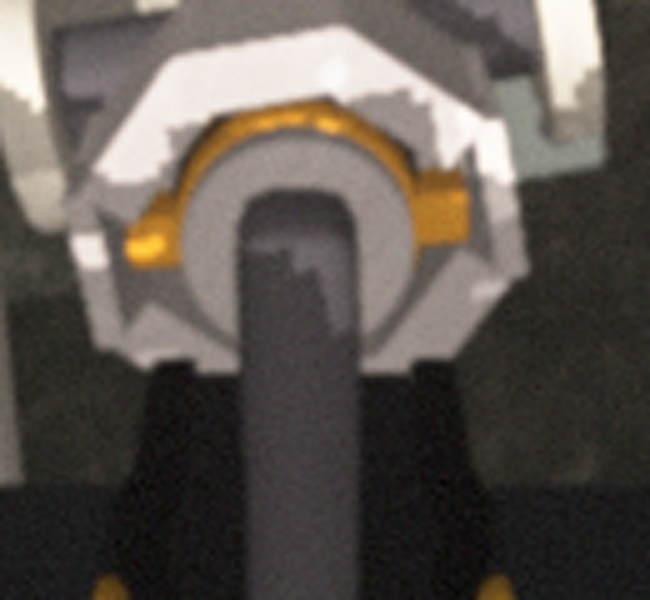

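>>> {"fn": "play_rows", "kwargs": {
  "targets": "0 0 0 0 0 0 -0.6;0 0 0 0 0 0 -0.5;0.2 0 0.3 0 0 0 -0.5;0 0 0 0 0 0 -1;0 0 0 0 0 0 -1;0 0 0 0 0 0 -1;0 0 0 0 0 0 -1",
  "newtons": 60
}}

```text
time: 39.98
position: [0.539, -0.066, 0.4512]
tool_rot: [2.396, 2.02, -0.006]
ft_force: [-0.6, -0.1, -0.2]
grip_width: 0.112
```

```bash
python3 g.py 0.5385 -0.0667 0.33 0 -9.9;python3 -c "
from h import *; print(ctrl.get_state()['torque'])"
```

```text
t 39.98 grasp [ 0.5394 -0.0674  0.2872] w 9.7 F [-0.6 -0.1 -0.2] q [ 0.75  0.12 -0.74  1.63  0.09  1.42 -0.17]
grasp err world mm [-0.9  0.7 42.8] | turn left [0.004 0.008 0.003] | TCP shift cm: now-axes [-0.11 -0.03 -4.28]  goal-axes [-0.08 -0.04 -4.28]
[-0.08748499  0.1880884   0.06737626]
```

>>> {"fn": "play_rows", "kwargs": {
  "targets": "0 0 -0.5 0 0 0 -1;0 0 -0.5 0 0 0 -1;0 0 -0.5 0 0 0 -1"
}}

```text
time: 40.35
position: [0.5387, -0.0665, 0.463]
tool_rot: [2.399, 2.022, -0.01]
ft_force: [2.1, 1.2, -8.4]
grip_width: 0.109
```

```bash
python3 g.py 0.5385 -0.0667 0.33 0 -9.9;python3 -c "
from h import *; print(ctrl.get_state()['torque'])
im=grab('side');cv2.imwrite('pics/c35.png',cv2.resize(im['pixels'][195:265,275:345],None,fx=9,fy=8,interpolation=cv2.INTER_CUBIC))"
```

```text
t 40.35 grasp [ 0.5383 -0.0676  0.299 ] w 9.5 F [ 2.1  1.2 -8.4] q [ 0.75  0.12 -0.74  1.61  0.09  1.45 -0.16]
grasp err world mm [ 0.2  0.9 31. ] | turn left [-0.001  0.007  0.003] | TCP shift cm: now-axes [-0.04 -0.02 -3.1 ]  goal-axes [-0.02 -0.01 -3.1 ]
[ 0.14428395 -0.58650061  0.02156918]
```

View pics/c35.png

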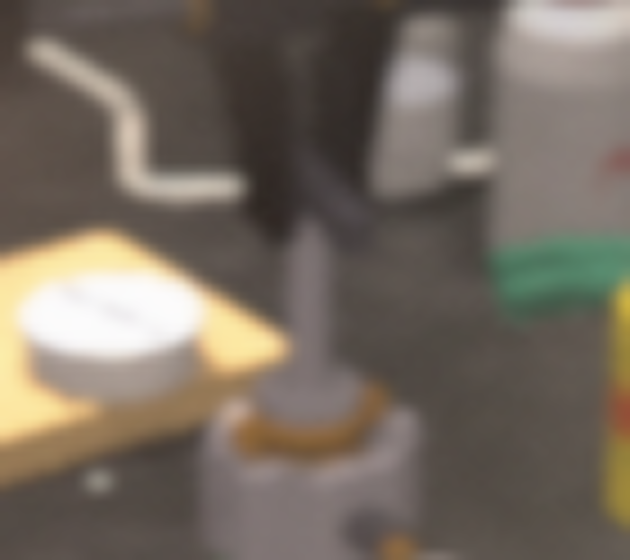

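>>> {"fn": "play_rows", "kwargs": {
  "targets": "0 0 -0.8 0 0 0 -1;0 0 -0.8 0 0 0 -1;0 0 -0.8 0 0 0 -1;0 0 -0.8 0 0 0 -1;0 0 -1.5 0 0 0 -1;0 0 -2 0 0 0 -1;0 0 -2 0 0 0 -1;0 0 0 0 0 0 -1"
}}

```text
time: 41.4
position: [0.5387, -0.0646, 0.5607]
tool_rot: [2.395, 2.019, -0.003]
ft_force: [0.4, -0.3, -2.2]
grip_width: 0.109
```

```bash
python3 g.py 0.446 -0.293 0.25 0 -9.9;python3 -c "
from h import *; print(ctrl.get_state()['torque'])
im=grab('side');cv2.imwrite('pics/c36.png',cv2.resize(im['pixels'][165:265,265:365],None,fx=6,fy=6,interpolation=cv2.INTER_CUBIC))"
```

```text
t 41.4 grasp [ 0.5394 -0.0659  0.3967] w 9.5 F [ 0.4 -0.3 -2.2] q [ 0.75  0.11 -0.74  1.43  0.08  1.63 -0.16]
grasp err world mm [ -93.4 -227.1 -146.7] | turn left [0.006 0.007 0.003] | TCP shift cm: now-axes [-23.97  -5.37  14.81]  goal-axes [-24.09  -5.21  14.67]
[ 0.04681293 -0.07456981  0.01782206]
```

View pics/c36.png

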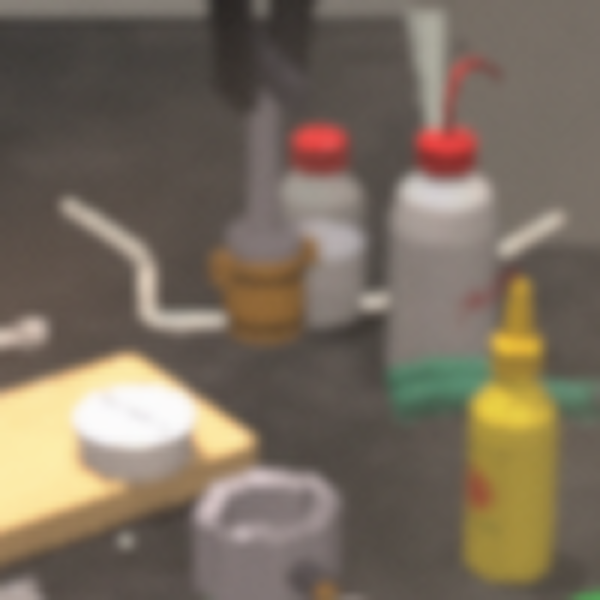

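>>> {"fn": "play_rows", "kwargs": {
  "targets": "-6 -0.6 0 0 0 0 -1;-6 -0.6 0 0 0 0 -1;-6 -0.6 0 0 0 0 -1;-6 -0.6 0 0 0 0 -1;-6 -0.6 0 0 0 0 -1;-2 -0.4 0 0 0 0 -1;0 0 0 0 0 0 -1;0 0 0 0 0 0 -1"
}}

```text
time: 42.45
position: [0.4499, -0.3806, 0.5534]
tool_rot: [-2.391, -2.032, 0.005]
ft_force: [0.4, 0.3, -2.1]
grip_width: 0.112
```

```bash
python3 g.py 0.446 -0.291 0.3 0 -9.9;python3 -c "
from h import *
im=grab('wrist','wrist37')"
```

```text
t 42.45 grasp [ 0.4491 -0.3804  0.3894] w 9.7 F [ 0.4  0.3 -2.1] q [ 1.07  0.2  -0.5   1.33  0.1   1.64  0.42]
grasp err world mm [ -3.1  89.4 -89.4] | turn left [-0.005  0.     0.011] | TCP shift cm: now-axes [ 8.78 -1.79  8.94]  goal-axes [ 8.76 -1.92  8.94]
```

View pics/wrist37.png

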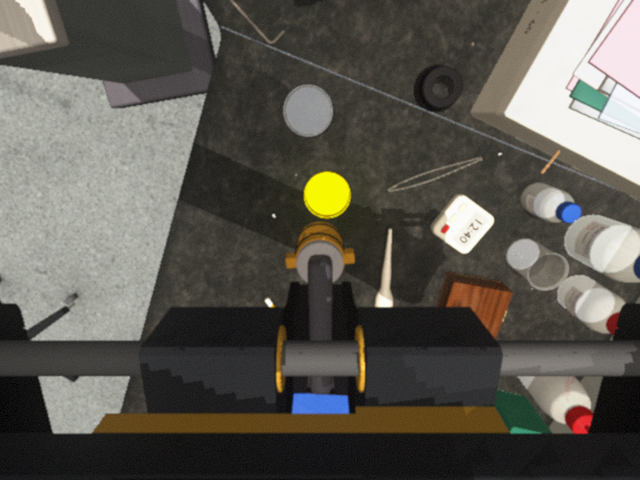

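Run:
```python
from h import *
im=grab('wrist'); px=im['pixels'];x0,y0=270,70
c=px[y0:150,x0:346]; cv2.imwrite('pics/c37.png',cv2.resize(c,None,fx=8,fy=8,interpolation=cv2.INTER_CUBIC))
g=cv2.cvtColor(c,cv2.COLOR_BGR2GRAY); m=(g>95).astype(np.uint8); m=cv2.morphologyEx(m,cv2.MORPH_OPEN,np.ones((3,3)))
cs,_=cv2.findContours(m,0,2); k=max(cs,key=cv2.contourArea); e=cv2.fitEllipse(k); print(e,cv2.boundingRect(k))
u,v=e[0][0]+x0,e[0][1]+y0; print(plane(im,u,v,.002),plane(im,u,v,.008),plane(im,u,v,.014))
```

```text
((37.675533294677734, 40.06095886230469), (48.9604377746582, 51.686790466308594), 173.9257354736328) (13, 15, 50, 52)
[ 0.44568655 -0.28931054  0.002     ] [ 0.44588809 -0.28938596  0.008     ] [ 0.44608964 -0.28946137  0.014     ]
```

View pics/c37.png

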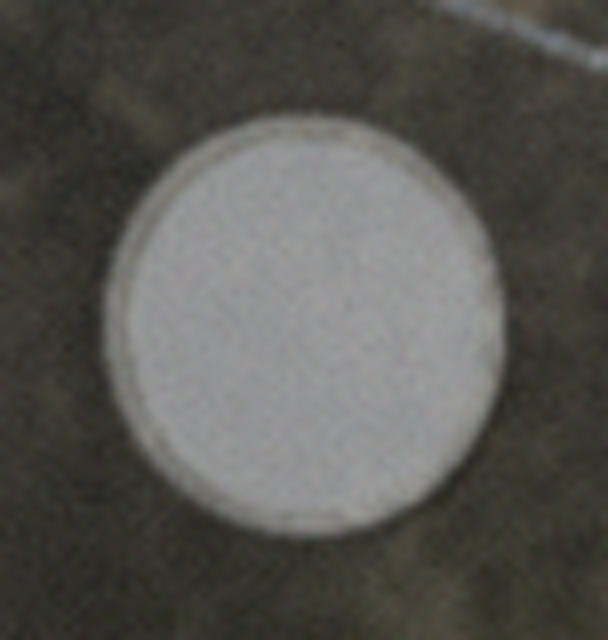

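>>> {"fn": "play_rows", "kwargs": {
  "targets": "4.4 -0.9 0 0 0 0.01 -1;4.5 -0.9 0 0 0 0 -1;0 0 5 0 0 0 -1;0 0 5 0 0 0 -1;0 0 5 0 0 0 -1;0 0 0 0 0 0 -1;0 0 0 0 0 0 -1"
}}

```text
time: 43.42
position: [0.4524, -0.2738, 0.4063]
tool_rot: [2.376, 2.043, -0.002]
ft_force: [0.3, -0.3, -2.2]
grip_width: 0.109
```

```bash
python3 g.py 0.446 -0.290 0.1095 0 -9.9;python3 -c "
from h import *
im=grab('wrist','wrist38');im=grab('side');cv2.imwrite('pics/c38.png',cv2.resize(im['pixels'][290:430,250:410],None,fx=4,fy=4,interpolation=cv2.INTER_CUBIC))"
```

```text
t 43.42 grasp [ 0.4532 -0.275   0.2423] w 9.4 F [ 0.3 -0.3 -2.2] q [ 1.02  0.09 -0.56  1.73  0.05  1.32  0.3 ]
grasp err world mm [  -7.2  -15.  -132.8] | turn left [0.006 0.006 0.022] | TCP shift cm: now-axes [-1.61 -0.47 13.28]  goal-axes [-1.71 -0.35 13.28]
```

View pics/wrist38.png

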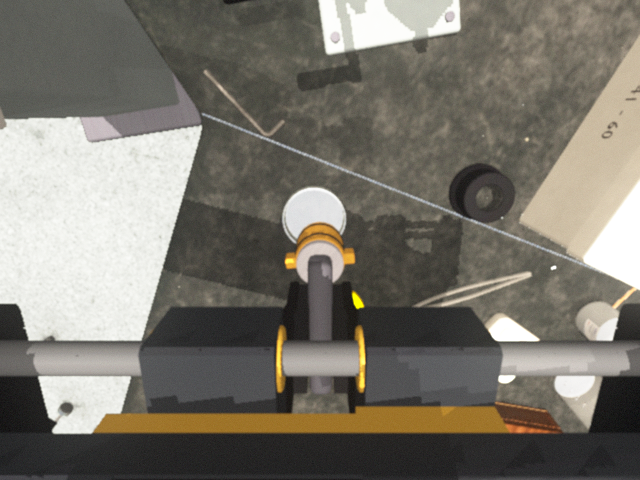

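View pics/c38.png

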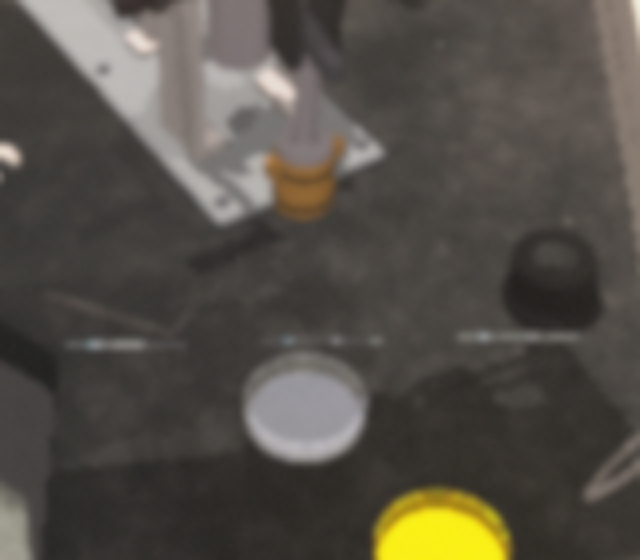

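>>> {"fn": "play_rows", "kwargs": {
  "targets": "-1.7 -0.45 0 0 0 0.02 -1;0 0 4 0 0 0 -1;0 0 4 0 0 0 -1;0 0 0 0 0 0 -1;0 0 0 0 0 0 -1"
}}

```text
time: 44.15
position: [0.4461, -0.2991, 0.3334]
tool_rot: [2.394, 1.996, -0.001]
ft_force: [0.4, -0.1, -2.8]
grip_width: 0.108
```

```bash
python3 g.py 0.446 -0.290 0.1095 0 -9.9;python3 -c "
from h import *
im=grab('wrist');cv2.imwrite('pics/c39w.png',cv2.resize(im['pixels'][150:310,230:410],None,fx=4,fy=4,interpolation=cv2.INTER_CUBIC));im=grab('side');cv2.imwrite('pics/c39.png',cv2.resize(im['pixels'][310:420,270:380],None,fx=6,fy=5,interpolation=cv2.INTER_CUBIC))"
```

```text
t 44.15 grasp [ 0.4485 -0.3022  0.1695] w 9.4 F [ 0.4 -0.1 -2.8] q [ 1.04  0.16 -0.54  1.82  0.1   1.17  0.28]
grasp err world mm [ -2.5  12.2 -60. ] | turn left [ 0.018  0.016 -0.008] | TCP shift cm: now-axes [ 0.99 -0.28  5.97]  goal-axes [ 0.89 -0.16  5.99]
```

View pics/c39w.png

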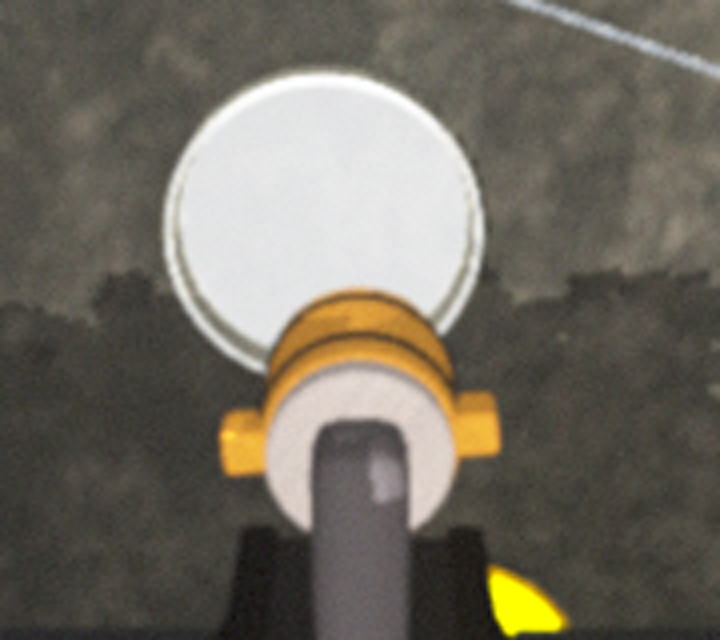

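View pics/c39.png

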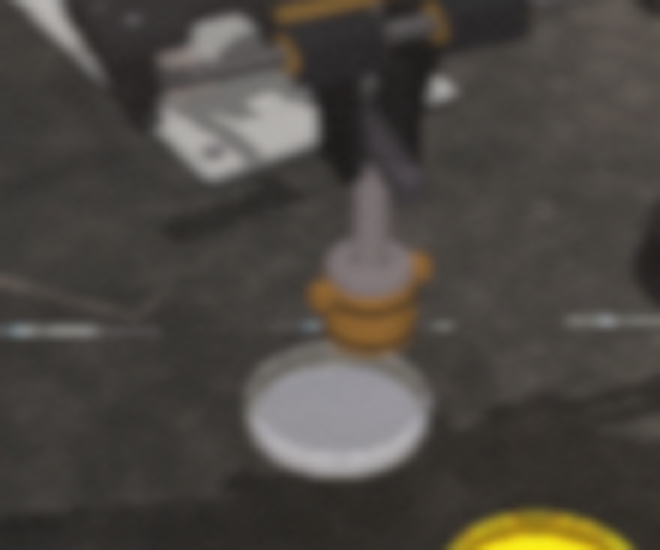

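>>> {"fn": "play_rows", "kwargs": {
  "targets": "1 -0.25 0 0.018 0.016 0 -1;0 0 0 0 0 0 -1;0 0 2 0 0 0 -1;0 0 1.5 0 0 0 -1;0 0 0 0 0 0 -1"
}}

```text
time: 44.88
position: [0.4468, -0.2876, 0.3009]
tool_rot: [2.407, 2.011, 0.001]
ft_force: [-0.6, 0.3, -3.1]
grip_width: 0.107
```

```bash
python3 g.py 0.446 -0.290 0.1095 0 -9.9;python3 -c "
from h import *
im=grab('wrist');cv2.imwrite('pics/c40w.png',cv2.resize(im['pixels'][170:330,230:410],None,fx=4,fy=4,interpolation=cv2.INTER_CUBIC));im=grab('side');cv2.imwrite('pics/c40.png',cv2.resize(im['pixels'][310:420,270:380],None,fx=6,fy=5,interpolation=cv2.INTER_CUBIC))"
```

```text
t 44.88 grasp [ 0.4474 -0.2881  0.1369] w 9.3 F [-0.6  0.3 -3.1] q [ 1.02  0.18 -0.55  1.86  0.11  1.12  0.26]
grasp err world mm [ -1.4  -1.9 -27.4] | turn left [ 0.004  0.002 -0.006] | TCP shift cm: now-axes [-0.24 -0.05  2.74]  goal-axes [-0.25 -0.04  2.74]
```

View pics/c40w.png

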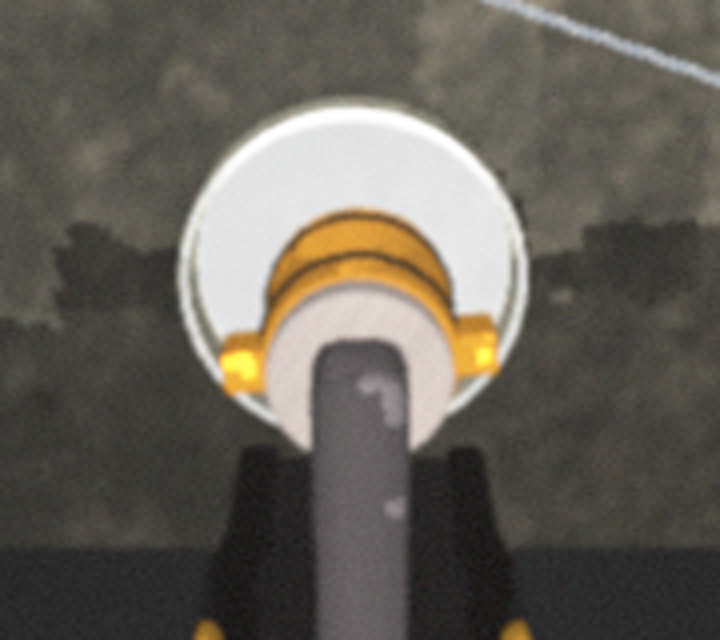

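View pics/c40.png

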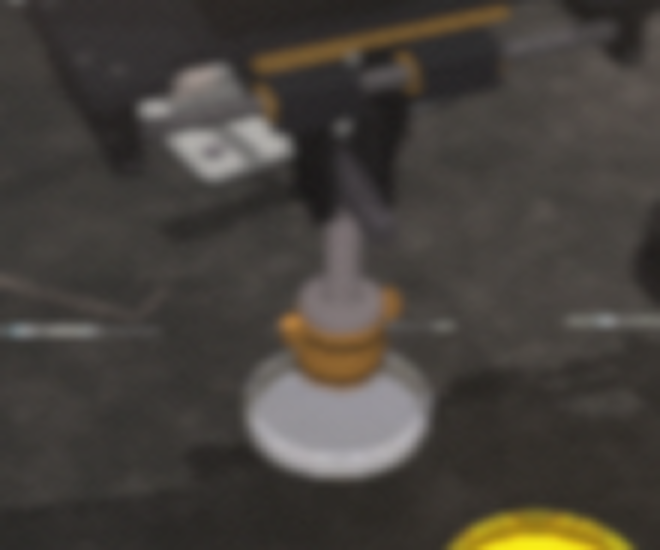

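>>> {"fn": "play_rows", "kwargs": {
  "targets": "-0.2 -0.05 1 0 0 0 -1;0 0 0.8 0 0 0 -1;0 0 0.3 0 0 0 -1;0 0 0 0 0 0 -1"
}}

```text
time: 45.48
position: [0.4468, -0.2904, 0.2806]
tool_rot: [2.405, 2.008, 0.003]
ft_force: [0.2, -0.4, -3.6]
grip_width: 0.106
```

```bash
python3 g.py 0.446 -0.290 0.1095 0 -9.9
```

```text
t 45.48 grasp [ 0.4479 -0.2913  0.1166] w 9.2 F [ 0.2 -0.4 -3.6] q [ 1.02  0.21 -0.54  1.88  0.12  1.08  0.25]
grasp err world mm [-1.9  1.3 -7.1] | turn left [ 0.008  0.004 -0.007] | TCP shift cm: now-axes [ 0.03 -0.09  0.71]  goal-axes [ 0.02 -0.09  0.71]
```

>>> {"fn": "play_rows", "kwargs": {
  "targets": "0 -0.1 0.3 0 0 0 -1;0 0 0.25 0 0 0 -1;0 0 0 0 0 0 -1"
}}

```text
time: 45.85
position: [0.446, -0.2903, 0.2751]
tool_rot: [2.405, 2.008, 0.003]
ft_force: [0.5, -0.4, -3.5]
grip_width: 0.106
```

```bash
python3 g.py 0.446 -0.290 0.1095 0 -9.9;python3 -c "
from h import *
im=grab('side');cv2.imwrite('pics/c41.png',cv2.resize(im['pixels'][310:420,270:380],None,fx=6,fy=5,interpolation=cv2.INTER_CUBIC))"
```

```text
t 45.85 grasp [ 0.4472 -0.2912  0.1111] w 9.3 F [ 0.5 -0.4 -3.5] q [ 1.02  0.21 -0.54  1.89  0.13  1.07  0.25]
grasp err world mm [-1.2  1.2 -1.6] | turn left [ 0.008  0.004 -0.007] | TCP shift cm: now-axes [ 0.03 -0.    0.16]  goal-axes [ 0.03 -0.    0.16]
```

View pics/c41.png

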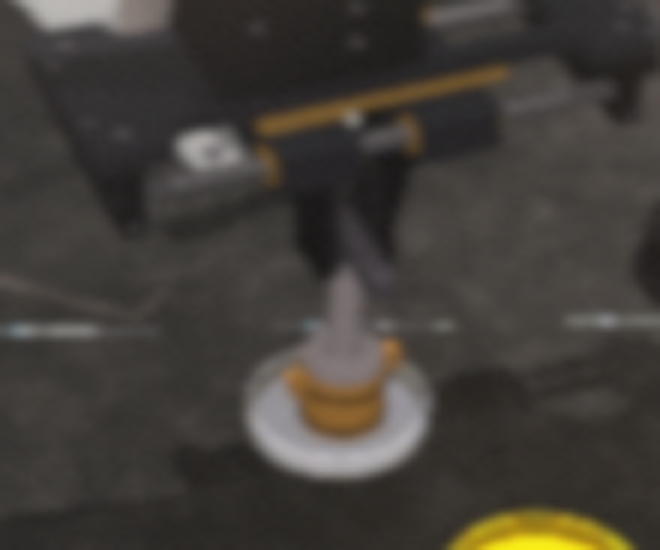

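>>> {"fn": "play_rows", "kwargs": {
  "targets": "0 0 0.12 0 0 0 -1;0 0 0.12 0 0 0 -1;0 0 0.1 0 0 0 -1"
}}

```text
time: 46.28
position: [0.4467, -0.2903, 0.2736]
tool_rot: [2.403, 2.006, 0.003]
ft_force: [-2.7, 1.7, 6.9]
grip_width: 0.11
```

```bash
python3 g.py 0.446 -0.290 0.1095 0 -9.9
```

```text
t 46.27 grasp [ 0.4482 -0.2915  0.1096] w 9.6 F [-2.7  1.7  6.9] q [ 1.02  0.22 -0.54  1.89  0.13  1.06  0.24]
grasp err world mm [-2.2  1.5 -0.1] | turn left [ 0.01   0.006 -0.007] | TCP shift cm: now-axes [ 0.02 -0.08  0.01]  goal-axes [ 0.02 -0.08  0.01]
```

Contact (6.9 N up). Release and retreat straight up.

>>> {"fn": "play_rows", "kwargs": {
  "targets": "0 0 -0.05 0 0 0 -1;0 0 0 0 0 0 -0.7;0 0 0 0 0 0 -0.5;0 0 0 0 0 0 -0.3;0 0 0 0 0 0 -0.2;0 0 -2 0 0 0 -0.2;0 0 -3 0 0 0 -0.2;0 0 -5 0 0 0 -0.2;0 0 -5 0 0 0 0;0 0 -5 0 0 0 0;0 0 0 0 0 0 0"
}}

```text
time: 47.65
position: [0.4449, -0.2889, 0.4804]
tool_rot: [2.401, 2.005, 0.005]
ft_force: [-0.0, -0.7, 0.6]
grip_width: 0.496
```

```bash
python3 g.py 0.45 -0.13 0.26 0 90;python3 -c "
from h import *
im=grab('wrist','wrist42');im=grab('side','side42');cv2.imwrite('pics/c42.png',cv2.resize(im['pixels'][310:420,270:380],None,fx=6,fy=5,interpolation=cv2.INTER_CUBIC))"
```

```text
t 47.65 grasp [ 0.4467 -0.2903  0.3164] w 43.1 F [-0.  -0.7  0.6] q [ 1.05  0.06 -0.55  1.62  0.03  1.46  0.32]
grasp err world mm [  3.3 160.3 -56.4] | turn left [ 0.003  0.015 -1.75 ] | TCP shift cm: now-axes [15.76 -2.39  5.51]  goal-axes [-0.51 15.89  5.64]
```

View pics/c42.png

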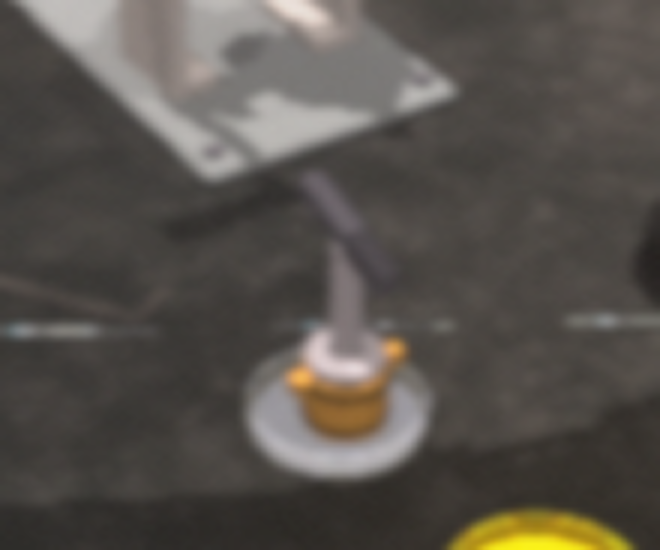

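View pics/side42.png

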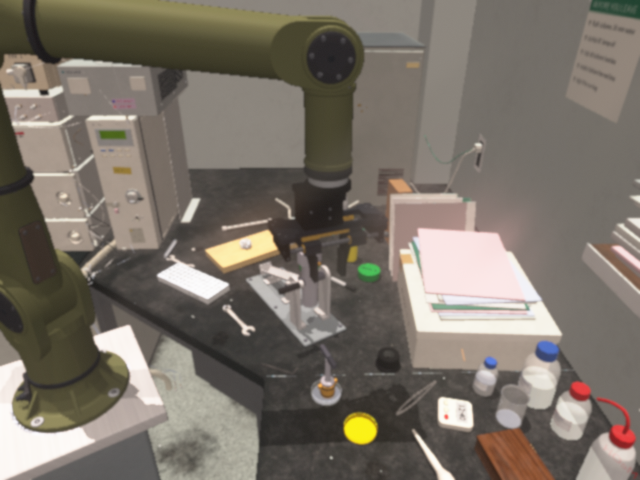

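>>> {"fn": "play_rows", "kwargs": {
  "targets": "0 0 0 0 0 0.175 0;0 0 0 0 0 0.175 0;0 0 0 0 0 0.175 0;0 0 0 0 0 0.175 0;0 0 0 0 0 0.175 0;0 0 0 0 0 0.175 0;0 0 0 0 0 0.175 0;0 0 0 0 0 0.175 0;0 0 0 0 0 0 0"
}}

```text
time: 48.88
position: [0.4407, -0.2884, 0.4569]
tool_rot: [-3.126, 0.082, 0.031]
ft_force: [0.7, -0.5, 0.1]
grip_width: 0.502
```

```bash
python3 g.py 0.453 -0.159 0.22 33 -90;python3 -c "
from h import *
im=grab('wrist','wrist43')
im=grab('top');P=cloud(im);cv2.imwrite('pics/c43t.png',cv2.resize(im['pixels'][225:335,220:440],None,fx=3.5,fy=3.5,interpolation=cv2.INTER_CUBIC))"
```

```text
t 48.88 grasp [ 0.4375 -0.2859  0.293 ] w 43.7 F [ 0.7 -0.5  0.1] q [ 1.    0.07 -0.5   1.65  0.03  1.45 -1.12]
grasp err world mm [ 15.5 126.9 -73. ] | turn left [ 0.561  0.004 -0.057] | TCP shift cm: now-axes [ 1.22 -3.93  9.97]  goal-axes [ 1.23  2.05 10.52]
```

View pics/wrist43.png

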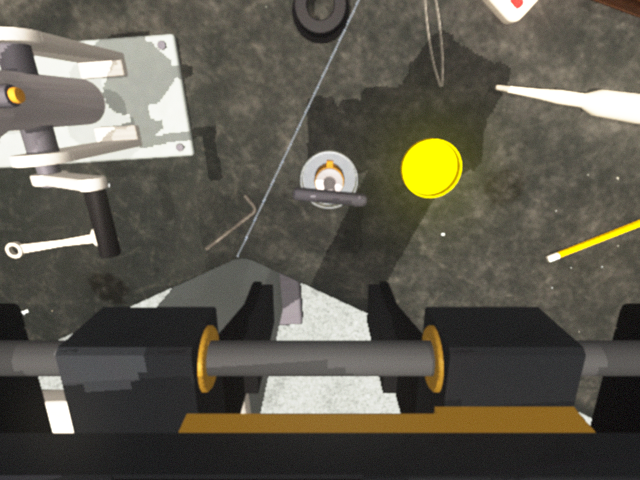

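View pics/c43t.png

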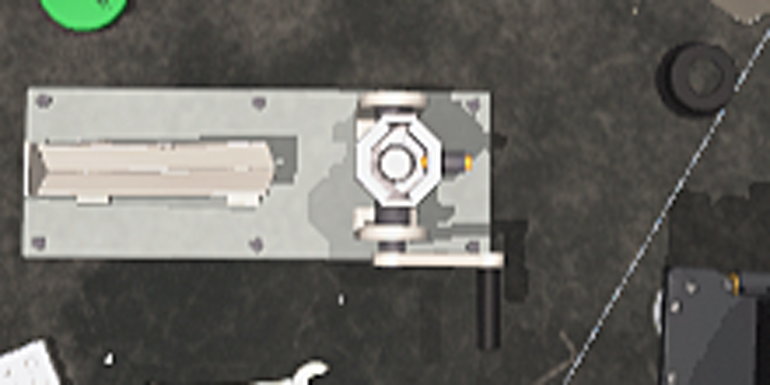

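Run:
```python
from h import *
im=grab('wrist');P=cloud(im)
m=(abs(P[...,0]-.45)<.035)&(abs(P[...,1]+.127)<.02)&(P[...,2]>.15)&(P[...,2]<.19)&(im['pixels'].max(-1)<90)
q=P[m]; print(len(q),np.percentile(q,[2,50,98],axis=0).round(4))
c,(w,h),a=cv2.minAreaRect((q[:,:2]*1000).astype(np.float32));print(c,w,h,a)
```

```text
1439 [[ 0.4294 -0.1342  0.1674]
 [ 0.4534 -0.1307  0.1751]
 [ 0.4753 -0.1226  0.1774]]
(452.0085144042969, -127.52361297607422) 48.81727600097656 14.155860900878906 0.8969146609306335
```

>>> {"fn": "play_rows", "kwargs": {
  "targets": "0 0 0 0.185 0 -0.02 0;0 0 0 0.185 0 -0.02 0;0 0 0 0.185 0 -0.02 0;0.6 1 2.5 0 0 0 0;0.6 1 2.5 0 0 0 0;0 0 0 0 0 0 0"
}}

```text
time: 49.78
position: [0.4531, -0.2778, 0.4034]
tool_rot: [-2.562, -0.025, 0.0]
ft_force: [-0.6, 0.0, 0.1]
grip_width: 0.5
```

```bash
python3 g.py 0.452 -0.1597 0.2203 33 -89.1;python3 -c "
from h import *
im=grab('wrist','wrist44');im=grab('side','side44')"
```

```text
t 49.77 grasp [ 0.4522 -0.1879  0.2662] w 43.5 F [-0.6  0.   0.1] q [ 1.07  0.25 -0.49  1.63 -0.36  1.62 -0.94]
grasp err world mm [ -0.2  28.2 -45.9] | turn left [-0.004  0.005  0.002] | TCP shift cm: now-axes [-0.08  0.09  5.38]  goal-axes [-0.11  0.07  5.38]
```

View pics/wrist44.png

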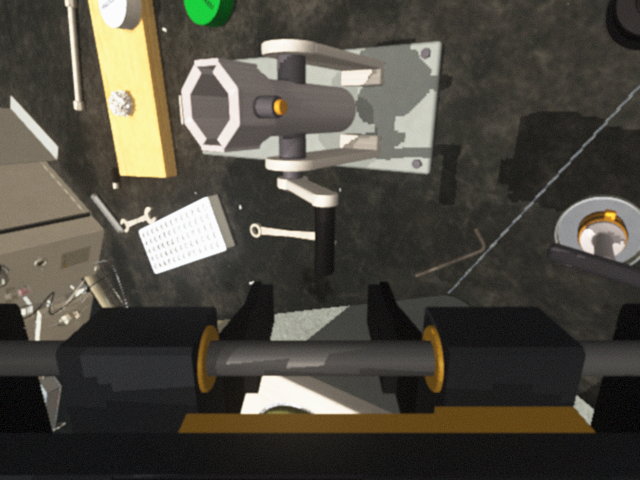

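View pics/side44.png

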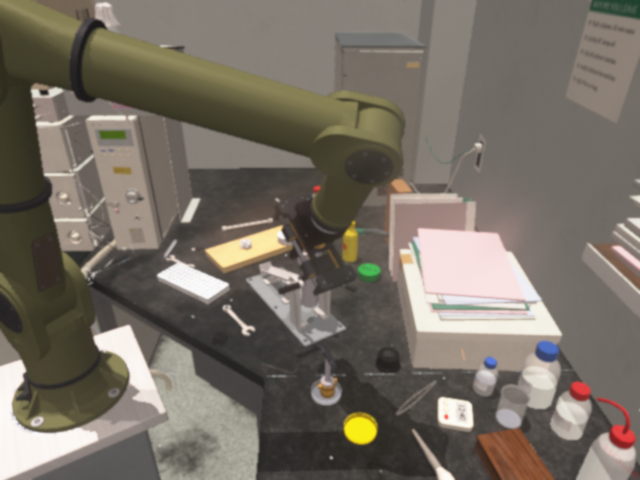

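>>> {"fn": "play_rows", "kwargs": {
  "targets": "0 0.1 4 0 0 0 0;0 0 4 0 0 0 0;0 0 2 0 0 0 0;0 0 0 0 0 0 0"
}}

```text
time: 50.38
position: [0.4546, -0.2256, 0.3254]
tool_rot: [-2.572, -0.027, -0.016]
ft_force: [0.2, -1.2, -0.6]
grip_width: 0.499
```

```bash
python3 g.py 0.452 -0.127 0.170 33 -89.1;python3 -c "
from h import *
im=grab('wrist','wrist45')"
```

```text
t 50.38 grasp [ 0.4555 -0.1371  0.1873] w 43.4 F [ 0.2 -1.2 -0.6] q [ 1.03  0.25 -0.51  1.8  -0.38  1.43 -0.93]
grasp err world mm [ -3.5  10.1 -17.3] | turn left [ 0.006 -0.006  0.007] | TCP shift cm: now-axes [-0.27  0.18  2.01]  goal-axes [-0.26  0.2   2.01]
```

View pics/wrist45.png

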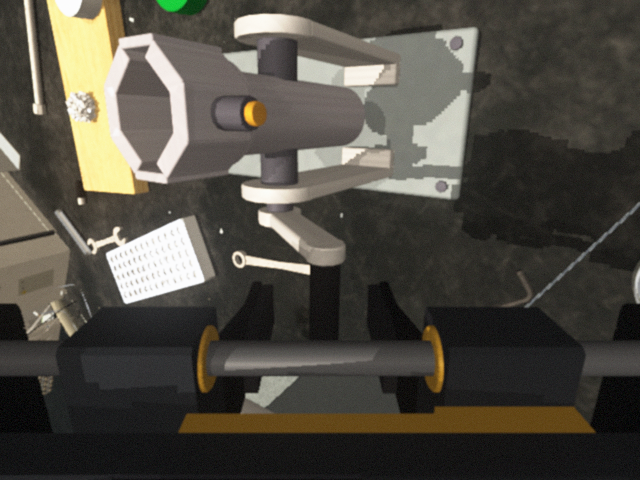

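>>> {"fn": "play_rows", "kwargs": {
  "targets": "-0.3 0.15 1 0 0 0 0;0 0 1 0 0 0 0;0 0 0 0 0 0 0"
}}

```text
time: 50.8
position: [0.4525, -0.2182, 0.3099]
tool_rot: [-2.576, -0.026, -0.024]
ft_force: [-0.4, 0.9, 0.1]
grip_width: 0.502
```

```bash
python3 g.py 0.452 -0.127 0.170 33 -89.1
```

```text
t 50.8 grasp [ 0.4544 -0.1303  0.1715] w 43.7 F [-0.4  0.9  0.1] q [ 1.03  0.25 -0.52  1.83 -0.38  1.39 -0.92]
grasp err world mm [-2.4  3.3 -1.5] | turn left [ 0.011 -0.012  0.008] | TCP shift cm: now-axes [-0.05 -0.03  0.3 ]  goal-axes [-0.05 -0.03  0.3 ]
```

>>> {"fn": "play_rows", "kwargs": {
  "targets": "0 0 0 0 0 0 -1;0 0 0 0 0 0 -1;0 0 0 0 0 0 -1;0 0 0 0 0 0 -1;0 0 0 0 0 0 -1",
  "newtons": 20
}}

```text
time: 51.42
position: [0.4528, -0.2179, 0.3109]
tool_rot: [-2.574, -0.026, -0.024]
ft_force: [-1.1, 0.6, -0.2]
grip_width: 0.15
```

```bash
python3 g.py 0.452 -0.127 0.170 33 -89.1
cat > arc.py <<'E'
# nominal rows in tool axes along the crank arc; k = share of tilt
import sys; from h import *
q0,q1,n=float(sys.argv[1]),float(sys.argv[2]),int(sys.argv[3]); k=.6
C=np.array([.452,-.0695,.130]); ya=np.radians(.9); yd=np.array([-np.sin(ya),np.cos(ya),0])
R0=np.array([[0,1,0],[1,0,0],[0,0,-1.]])
def pose(q):
    a=q-.96; G=C+.07*(np.sin(a)*yd+np.array([0,0,np.cos(a)]))
    Rd=Ro.from_rotvec([-k*a,0,0]).as_matrix()@Ro.from_rotvec([0,0,np.radians(-89.1)]).as_matrix()@R0
    return Rd,G-Rd@[0,0,.164],G
s=ctrl.get_state(); R=Ro.from_rotvec(s['tool_rot']).as_matrix(); T=np.array(s['position'])
Gm=T+R@[0,0,.164]; d=Gm-C; print('t',s['time'],'now angle q=',round(float(np.arctan2(d@yd,d[2])+.96),3),'r',round(float(np.hypot(d@yd,d[2])*1000),1),'F',np.round(s['ft_force'],1),'w',round(float(s['grip_width'])*87,1))
for i,q in enumerate(np.linspace(q0,q1,n+1)[1:]):
    Rd,Td,G=pose(q); print(round(q,2),np.round(R.T@(Td-T)*100,2),np.round(Ro.from_matrix(R.T@Rd).as_rotvec(),3)); R,T=Rd,Td
E
python3 arc.py 0 0.96 8
```

```text
t 51.42 grasp [ 0.4548 -0.1298  0.1726] w 13.1 F [-1.1  0.6 -0.2] q [ 1.03  0.25 -0.52  1.83 -0.38  1.39 -0.92]
grasp err world mm [-2.8  2.8 -2.6] | turn left [ 0.009 -0.012  0.008] | TCP shift cm: now-axes [-0.09  0.05  0.37]  goal-axes [-0.08  0.05  0.37]
t 51.425 now angle q= 0.004 r 73.8 F [-1.1  0.6 -0.2] w 13.1
0.12 [ 0.04 -1.95  0.12] [-0.063 -0.013  0.008]
0.24 [ 0.02 -1.99 -0.19] [-0.072 -0.001  0.   ]
0.36 [ 0.02 -2.   -0.15] [-0.072 -0.001 -0.   ]
0.48 [ 0.02 -2.01 -0.11] [-0.072 -0.001  0.   ]
0.6 [ 0.02 -2.01 -0.07] [-0.072 -0.001 -0.   ]
0.72 [ 0.02 -2.02 -0.03] [-0.072 -0.001  0.   ]
0.84 [ 0.02 -2.02  0.01] [-0.072 -0.001  0.   ]
0.96 [ 0.02 -2.02  0.05] [-0.072 -0.001 -0.   ]
```

>>> {"fn": "play_rows", "kwargs": {
  "targets": "0 -1.95 0.1 -0.063 -0.01 0.008 -1;0 -2 -0.2 -0.072 0 0 -1;0 -2 -0.15 -0.072 0 0 -1"
}}

```text
time: 51.8
position: [0.4522, -0.1738, 0.3388]
tool_rot: [-2.802, -0.004, -0.022]
ft_force: [1.8, -4.6, -8.5]
grip_width: 0.149
```

```bash
python3 arc.py 0.36 0.96 5; python3 -c "
from h import *
im=grab('top');cv2.imwrite('pics/c46t.png',cv2.resize(im['pixels'][225:335,120:380],None,fx=3,fy=3,interpolation=cv2.INTER_CUBIC))
im=grab('side');cv2.imwrite('pics/c46.png',cv2.resize(im['pixels'][180:340,200:380],None,fx=4,fy=3.5,interpolation=cv2.INTER_CUBIC))"
```

```text
t 51.8 now angle q= 0.217 r 73.6 F [ 1.8 -4.6 -8.5] w 13.0
0.48 [ 0.05 -2.75 -0.14] [-0.051 -0.016 -0.011]
0.6 [ 0.02 -2.01 -0.07] [-0.072 -0.001 -0.   ]
0.72 [ 0.02 -2.02 -0.03] [-0.072 -0.001  0.   ]
0.84 [ 0.02 -2.02  0.01] [-0.072 -0.001  0.   ]
0.96 [ 0.02 -2.02  0.05] [-0.072 -0.001 -0.   ]
```

View pics/c46t.png

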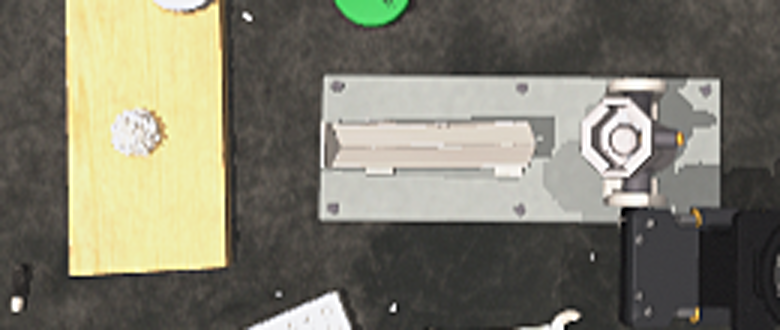

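View pics/c46.png

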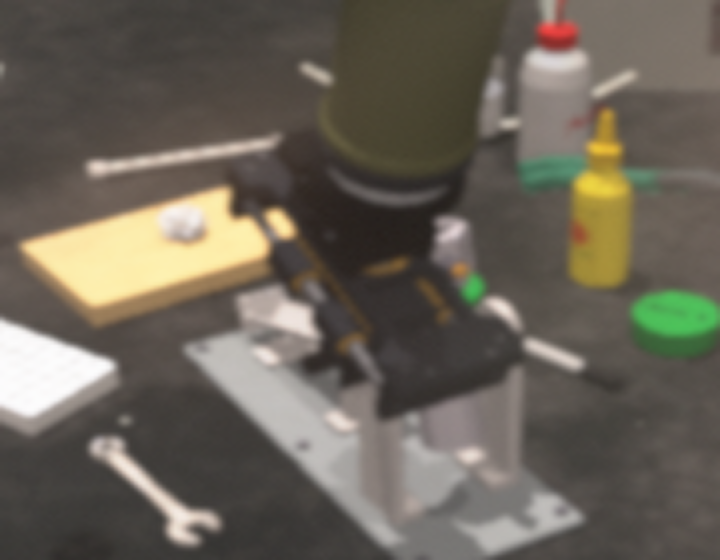

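>>> {"fn": "play_rows", "kwargs": {
  "targets": "0 -2.6 -0.15 -0.06 -0.015 -0.01 -1;0 -2.5 -0.1 -0.072 0 0 -1;0 -2.5 -0.05 -0.072 0 0 -1;0 -2.5 0 -0.072 0 0 -1"
}}

```text
time: 52.4
position: [0.4518, -0.091, 0.3663]
tool_rot: [-3.113, 0.002, -0.026]
ft_force: [-0.0, -10.8, -1.4]
grip_width: 0.153
```

```bash
python3 arc.py 0.84 1.44 5
```

```text
t 52.4 now angle q= 0.732 r 74.3 F [ -0.  -10.8  -1.4] w 13.3
0.96 [ 0.02 -2.14  0.29] [-0.029 -0.017 -0.017]
1.08 [ 0.02 -2.02  0.09] [-0.072 -0.001  0.   ]
1.2 [ 0.02 -2.01  0.13] [-0.072 -0.001 -0.   ]
1.32 [ 0.02 -2.01  0.17] [-0.072 -0.001 -0.   ]
1.44 [ 0.02 -2.    0.21] [-0.072 -0.001  0.   ]
```

>>> {"fn": "play_rows", "kwargs": {
  "targets": "0 -2.4 0.2 -0.05 -0.015 -0.015 -1;0 -2.4 0.1 -0.072 0 0 -1;0 -2.4 0.15 -0.072 0 0 -1;0 -2.4 0.2 -0.072 0 0 -1"
}}

```text
time: 52.9
position: [0.4529, -0.0112, 0.3603]
tool_rot: [2.862, -0.007, 0.014]
ft_force: [-6.1, -9.0, 10.6]
grip_width: 0.151
```

```bash
python3 arc.py 1.32 1.92 5; python3 -c "
from h import *
im=grab('side');cv2.imwrite('pics/c47.png',cv2.resize(im['pixels'][180:340,200:380],None,fx=4,fy=3.5,interpolation=cv2.INTER_CUBIC))"
```

```text
t 52.9 now angle q= 1.138 r 73.8 F [-6.1 -9.  10.6] w 13.1
1.44 [-0.15 -2.28  0.49] [-0.009 -0.009 -0.022]
1.56 [ 0.02 -1.99  0.25] [-0.072 -0.001 -0.   ]
1.68 [ 0.02 -1.98  0.29] [-0.072 -0.001  0.   ]
1.8 [ 0.02 -1.97  0.33] [-0.072 -0.001 -0.   ]
1.92 [ 0.02 -1.95  0.37] [-0.072 -0.001  0.   ]
```

View pics/c47.png

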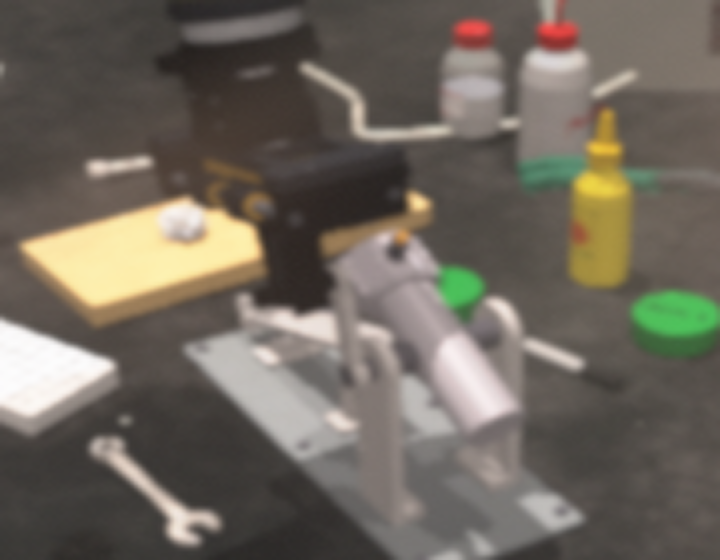

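>>> {"fn": "play_rows", "kwargs": {
  "targets": "0 -1.6 0.5 0 0 0 -1;0 -1.6 0.5 -0.03 0 0 -1;0 -1.8 0.4 -0.06 0 0 -1"
}}

```text
time: 53.32
position: [0.4536, 0.0329, 0.3404]
tool_rot: [2.752, -0.013, 0.011]
ft_force: [-7.6, -2.0, 12.3]
grip_width: 0.15
```

```bash
python3 arc.py 1.56 1.92 3
```

```text
t 53.325 now angle q= 1.559 r 71.0 F [-7.6 -2.  12.3] w 13.1
1.68 [-0.25 -1.48  0.34] [-0.042 -0.006 -0.026]
1.8 [ 0.02 -1.97  0.33] [-0.072 -0.001 -0.   ]
1.92 [ 0.02 -1.95  0.37] [-0.072 -0.001  0.   ]
```

>>> {"fn": "play_rows", "kwargs": {
  "targets": "-0.2 -1.6 0.4 -0.04 0 -0.025 -1;0 -2 0.35 -0.072 0 0 -1;0 -1.8 0.35 -0.06 0 0 -1"
}}

```text
time: 53.7
position: [0.4532, 0.074, 0.3133]
tool_rot: [2.558, 0.008, 0.008]
ft_force: [-5.7, -1.1, 12.4]
grip_width: 0.152
```

```bash
python3 arc.py 1.92 1.96 1;python3 -c "
from h import *
im=grab('side');cv2.imwrite('pics/c48.png',cv2.resize(im['pixels'][180:340,200:380],None,fx=4,fy=3.5,interpolation=cv2.INTER_CUBIC))"
```

```text
t 53.7 now angle q= 1.812 r 70.6 F [-5.7 -1.1 12.4] w 13.2
1.96 [-0.21 -1.23  0.41] [-0.017 -0.008 -0.011]
```

View pics/c48.png

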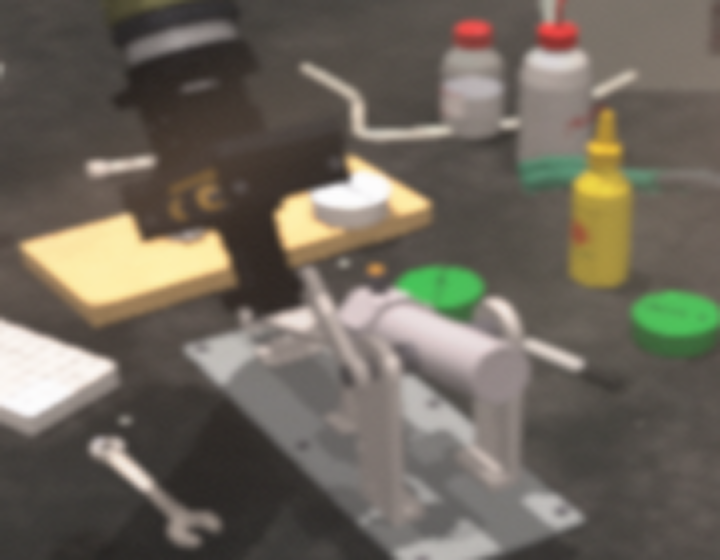

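>>> {"fn": "play_rows", "kwargs": {
  "targets": "-0.2 -1.2 0.35 -0.02 0 -0.01 -1;0 -0.6 0.2 0 0 0 -1;0 -0.4 0.15 0 0 0 -1;0 0 0 0 0 0 -1;0 0 0 0 0 0 -1"
}}

```text
time: 54.38
position: [0.4537, 0.0845, 0.3037]
tool_rot: [2.508, 0.009, 0.003]
ft_force: [-0.4, -0.6, 0.9]
grip_width: 0.149
```

```bash
python3 arc.py 1.92 1.96 1;python3 -c "
from h import *
im=grab('side');cv2.imwrite('pics/c49.png',cv2.resize(im['pixels'][180:340,200:380],None,fx=4,fy=3.5,interpolation=cv2.INTER_CUBIC))
im=grab('wrist','wrist49')
im=grab('top');cv2.imwrite('pics/c49t.png',cv2.resize(im['pixels'][225:335,120:380],None,fx=3,fy=3,interpolation=cv2.INTER_CUBIC))"
```

```text
t 54.375 now angle q= 1.9 r 70.4 F [-0.4 -0.6  0.9] w 13.0
1.96 [-0.27  0.17  0.19] [ 0.034 -0.004 -0.01 ]
```

View pics/c49.png

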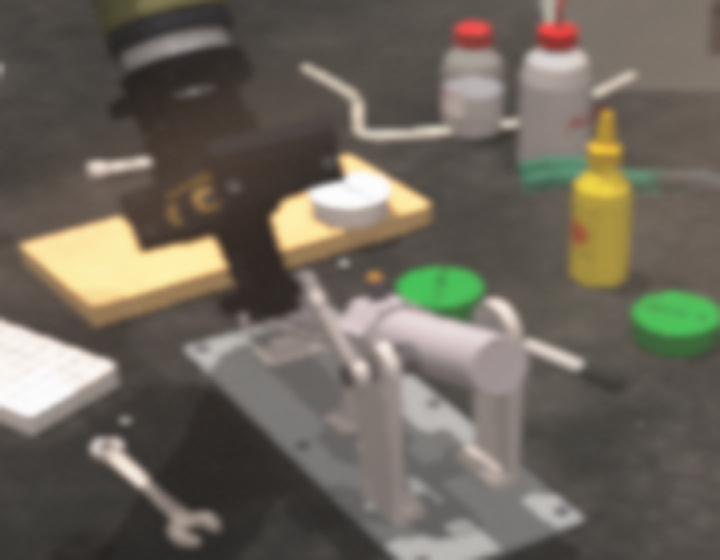

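View pics/c49t.png

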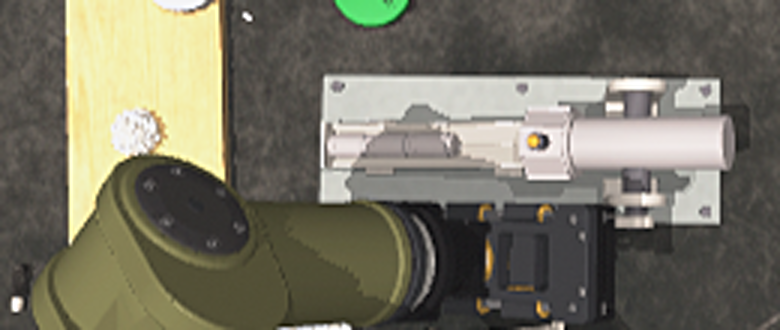

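View pics/wrist49.png

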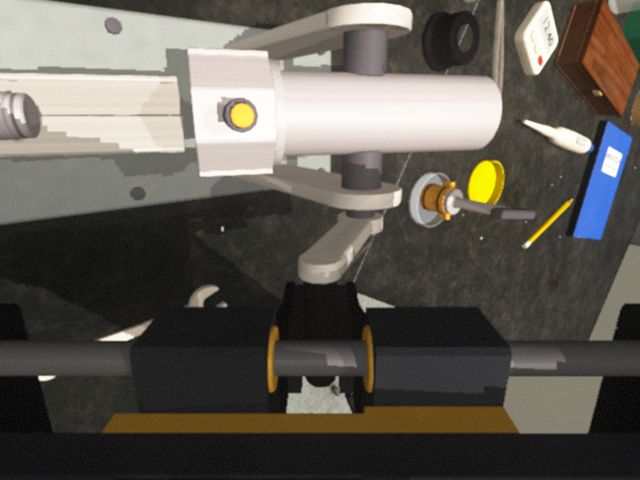

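>>> {"fn": "play_rows", "kwargs": {
  "targets": "0 -0.5 0.2 0 0 0 -1;0 -0.5 0.2 0 0 0 -1;0 0 0 0 0 0 -1"
}}

```text
time: 54.9
position: [0.4541, 0.0874, 0.3014]
tool_rot: [2.485, -0.001, 0.004]
ft_force: [1.3, 1.1, -7.8]
grip_width: 0.148
```

```bash
python3 arc.py 1.92 1.2 6
```

```text
t 54.9 now angle q= 1.9 r 70.3 F [ 1.3  1.1 -7.8] w 12.8
1.8 [-0.29  3.19  0.06] [ 0.153 -0.001 -0.017]
1.68 [-0.02  1.99 -0.19] [0.072 0.001 0.   ]
1.56 [-0.02  2.   -0.15] [ 0.072  0.001 -0.   ]
1.44 [-0.02  2.01 -0.11] [0.072 0.001 0.   ]
1.32 [-0.02  2.01 -0.07] [ 0.072  0.001 -0.   ]
1.2 [-0.02  2.02 -0.03] [0.072 0.001 0.   ]
```

>>> {"fn": "play_rows", "kwargs": {
  "targets": "-0.2 2.2 -0.1 0.1 0 -0.015 -1;0 2.4 -0.15 0.08 0 0 -1;0 2.4 -0.2 0.072 0 0 -1;0 2.4 -0.15 0.072 0 0 -1"
}}

```text
time: 55.4
position: [0.4536, 0.017, 0.3464]
tool_rot: [2.848, 0.042, -0.0]
ft_force: [-1.0, 9.8, -8.9]
grip_width: 0.157
```

```bash
python3 arc.py 1.44 0.96 4
```

```text
t 55.4 now angle q= 1.542 r 71.1 F [-1.   9.8 -8.9] w 13.6
1.32 [-0.28  2.82 -0.12] [ 0.077 -0.002  0.013]
1.2 [-0.02  2.02 -0.03] [0.072 0.001 0.   ]
1.08 [-0.02  2.02  0.01] [0.072 0.001 0.   ]
0.96 [-0.02  2.02  0.05] [ 0.072  0.001 -0.   ]
```

>>> {"fn": "play_rows", "kwargs": {
  "targets": "-0.2 2.6 -0.15 0.077 0 0.01 -1;0 2.5 -0.1 0.072 0 0 -1;0 2.5 -0.05 0.072 0 0 -1;0 2.5 0 0.072 0 0 -1"
}}

```text
time: 55.9
position: [0.4547, -0.0653, 0.3649]
tool_rot: [-3.094, -0.052, -0.0]
ft_force: [-6.1, 14.4, 8.2]
grip_width: 0.149
```

```bash
python3 arc.py 0.96 0.36 5;python3 -c "
from h import *
im=grab('side');cv2.imwrite('pics/c50.png',cv2.resize(im['pixels'][180:340,200:380],None,fx=4,fy=3.5,interpolation=cv2.INTER_CUBIC))"
```

```text
t 55.9 now angle q= 1.125 r 72.0 F [-6.1 14.4  8.2] w 13.0
0.84 [-0.34  2.43  0.06] [0.025 0.001 0.018]
0.72 [-0.02  2.01  0.13] [ 0.072  0.001 -0.   ]
0.6 [-0.02  2.01  0.17] [ 0.072  0.001 -0.   ]
0.48 [-0.02  2.    0.21] [0.072 0.001 0.   ]
0.36 [-0.02  1.99  0.25] [ 0.072  0.001 -0.   ]
```

View pics/c50.png

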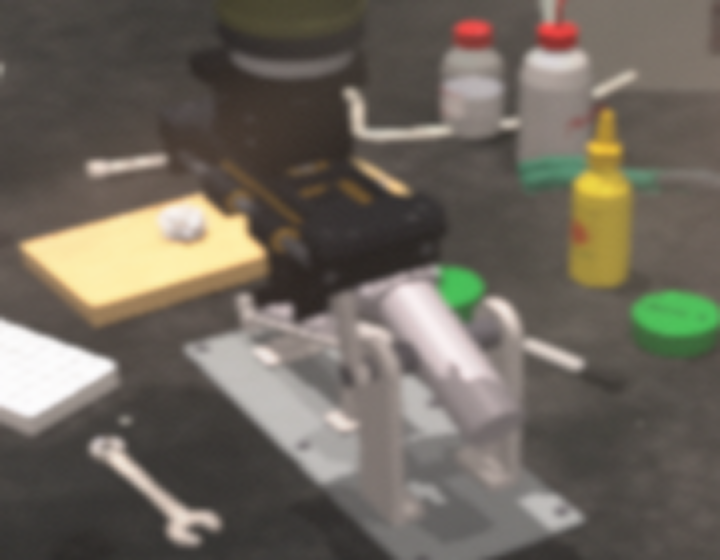

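>>> {"fn": "play_rows", "kwargs": {
  "targets": "-0.3 2.2 0.1 0.03 0 0.018 -1;0 2.3 0.1 0.065 0 0 -1;0 2.3 0.15 0.065 0 0 -1;0 2.3 0.2 0.065 0 0 -1"
}}

```text
time: 56.45
position: [0.4564, -0.1419, 0.3544]
tool_rot: [-2.828, -0.039, 0.007]
ft_force: [-8.0, 6.4, 17.4]
grip_width: 0.153
```

```bash
python3 arc.py 0.5 0 4
```

```text
t 56.45 now angle q= 0.65 r 71.8 F [-8.   6.4 17.4] w 13.3
0.38 [-0.44  2.51  0.45] [0.037 0.01  0.011]
0.25 [-0.02  2.06  0.3 ] [0.075 0.001 0.   ]
0.12 [-0.02  2.05  0.34] [ 0.075  0.001 -0.   ]
0.0 [-0.02  2.04  0.38] [0.075 0.001 0.   ]
```

>>> {"fn": "play_rows", "kwargs": {
  "targets": "-0.4 2.3 0.3 0.04 0 0.01 -1;0 2.2 0.3 0.07 0 0 -1;0 2.2 0.3 0.07 0 0 -1;0 2 0.3 0.07 0 0 -1"
}}

```text
time: 56.95
position: [0.4572, -0.2112, 0.3173]
tool_rot: [-2.547, -0.034, 0.01]
ft_force: [-5.5, 1.0, 14.5]
grip_width: 0.155
```

```bash
python3 arc.py 0.05 0 1
```

```text
t 56.95 now angle q= 0.19 r 71.7 F [-5.5  1.  14.5] w 13.5
0.0 [-0.45  0.94  0.53] [-0.019  0.014  0.007]
```

>>> {"fn": "play_rows", "kwargs": {
  "targets": "-0.4 1 0.5 -0.02 0.01 0 -1;0 0.7 0.4 0 0 0 -1;0 0.5 0.3 0 0 0 -1;0 0.3 0.2 0 0 0 -1;0 0 0 0 0 0 -1"
}}

```text
time: 57.58
position: [0.4562, -0.2209, 0.3037]
tool_rot: [-2.534, -0.035, -0.004]
ft_force: [0.7, 0.4, -6.1]
grip_width: 0.155
```

```bash
python3 arc.py 0.05 0 1;python3 -c "
from h import *
im=grab('side');cv2.imwrite('pics/c51.png',cv2.resize(im['pixels'][180:340,200:380],None,fx=4,fy=3.5,interpolation=cv2.INTER_CUBIC))
im=grab('top');cv2.imwrite('pics/c51t.png',cv2.resize(im['pixels'][225:335,120:380],None,fx=3,fy=3,interpolation=cv2.INTER_CUBIC))"
```

```text
t 57.575 now angle q= -0.018 r 69.8 F [ 0.7  0.4 -6.1] w 13.5
0.0 [-0.31 -0.63 -0.05] [-0.031  0.004  0.011]
```

View pics/c51.png

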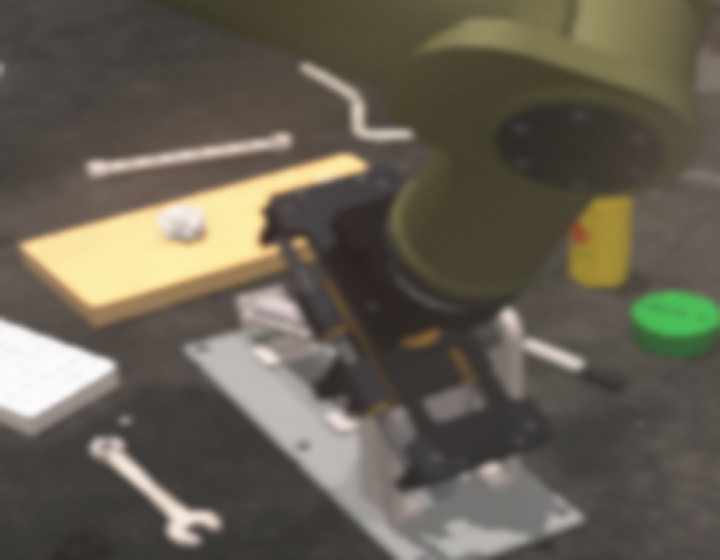

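View pics/c51t.png

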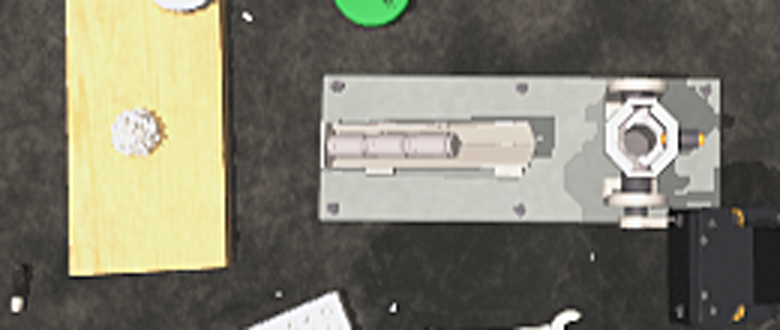

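>>> {"fn": "play_rows", "kwargs": {
  "targets": "0 0 0 0 0 0 -0.5;0 0 0 0 0 0 0;0 0 0 0 0 0 0;0 0 0 0 0 0 0;0 0 -3 0 0 0 0;0 0 -4 0 0 0 0;0 0 -5 0 0 0 0;0 0 -5 0 0 0 0;0 0 0 -0.185 0 0 0;0 0 0 -0.185 0 0 0;0 0 0 -0.185 0 0 0;0 0 -5 0 0 0 0;0 0 0 0 0 0 0"
}}

```text
time: 59.3
position: [0.456, -0.3226, 0.494]
tool_rot: [-3.097, -0.039, -0.009]
ft_force: [-0.4, 0.4, 0.1]
grip_width: 0.497
```

```bash
python3 g.py 0.45 -0.4 0.4 0 -90;python3 -c "
from h import *
im=grab('side','side52');im=grab('wrist','wrist52')
im=grab('top','top52');P=cloud(im)
cv2.imwrite('pics/c52t.png',cv2.resize(im['pixels'][180:340,120:440],None,fx=2.5,fy=2.5,interpolation=cv2.INTER_CUBIC))
for u,v in ((236,273),(251,273),(266,273)): print(P[v,u])
m=(abs(P[...,0]-.452)<.03)&(abs(P[...,1]+.127)<.03)&(P[...,2]>.14)&(P[...,2]<.2);print(np.percentile(P[m],[2,50,98],axis=0).round(3))"
```

```text
t 59.3 grasp [ 0.4568 -0.3152  0.3301] w 43.2 F [-0.4  0.4  0.1] q [ 1.04  0.14 -0.51  1.51  0.02  1.53 -1.01]
grasp err world mm [ -6.8 -84.8  69.9] | turn left [-0.045 -0.006  0.025] | TCP shift cm: now-axes [-0.74  7.4  -7.35]  goal-axes [-0.6   7.74 -7.  ]
[0.53383474 0.15253202 0.05064857]
[0.53411755 0.11565847 0.0624051 ]
[0.53436606 0.0793778  0.07465752]
[[ 0.427 -0.136  0.161]
 [ 0.46  -0.128  0.175]
 [ 0.481 -0.1    0.18 ]]
```

View pics/side52.png

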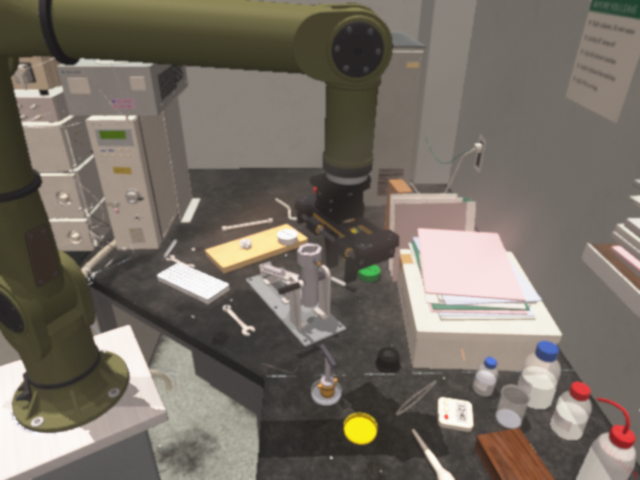

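View pics/c52t.png

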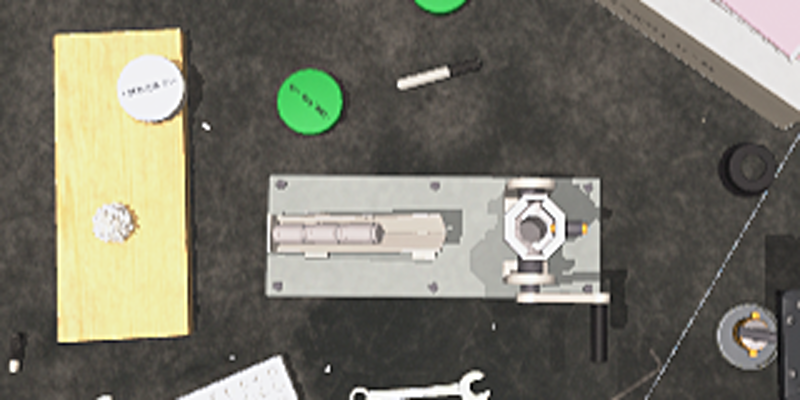

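View pics/wrist52.png

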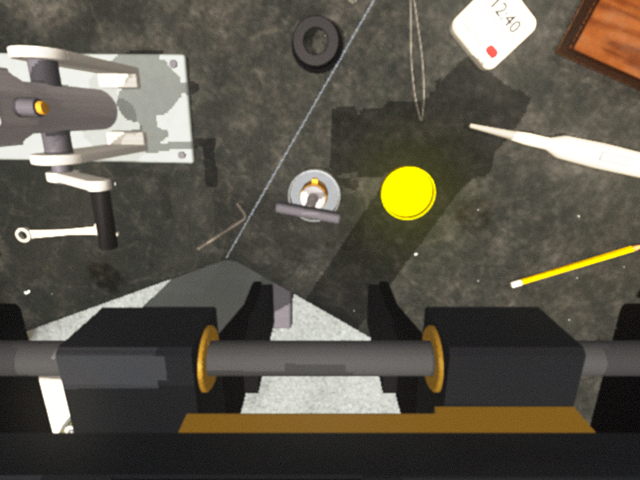

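>>> {"fn": "play_rows", "kwargs": {
  "targets": "0 0 0 -0.045 0 -0.175 0.2;0 0 0 0 0 -0.175 0.5;0 0 0 0 0 -0.175 1;0 0 0 0 0 -0.175 1;0 0 0 0 0 -0.175 1;0 0 0 0 0 -0.175 1;0 0 0 0 0 -0.175 1;0 0 0 0 0 -0.175 1;0 0 0 0 0 -0.15 1;0 0 0 0 0 0 1"
}}

```text
time: 60.7
position: [0.453, -0.3253, 0.4749]
tool_rot: [-2.148, -2.259, -0.013]
ft_force: [-0.6, -0.5, 0.2]
grip_width: 1.0
```

```bash
python3 g.py 0.64 0.22 0.30 0 0; python3 -c "
from h import *
im=grab('top');print(plane(im,180.4,215.2,.047)+[.0017,.0035,0])"
```

```text
t 60.7 grasp [ 0.4511 -0.3217  0.311 ] w 87.0 F [-0.6 -0.5  0.2] q [ 1.13  0.15 -0.61  1.55  0.07  1.49  0.56]
grasp err world mm [188.9 541.7 -11. ] | turn left [-0.011 -0.023  0.05 ] | TCP shift cm: now-axes [53.48 21.44  2.09]  goal-axes [54.53 18.7   1.09]
[0.6716013  0.29518466 0.047     ]
```

>>> {"fn": "play_rows", "kwargs": {
  "targets": "5.9 2.3 -0.2 0 0 0.01 1;5.9 2.3 0 0 0 0.01 1;5.9 2.3 0 0 0 0.01 1;5.9 2.3 0 0 0 0.01 1;5.9 2.3 0 0 0 0 1;5.9 2.3 0 0 0 0 1;5.9 2.3 0 0 0 0 1;5.9 2.3 0 0 0 0 1;5.5 2 0 0 0 0 1;0 0 0 0 0 0 1;0 0 0 0 0 0 1"
}}

```text
time: 62.12
position: [0.6565, 0.1998, 0.4787]
tool_rot: [-2.237, -2.161, -0.004]
ft_force: [0.2, -1.6, 0.4]
grip_width: 1.003
```

```bash
python3 g.py 0.67 0.295 0.30 0 0; python3 -c "
from h import *
im=grab('wrist','wrist53')"
```

```text
t 62.12 grasp [0.6533 0.2037 0.3147] w 87.3 F [ 0.2 -1.6  0.4] q [ 0.24  0.51 -0.88  1.2   0.36  1.6  -0.6 ]
grasp err world mm [ 16.7  91.3 -14.7] | turn left [-0.02  -0.024 -0.034] | TCP shift cm: now-axes [9.53 1.05 1.67]  goal-axes [9.52 1.35 1.47]
```

View pics/wrist53.png

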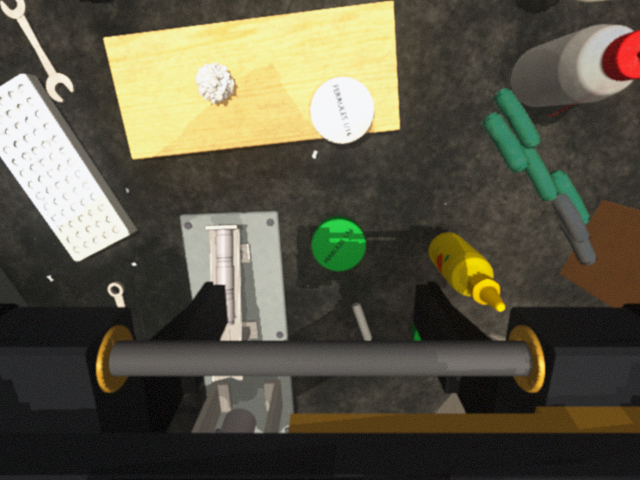

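Run:
```python
from h import *
im=grab('wrist'); px=im['pixels'];P=cloud(im);hsv=cv2.cvtColor(px,cv2.COLOR_BGR2HSV)
m=((hsv[...,2]>200)&(hsv[...,1]<35)&(P[...,2]>.03)&(P[...,2]<.07)).astype(np.uint8);m[:70]=0;m[150:]=0;m[:,:300]=0;m[:,385:]=0
cs,_=cv2.findContours(m,0,2);k=max(cs,key=cv2.contourArea);e=cv2.minEnclosingCircle(k);print(e,plane(im,*e[0],.047)); q=P[m>0];print(np.percentile(q,[3,50,97],axis=0).round(4))
print('board edge',plane(im,342,144,.022))
A=np.c_[q[:,:2]-q[:,:2].mean(0),np.ones(len(q))];print(np.linalg.lstsq(A,q[:,2],rcond=None)[0])
```

```text
((342.675048828125, 109.94962310791016), 32.956642150878906) [0.6735137 0.2985086 0.047    ]
[[0.6459 0.2706 0.0444]
 [0.6736 0.2984 0.046 ]
 [0.7011 0.3255 0.0476]]
board edge [0.67306623 0.26374561 0.022     ]
[-0.00028286 -0.0032014   0.04600241]
```

>>> {"fn": "play_rows", "kwargs": {
  "targets": "4.8 0.8 0 -0.02 -0.024 -0.034 1;4.7 0.6 0 0 0 0 1;0 0 5 0 0 0 1;0 0 5 0 0 0 1;0 0 0 0 0 0 1;0 0 0 0 0 0 1"
}}

```text
time: 62.98
position: [0.6771, 0.2826, 0.3838]
tool_rot: [2.24, 2.187, 0.007]
ft_force: [-0.8, -0.1, 0.2]
grip_width: 1.003
```

```bash
python3 g.py 0.6735 0.2985 0.0435 0 0
```

```text
t 62.98 grasp [0.6789 0.2818 0.2198] w 87.3 F [-0.8 -0.1  0.2] q [ 0.08  0.64 -0.84  1.22  0.47  1.47 -0.72]
grasp err world mm [  -5.4   16.7 -176.3] | turn left [ 0.011  0.004 -0.024] | TCP shift cm: now-axes [ 1.66 -0.59 17.62]  goal-axes [ 1.59 -0.36 17.63]
```

>>> {"fn": "play_rows", "kwargs": {
  "targets": "1.6 -0.5 3 0 0 -0.024 1;0 0 4 0 0 0 1;0 0 4 0 0 0 1;0 0 2.5 0 0 0 1;0 0 0 0 0 0 1;0 0 0 0 0 0 1"
}}

```text
time: 63.72
position: [0.6817, 0.2957, 0.2655]
tool_rot: [2.218, 2.193, 0.044]
ft_force: [0.8, -0.3, -0.1]
grip_width: 1.001
```

```bash
python3 g.py 0.6735 0.2985 0.0435 0 0; python3 -c "
from h import *
im=grab('wrist','wrist54')"
```

```text
t 63.73 grasp [0.6875 0.2964 0.1016] w 87.1 F [ 0.8 -0.3 -0.1] q [ 0.06  0.73 -0.8   1.34  0.54  1.26 -0.77]
grasp err world mm [-14.    2.1 -58.1] | turn left [ 0.036 -0.004 -0.012] | TCP shift cm: now-axes [ 0.24 -1.03  5.77]  goal-axes [ 0.28 -0.82  5.8 ]
```

View pics/wrist54.png

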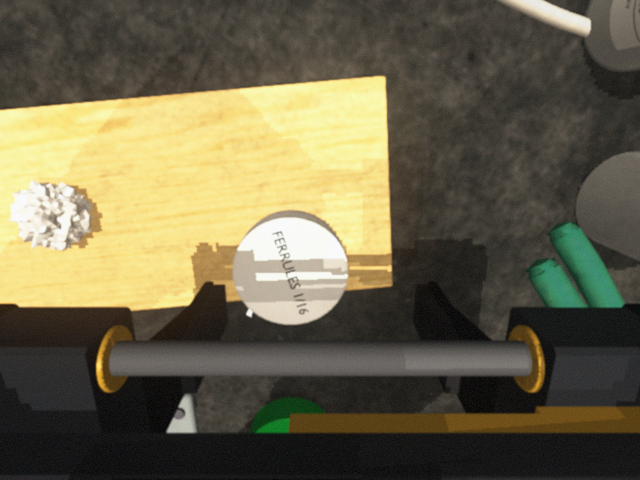

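>>> {"fn": "play_rows", "kwargs": {
  "targets": "0.2 -1 0 0.036 0 -0.012 1;0 0 0 0 0 0 1;0 0 2 0 0 0 1;0 0 0 0 0 0 1"
}}

```text
time: 64.28
position: [0.6713, 0.2985, 0.247]
tool_rot: [-2.218, -2.221, -0.007]
ft_force: [-0.6, 1.0, 0.6]
grip_width: 0.999
```

```bash
python3 g.py 0.6735 0.2985 0.0435 0 0
```

```text
t 64.28 grasp [0.6715 0.2994 0.083 ] w 86.9 F [-0.6  1.   0.6] q [ 0.06  0.74 -0.8   1.36  0.53  1.26 -0.77]
grasp err world mm [  2.   -0.9 -39.5] | turn left [ 0.001 -0.005  0.001] | TCP shift cm: now-axes [-0.02  0.21  3.95]  goal-axes [-0.    0.22  3.95]
```

>>> {"fn": "play_rows", "kwargs": {
  "targets": "0 0.1 2.5 0 0 0 1;0 0 1.3 0 0 0 1;0 0 0 0 0 0 1;0 0 0 0 0 0 1"
}}

```text
time: 64.78
position: [0.6723, 0.2985, 0.2052]
tool_rot: [-2.217, -2.22, -0.004]
ft_force: [0.3, -0.0, 0.2]
grip_width: 1.002
```

```bash
python3 g.py 0.6735 0.2985 0.0435 0 0
```

```text
t 64.78 grasp [0.6721 0.2993 0.0412] w 87.2 F [ 0.3 -0.   0.2] q [ 0.05  0.78 -0.78  1.38  0.56  1.2  -0.78]
grasp err world mm [ 1.4 -0.8  2.3] | turn left [-0.001 -0.005  0.001] | TCP shift cm: now-axes [ 0.    0.12 -0.23]  goal-axes [ 0.    0.12 -0.23]
```

>>> {"fn": "play_rows", "kwargs": {
  "targets": "0 0 -0.2 0 0 0 1;0 0 0 0 0 0 -1;0 0 0 0 0 0 -1;0 0 0 0 0 0 -1;0 0 0 0 0 0 -1;0 0 0 0 0 0 -1;0 0 -1.5 0 0 0 -1;0 0 0 0 0 0 -1;1.5 -1.5 0 0 0 0 -1;1.5 -1.5 0 0 0 0 -1;0 0 0 0 0 0 -1;0 0 0 0 0 0 -1",
  "newtons": 20
}}

```text
time: 66.28
position: [0.639, 0.3325, 0.2259]
tool_rot: [-2.214, -2.223, -0.009]
ft_force: [-0.8, 0.1, -1.8]
grip_width: 0.726
```

```bash
python3 g.py 0.640 0.329 0.0435 0 0
```

```text
t 66.28 grasp [0.6393 0.3336 0.0619] w 63.1 F [-0.8  0.1 -1.8] q [ 0.02  0.74 -0.8   1.42  0.54  1.21 -0.84]
grasp err world mm [  0.7  -4.6 -18.4] | turn left [ 0.001 -0.007  0.004] | TCP shift cm: now-axes [-0.36  0.09  1.84]  goal-axes [-0.35  0.1   1.84]
```

>>> {"fn": "play_rows", "kwargs": {
  "targets": "0 0 1 0 0 0 -1;0 0 0.5 0 0 0 -1;0 0 0.3 0 0 0 -1;0 0 0 0 0 0 -1"
}}

```text
time: 66.78
position: [0.6403, 0.3317, 0.2096]
tool_rot: [-2.218, -2.221, -0.009]
ft_force: [0.0, -0.3, -0.9]
grip_width: 0.72
```

```bash
python3 g.py 0.640 0.333 0.043 0 0
```

```text
t 66.78 grasp [0.6406 0.3326 0.0456] w 62.7 F [ 0.  -0.3 -0.9] q [ 0.01  0.75 -0.79  1.43  0.55  1.19 -0.85]
grasp err world mm [-0.6  0.4 -2.6] | turn left [ 0.002 -0.006  0.001] | TCP shift cm: now-axes [ 0.13 -0.03  0.26]  goal-axes [ 0.13 -0.03  0.26]
```

>>> {"fn": "play_rows", "kwargs": {
  "targets": "0 0 0.15 0 0 0 -1;0 0 0.1 0 0 0 -1;0 0 0 0 0 0 0.2;0 0 0 0 0 0 1;0 0 0 0 0 0 1;0 0 0 0 0 0 1;0 0 0 0 0 0 1;0 0 -4 0 0 0 1;0 0 -6 0 0 0 1;0 0 -6 0 0 0 1;0 0 -6 0 0 0 1;-5 -5 0 0 0 0 1;-5 -5 0 0 0 0 1;0 0 0 0 0 0 1"
}}

```text
time: 68.53
position: [0.5492, 0.2373, 0.4321]
tool_rot: [-2.221, -2.218, -0.007]
ft_force: [2.1, 0.3, -0.0]
grip_width: 0.997
```

```bash
python3 g.py; python3 -c "
from h import *
im=grab('wrist','wrist55');im=grab('top','top55');im=grab('side','side55')"
```

```text
t 68.53 grasp [0.5494 0.2382 0.2681] w 86.7 F [ 2.1  0.3 -0. ] q [ 0.33  0.33 -0.97  1.52  0.27  1.43 -0.65]
```

View pics/wrist55.png

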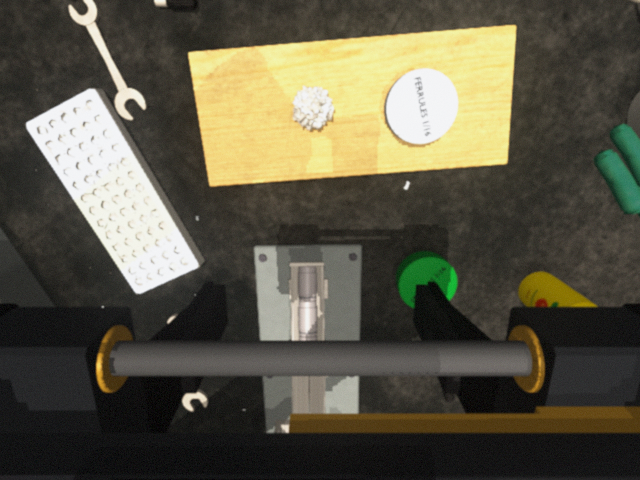

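View pics/top55.png

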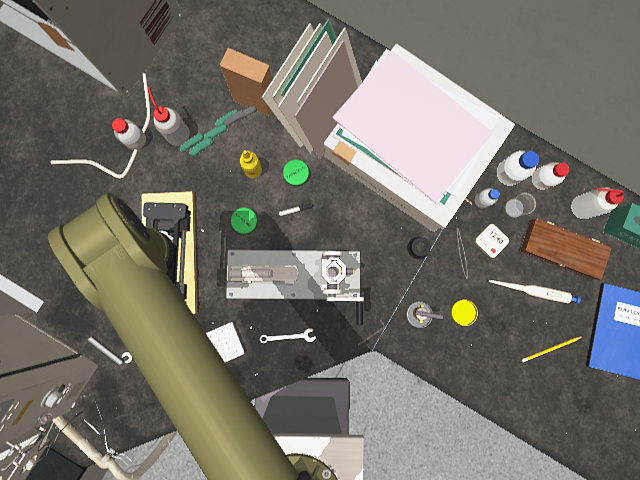

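View pics/side55.png

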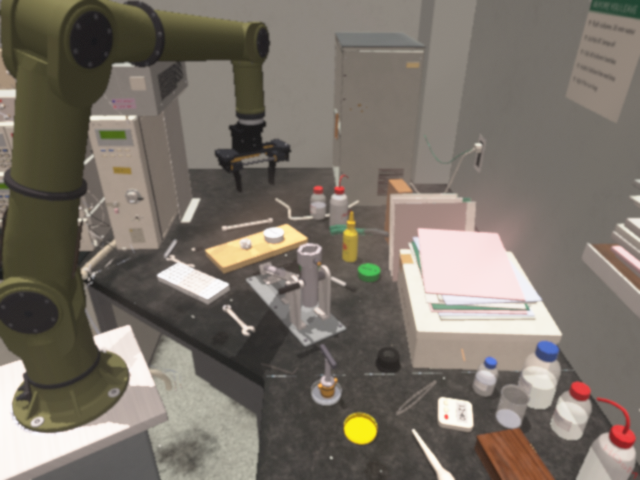

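Everything is in place: tin and foil ball well inside the board, three cartridges in line in the trough, vessel upright, and plug with puller standing in the glass dish. The robot touches nothing, so I'm handing in.

```bash
python3 -c "
from bench import ctrl
print(ctrl.close_job())"
```

```text
the job is handed in; nothing more can be done
None
```

The job is done and handed in at about 68 s of the 210 s allowed; the hand-in gives no verdict.

1. **Trough:** I moved the white tin and the foil ball to the pine board. There was no tape reel on the trough.
2. **Puller and plug:** I screwed the puller into the plug in two grasps until the collar seated. The bar came down about 7.5 mm and the turning torque then rose to about 0.46 N m. I drew the plug straight up and stood it, with the puller still in it, in the grey glass dish; the yellow one was left alone.
3. **Cartridges:** With the plug out and the trough clear, I cranked the vessel over to its end stop and then back upright.

My last pictures show three cartridges in line in the fold, the vessel upright and empty, the plug and puller standing in the dish, and the robot clear of everything. The tin and the foil ball are well inside the board's edges.

Some readings did not agree, or changed during the run:
- **Tin knocked:** it was shifted about 4 cm to the board's edge during the run, so I moved it back in before handing in.
- **Top camera:** it read the plug position about 2–4 mm off the wrist camera. I used the wrist readings for the plug and dish.
- **Puller turn:** I turned the gripper about 190° in all rather than the stated 160°. The bar did not drop over the last 30° or so, so I put that down to play and pad slip.
- **End stops:** my geometry read them as 1.90 and -0.02 rad instead of 1.92 and 0. The crank did not move past 1.90 when pushed further.

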